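Clamp a batch of blanks for gang drilling with the click wrench

TASK

Swing the torque wrench on the gang-drilling clamp anticlockwise to open its jaw fully, then stack all the steel blanks that are on the bench squarely in one pile in the nest, between stop and jaw and in line with its middle, beside the two far dowel pins, and lay the drill guide squarely on top with its bushes up. Then pull the wrench clockwise until it clicks, stop at once without overtightening, and let go, leaving the pile clamped; leave the other things on the bench where they lie.

Things in the scene. Friction and masses are not known exactly. Their poses are not given: they have to be found in the camera images.
- fixture: The gang-drilling clamp, a grey base 92 x 262 x 12 mm screwed to the bench; origin at bench level under the middle of the pile seat, axes as for point nest. The pile lies on two steel parallels (10 mm high, 10 mm wide, at y = +-30 mm), so fingers can reach 10 mm below the seat at the pile's middle. The middle 50 mm of both long sides is free of pins. A pile against the stop is centred on the nest's y = 0.
- nest (a point): Middle of the pile seat, 22 mm above the bench. z up; y along the pile's 96 mm length, to the fixed stop (face at y = +48 mm, top 54 mm above the seat); x across the pile, between upright pins 10 mm thick at y = +-30 mm, tops 52 mm up: two dowels with their near sides at x = +24.5 mm, two guard pins with theirs at x = -31.5 mm.
- jaw (a joint): Travel of the moving jaw towards the stop, m: 0 = fully open, its face then at y = -58 mm of the nest frame; the cam moves it 12.5 mm per rad of joint clamp. At 0.010 it touches a 96 mm pile that stands against the stop. Its face (46 mm wide, top 52 mm above the seat) is backed by stiff disc springs and gives about 2 mm by the click.
- spindle (a point): Centre of the torque wrench's head, on the vertical axis of the clamp's cam spindle, at about the height of the handle's middle line (87 mm above the bench).
- wrench_grip (a point): Middle of the black grip of the click torque wrench, 140 mm from the spindle axis. The grip is round, 20 mm thick, level, 78 mm long (104 to 182 mm from the spindle), its lowest point 77 mm above the bench. The wrench stays on the spindle and turns about it; its handle swings over the bench to the right of the clamp.
- clamp (a joint): Turn of the cam spindle, rad, growing clockwise seen from above: 0 = jaw fully open (end stop); about 0.8 = jaw reaches a pile that stands against the stop. It stays where it is left; about 8 to 9 N at the grip turns it. With a pile in, it stiffens from about 0.8 on and the wrench clicks at about 0.95; above 1.08 is overtightened.
- click (a joint): Break-over of the wrench handle against its head, rad, same direction as clamp: 0 at rest; at the set torque (about 12 to 13 N at the grip) it gives way suddenly, by up to 0.09, the force dropping by half, and springs back when the pull is taken off. Pulling on past 0.09 overtightens. The handle's turn is clamp + click.
- blank1: Steel blank, a plain bright plate 46 x 96 x 8 mm (x, y, z), 0.26 kg; origin in the middle of its underside, z up, y along its length. Lies flat on the bench right of the clamp. Absent in some starts.
- blank2: Steel blank, a plain bright plate 46 x 96 x 8 mm (x, y, z), 0.26 kg; origin in the middle of its underside, z up, y along its length. Lies flat on the bench right of the clamp. Absent in some starts.
- blank3: Steel blank, a plain bright plate 46 x 96 x 8 mm (x, y, z), 0.26 kg; origin in the middle of its underside, z up, y along its length. Lies flat on the bench right of the clamp. Absent in some starts.
- blank4: Steel blank, a plain bright plate 46 x 96 x 8 mm (x, y, z), 0.26 kg; origin in the middle of its underside, z up, y along its length. Lies flat on the bench right of the clamp. Absent in some starts.
- blank5: Steel blank, a plain bright plate 46 x 96 x 8 mm (x, y, z), 0.26 kg; origin in the middle of its underside, z up, y along its length. Lies flat on the bench right of the clamp. Absent in some starts.
- guide: Drill guide: dark steel plate 46 x 96 x 14 mm (x, y, z), 0.42 kg, with two round bright drill bushes standing 6 mm proud of its upper face, on its middle line 30 mm either side of the middle; origin in the middle of its underside, z up (bushes up), y along its length. Lies flat on the bench among the blanks.
- lock_small: Brass padlock lying flat, 43 x 37 x 13 mm. Bystander; origin in the middle of its underside.
- driver: Red screwdriver lying flat, 151 x 24 x 20 mm. Bystander; origin in the middle of its underside.
- brush: Flat swarf brush, 64 x 188 x 15 mm. Bystander in front of the clamp; origin in the middle of its underside.
- lock_core: Brass lock cylinder lying on its side, 45 x 75 x 17 mm. Bystander; origin in the middle of its underside.
Mind the look-alikes: they are no part of the job. What is shaped like the blank5 but yellow is not meant.

How it is judged:
By the outcome, as a careful person would: the job done as asked, in the order asked, and still so for the second after the job is handed in, with the robot touching nothing.
Of blank1, blank2, blank3, blank4, blank5 only 3 to 5 are there at a start; the rules pass over those that are not, and their reading is None.
At some moment in a run one of blank1, blank2, blank3, blank4, blank5, guide may be knocked a few centimetres aside while the robot is not near it.
Once in a run the grip may slacken for a moment while it holds something.
It also fails if it takes over 210 s, if anything falls off the work surface, if the arm or the gripper's body presses on something with over 40 N, if the wrist force passes 120 N, or if a joint passes its speed limit or range.

ROBOT

A 6-joint arm with a two-finger parallel gripper is mounted at the origin on a cart in front of the work surface, level with it; the furniture and walls round the work are solid. World frame = base frame: x ahead of the robot, y to its left, z up, the work surface at z = 0. Lengths are in m, angles in rad, forces in N, time in s.
With the tool pointing down it reaches from about 0.2 to 0.875 m from the base axis. Payload 3.4 kg.
Tool frame: the origin (TCP) lies on the centre line of the jaws, within the pads' length; the fingertips stand 11 mm ahead of it and the grasp point (between the pads) lies 8 mm behind it; y points along the fingers, x is the direction in which the jaws open and shut, and the axes are right-handed (so a half turn about y gives the same grasp; the last joint's range is limited). The gripper opens to 94 mm and grips with 3 to 60 N. Pads are 16 mm wide; open, the fingers measure 119 mm over their backs; the gripper's body (75 mm by 177 mm) begins 78 mm behind the grasp point.
Start: joints at [-1.344, 0.276, 1.505, -0, 1.361, -0.121], TCP at [0.196, -0.541, 0.216] pointing down, gripper open.
Joint ranges: [-2.89, 2.89], [-0.75, 2.08], [0.22, 2.7], [-1.18, 4.32], [0.11, 2.71], [-2.7, 2.7]. Speed limits (rad/s): [2.57, 2.57, 3.14, 3.14, 3.14, 3.14].

INTERFACE

Orientations are given as a unit quaternion [w, x, y, z].
In Python, from bench import * gives the robot as it stands. The module is installed in compiled form; this text tells all that it offers.
- The arm moves only by the tool play_rows, never from a script. Its argument "commands" is a list of rows, each an object of numbers: "gripper": the closure, from 0 (fully open) to 1 (shut); "tx", "ty", "tz": the shift along the world's x, y, z in units of 25 mm (1.0 is 25 mm); "ax", "ay", "az": the turn, a rotation vector about the world's x, y, z in units of 8 degrees (1.0 is 8 degrees). In form: [{"gripper": .., "tx": .., "ty": .., "tz": .., "ax": .., "ay": .., "az": ..}, ...]. A call has exactly 5 rows; each row shifts and turns the commanded pose from where the row before left it; what a row does not reach is not made up. A row lasts 1/8 s, in which the tool goes at most 62.5 mm and 10.7 degrees, less where a joint would pass 70% of its speed; a pose out of reach is approached as far as the arm can. A call is refused whole if a number of a shift passes 1 or a number of a turn 1, either way. A call with a gripper value outside its range is refused whole. The fingers move at their own pace and stop on an object; "squeeze" is the grip in N (left out, the last holds). Time passes only in rows, so rows that do not move let the fingers close, or fill a call up. It gives the time, the measured TCP pose, the force and the opening at its end, in the units of the state.
- get_obs(): the state, without advancing time (a new reading comes with each control period).
- capture(name): name is "scene" or "top" or "wrist"; returns a dict with "image" (384x512x3 uint8, blue, green, red), "fx", "fy", "cx", "cy" (pixels), "world_from_camera" (4x4, takes a point from camera to world coordinates); the wrist camera has in their place "tool_from_camera" (4x4, takes a point from camera to tool coordinates, whose origin is the TCP and whose axes are the tool frame's). Camera axes: x right, y down, z forward; pixel columns grow to the right and rows downward; lengths in m; the calibration is good to about 2 mm. A picture is of the moment at which its call begins: read the wrist's pose just before it. There is no depth.
- close_job(): hands the job in, once; it reports no verdict.
The state is a dict: "t": time; "q": joint angles; "qd": joint speeds; "joint_torque": joint torques, N m; "tool_pos": TCP position; "ee_rot": TCP orientation; "ft_force": force on the tool from outside, world axes, zero at the start; "wrist_torque": the same for the moment, N m; "finger_gap": finger opening in m.
Only numpy, scipy, OpenCV 4.12 (cv2) and the standard library are available. Lean on these libraries where they do the work, as an engineer would, in place of code of your own. Each camera call takes 0.05 s, during which the arm holds its last target.

## Working session

There is one attempt and no reset: what is moved stays moved. The work goes in short steps, Python scripts to look and compute and a tool call to move; the robot and the scene stay as the last step left them, time stands still between calls to the robot, and variables do not carry over. Pictures are saved under pics/ and viewed, and the job is handed in when it is done.

Besides the shell and the picture viewer there is one more tool, called after "Call:" as a command line: name --argument value ..., lists and objects as JSON in quotes. play_rows: Moves the arm, as the interface text tells. Its arguments: {"type":"object","properties":{"commands":{"type":"array"},"squeeze":{"type":"number"}},"required":["commands"]}

```bash
mkdir -p pics; ls
python3 - <<'E'
from bench import *
import cv2, numpy as np
o=get_obs(); print(o)
for n in ("scene","top","wrist"):
    c=capture(n); cv2.imwrite(f"pics/{n}0.png",c["image"]); print(n,{k:np.round(v,4).tolist() for k,v in c.items() if k!="image"})
E
```

```text
pics
{'t': 0.0, 'q': array([-1.34399014e+00,  2.76581112e-01,  1.50610218e+00, -1.96323410e-05,
        1.36066577e+00, -1.20995081e-01]), 'qd': array([ 6.07564235e-04,  1.71267574e-03, -8.21599446e-05, -1.72060104e-03,
        2.09826750e-04,  7.80352500e-04]), 'joint_torque': array([ 3.22296510e-04, -4.04585946e+01, -2.37230283e+01,  7.07253604e-02,
        3.46235256e-02, -1.22071274e-04]), 'tool_pos': array([ 0.19584909, -0.54005601,  0.21562496]), 'ee_rot': array([ 0.57938224, -0.5785618 ,  0.40641085, -0.40547835]), 'ft_force': array([0.56120928, 0.65092211, 0.43961259]), 'wrist_torque': array([ 0.02711647,  0.01400531, -0.00179217]), 'finger_gap': 0.09391341572495761}
scene {'fx': 374.3318, 'fy': 374.3318, 'cx': 260.7737, 'cy': 194.583, 'world_from_camera': [[-0.7773, -0.2797, 0.5635, -0.0374], [-0.6291, 0.3398, -0.6991, 0.6709], [0.004, -0.8979, -0.4401, 0.5408], [0.0, 0.0, 0.0, 1.0]]}
top {'fx': 425.327, 'fy': 425.327, 'cx': 256.2459, 'cy': 190.8965, 'world_from_camera': [[0.0239, -0.9955, 0.0917, 0.4038], [-0.9997, -0.0248, -0.0091, -0.0335], [0.0113, -0.0914, -0.9957, 1.4649], [0.0, 0.0, 0.0, 1.0]]}
wrist {'fx': 313.6863, 'fy': 313.6863, 'cx': 252.467, 'cy': 189.5486, 'tool_from_camera': [[1.0, -0.0013, -0.0002, -0.0009], [-0.0002, -0.2783, 0.9605, -0.1686], [-0.0013, -0.9605, -0.2783, 0.0814], [0.0, 0.0, 0.0, 1.0]]}
```

View pics/scene0.png

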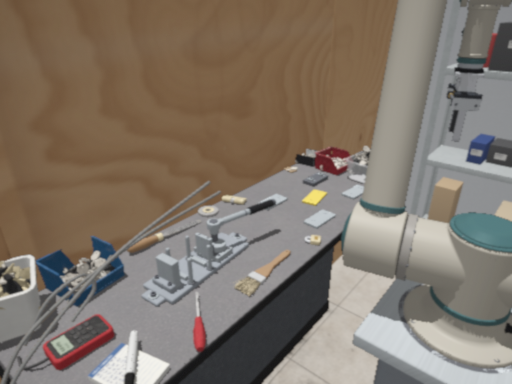

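View pics/top0.png

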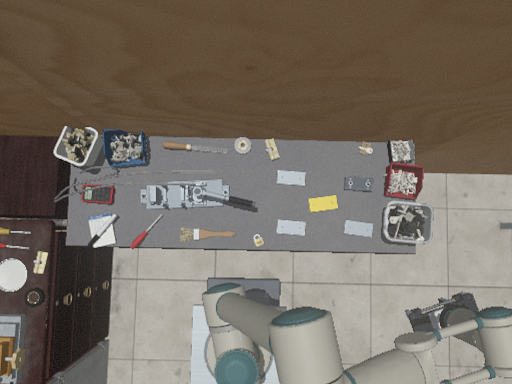

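View pics/wrist0.png

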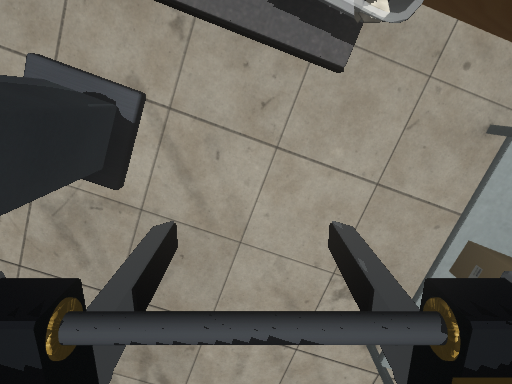

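```bash
cat > h.py <<'E'
from bench import *
import cv2, numpy as np
from scipy.spatial.transform import Rotation as R
def w2p(c,P,T=None):
    T=c["world_from_camera"] if T is None else T
    P=np.atleast_2d(P); q=(P-T[:3,3])@T[:3,:3]
    return np.c_[c["fx"]*q[:,0]/q[:,2]+c["cx"], c["fy"]*q[:,1]/q[:,2]+c["cy"]]
def p2w(c,uv,z,T=None):
    T=c["world_from_camera"] if T is None else T
    uv=np.atleast_2d(uv).astype(float)
    d=np.c_[(uv[:,0]-c["cx"])/c["fx"],(uv[:,1]-c["cy"])/c["fy"],np.ones(len(uv))]@T[:3,:3].T
    s=(z-T[2,3])/d[:,2]
    return T[:3,3]+d*s[:,None]
def tool(o):
    q=o["ee_rot"]; T=np.eye(4); T[:3,:3]=R.from_quat([q[1],q[2],q[3],q[0]]).as_matrix(); T[:3,3]=o["tool_pos"]; return T
def wrist():
    o=get_obs(); c=capture("wrist"); c["T"]=tool(o)@c["tool_from_camera"]; return o,c
def st():
    o=get_obs(); T=tool(o)
    print("t",round(o["t"],2),"pos",np.round(o["tool_pos"],4),"xaxis",np.round(T[:3,0],3),"yaxis",np.round(T[:3,1],3),"F",np.round(o["ft_force"],1),"M",np.round(o["wrist_torque"],2),"gap",round(o["finger_gap"],4),"q",np.round(o["q"],2))
    return o
E
python3 - <<'E'
from h import *
st()
c=capture("top"); im=c["image"]
cv2.imwrite("pics/topA.png",cv2.resize(im[130:260,60:260],None,fx=4,fy=4,interpolation=cv2.INTER_CUBIC))
cv2.imwrite("pics/topB.png",cv2.resize(im[130:260,235:435],None,fx=4,fy=4,interpolation=cv2.INTER_CUBIC))
for uv in [(291,178),(291,228),(358,229),(323,204),(358,184)]: print(uv,p2w(c,uv,.008))
print(p2w(c,(198,193),.087),p2w(c,(240,203),.087))
E
```

```text
t 0.15 pos [ 0.1959 -0.5402  0.2158] xaxis [ 0.341 -0.94  -0.001] yaxis [-0.     0.001 -1.   ] F [-0.8  0.3  0.1] M [ 0.   -0.02 -0.04] gap 0.0938 q [-1.34  0.28  1.51  0.    1.36 -0.12]
(291, 178) [[ 0.58560102 -0.16569921  0.008     ]]
(291, 228) [[ 0.41362856 -0.16851875  0.008     ]]
(358, 229) [[ 0.41570929 -0.39795348  0.008     ]]
(323, 204) [[ 0.49841605 -0.2772143   0.008     ]]
(358, 184) [[ 0.57058141 -0.3976529   0.008     ]]
[[0.51906665 0.14283646 0.087     ]] [[0.48990875 0.00566527 0.087     ]]
```

View pics/topA.png

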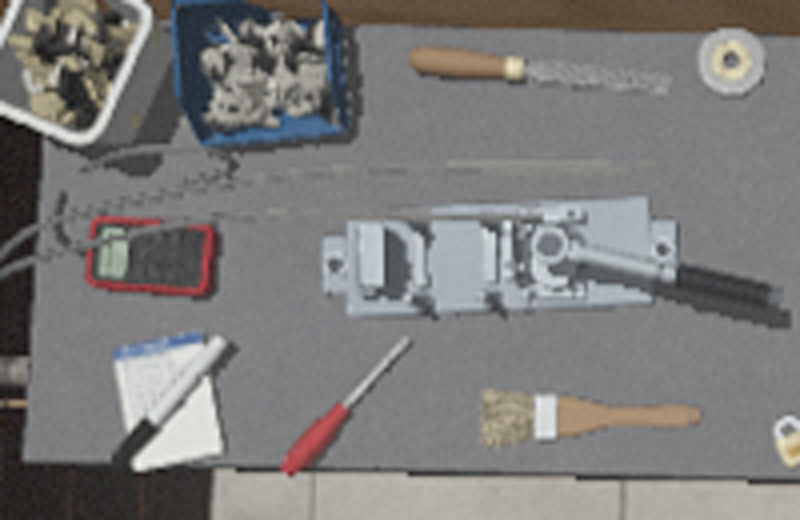

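View pics/topB.png

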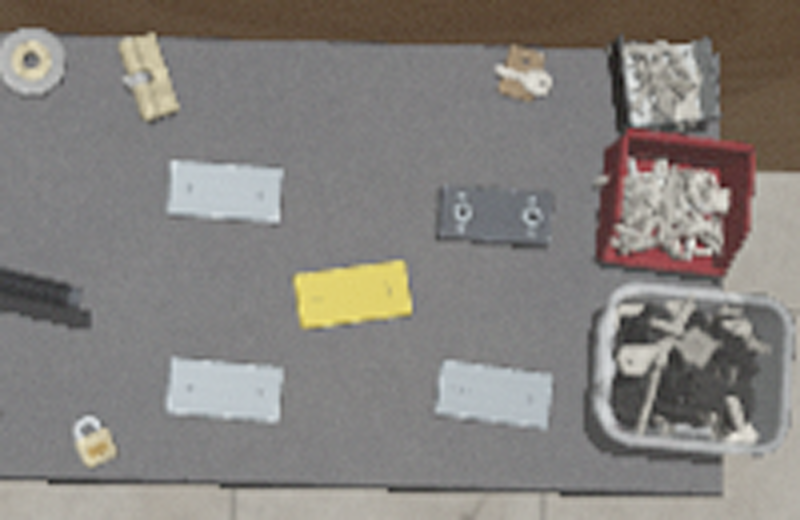

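Top view: the bright blanks are at (291,178), (291,228) and (358,229), so three are present. The yellow plate at (323,204) is the look-alike. The dark guide with two bushes is at (358,184). The wrench grip is at about (240,203) and its head at (198,193). I'll do the wrench first.

Call:
play_rows --commands '[{"gripper": 0.5,"tx": 0.55,"ty": 1,"tz": 0.8,"az": 0.4},{"gripper": 0.5,"tx": 0.55,"ty": 1,"tz": 0.8,"az": 0.4},{"gripper": 0.5,"tx": 0.55,"ty": 1,"tz": 0.4,"az": 0.4},{"gripper": 0.5,"tx": 0.55,"ty": 1,"az": 0.4},{"gripper": 0.5,"tx": 0.55,"ty": 1,"az": 0.4}]'

```text
$.commands[0]: bad value
```

Call:
play_rows --commands '[{"gripper": 0.5,"tx": 0.55,"ty": 1,"az": 0.4},{"gripper": 0.5,"tx": 0.55,"ty": 1,"az": 0.4},{"gripper": 0.5,"tx": 0.55,"ty": 1,"az": 0.4},{"gripper": 0.5,"tx": 0.55,"ty": 1,"az": 0.4},{"gripper": 0.5,"tx": 0.55,"ty": 1,"az": 0.4}]'

```text
$.commands[0]: bad value
```

Call:
play_rows --commands '[{"gripper": 0.5,"tx": 0.55,"ty": 1,"az": 0.4},{"gripper": 0.5,"tx": 0.55,"ty": 1,"az": 0.4},{"gripper": 0.5,"tx": 0.55,"ty": 1,"az": 0.4},{"gripper": 0.5,"tx": 0.55,"ty": 1,"az": 0.4},{"gripper": 0.5,"tx": 0.55,"ty": 1,"az": 0.4}]'

```text
$.commands[0]: bad value
```

Call:
play_rows --commands '[{"gripper": 0.5,"tx": 0.4,"ty": 1,"az": 0.4},{"gripper": 0.5,"tx": 0.4,"ty": 1,"az": 0.4},{"gripper": 0.5,"tx": 0.4,"ty": 1,"az": 0.4},{"gripper": 0.5,"tx": 0.4,"ty": 1,"az": 0.4},{"gripper": 0.5,"tx": 0.4,"ty": 1,"az": 0.4}]'

```text
$.commands[0]: bad value
```

Run:
```python
from h import *
st(); o,c=wrist(); cv2.imwrite("pics/w1.png",c["image"]); np.save("w1.npy",c["T"])
```

```text
t 0.2 pos [ 0.1959 -0.5403  0.2159] xaxis [ 0.341 -0.94  -0.001] yaxis [-0.     0.001 -1.   ] F [ 0.2  0.  -0.1] M [-0.01  0.04  0.02] gap 0.094 q [-1.34  0.28  1.51 -0.    1.36 -0.12]
```

View pics/w1.png

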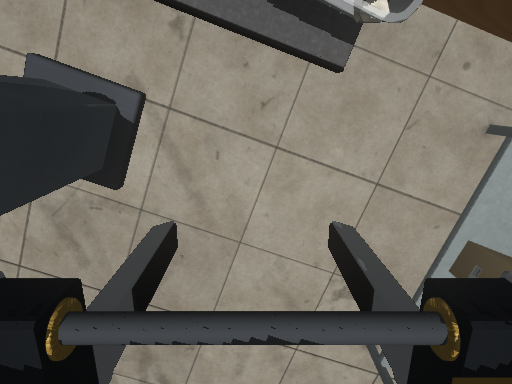

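Call:
play_rows --commands '[{"gripper": 0.5,"tx": 0.55,"ty": 1,"tz": 0.8,"ax": 0,"ay": 0,"az": 0.4},{"gripper": 0.5,"tx": 0.55,"ty": 1,"tz": 0.8,"ax": 0,"ay": 0,"az": 0.4},{"gripper": 0.5,"tx": 0.55,"ty": 1,"tz": 0.4,"ax": 0,"ay": 0,"az": 0.4},{"gripper": 0.5,"tx": 0.55,"ty": 1,"tz": 0,"ax": 0,"ay": 0,"az": 0.4},{"gripper": 0.5,"tx": 0.55,"ty": 1,"tz": 0,"ax": 0,"ay": 0,"az": 0.4}]'

```text
t: 0.88
tool_pos: [0.2656, -0.4141, 0.2676]
ee_rot: [-0.63, 0.631, -0.32, 0.321]
ft_force: [-0.1, 0.2, -0.6]
finger_gap: 0.0488
```

```bash
python3 -c "
from h import *
st()"
```

```text
t 0.88 pos [ 0.2656 -0.4141  0.2676] xaxis [ 0.589 -0.808  0.002] yaxis [ 0.001 -0.001 -1.   ] F [-0.1  0.2 -0.6] M [-0.   -0.04  0.03] gap 0.0488 q [-1.14  0.12  1.58  0.    1.44 -0.2 ]
```

Call:
play_rows --commands '[{"gripper": 0.5,"tx": 0.55,"ty": 1,"tz": 0,"ax": 0,"ay": 0,"az": 0.45},{"gripper": 0.5,"tx": 0.55,"ty": 1,"tz": 0,"ax": 0,"ay": 0,"az": 0.45},{"gripper": 0.5,"tx": 0.55,"ty": 1,"tz": 0,"ax": 0,"ay": 0,"az": 0.45},{"gripper": 0.5,"tx": 0.55,"ty": 1,"tz": 0,"ax": 0,"ay": 0,"az": 0.45},{"gripper": 0.5,"tx": 0.55,"ty": 1,"tz": 0,"ax": 0,"ay": 0,"az": 0.45}]'

```text
t: 1.5
tool_pos: [0.334, -0.289, 0.2674]
ee_rot: [-0.673, 0.673, -0.217, 0.218]
ft_force: [-0.5, 0.5, 0.6]
finger_gap: 0.0466
```

Call:
play_rows --commands '[{"gripper": 0.5,"tx": 0.55,"ty": 1,"tz": 0,"ax": 0,"ay": 0,"az": 0.45},{"gripper": 0.5,"tx": 0.55,"ty": 1,"tz": 0,"ax": 0,"ay": 0,"az": 0.45},{"gripper": 0.5,"tx": 0.55,"ty": 1,"tz": 0,"ax": 0,"ay": 0,"az": 0.45},{"gripper": 0.5,"tx": 0.55,"ty": 1,"tz": 0,"ax": 0,"ay": 0,"az": 0.45},{"gripper": 0.5,"tx": 0.55,"ty": 1,"tz": 0,"ax": 0,"ay": 0,"az": 0.45}]'

```text
t: 2.12
tool_pos: [0.4025, -0.164, 0.2674]
ee_rot: [-0.698, 0.699, -0.109, 0.11]
ft_force: [0.2, 0.1, 0.2]
finger_gap: 0.0474
```

Call:
play_rows --commands '[{"gripper": 0.5,"tx": 0.5,"ty": 1,"tz": 0,"ax": 0,"ay": 0,"az": 0.45},{"gripper": 0.5,"tx": 0.5,"ty": 1,"tz": 0,"ax": 0,"ay": 0,"az": 0.45},{"gripper": 0.5,"tx": 0.5,"ty": 1,"tz": 0,"ax": 0,"ay": 0,"az": 0.45},{"gripper": 0.5,"tx": 0.5,"ty": 1,"tz": 0,"ax": 0,"ay": 0,"az": 0.45},{"gripper": 0.5,"tx": 0.5,"ty": 1,"tz": 0,"ax": 0,"ay": 0,"az": 0.45}]'

```text
t: 2.75
tool_pos: [0.4647, -0.039, 0.2674]
ee_rot: [-0.707, 0.707, 0.001, -0.0]
ft_force: [0.7, 0.3, 0.3]
finger_gap: 0.0471
```

Run:
```python
from h import *
st(); o,c=wrist(); cv2.imwrite("pics/w2.png",c["image"]); np.save("w2.npy",c["T"])
print(w2p(c,[[.519,.143,.087],[.49,.0057,.087],[.52,.24,.022]],c["T"]))
```

```text
t 2.75 pos [ 0.4647 -0.039   0.2674] xaxis [1.    0.002 0.001] yaxis [ 0.001 -0.    -1.   ] F [0.7 0.3 0.3] M [-0.02 -0.07  0.04] gap 0.0471 q [-0.23  0.08  1.63 -0.    1.43 -0.24]
[[308.08546468  -7.54330405]
 [275.47989773 133.94029053]
 [303.30540157 -88.97589022]]
```

View pics/w2.png

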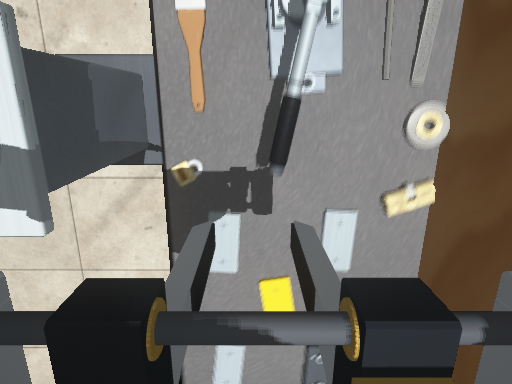

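Run:
```python
from h import *
c=capture("wrist"); T=np.load("w2.npy")
p=p2w(c,[(316,5),(292,97),(276,170)],.087,T); print(p)
d=p[1]-p[2]; print(np.degrees(np.arctan2(-d[0],-d[1])), np.linalg.norm(d), np.linalg.norm(p[0]-p[2]))
```

```text
[[ 0.52738301  0.13207853  0.087     ]
 [ 0.50678801  0.04474411  0.087     ]
 [ 0.49146379 -0.03491748  0.087     ]]
-169.11122591236878 0.08112212877914626 0.17081527043797037
```

Call:
play_rows --commands '[{"gripper": 0.5,"tx": 0.7,"ty": 0.9,"tz": -0.4,"ax": 0,"ay": 0,"az": 0},{"gripper": 0.5,"tx": 0.7,"ty": 0.86,"tz": -0.9,"ax": 0,"ay": 0,"az": 0},{"gripper": 0.5,"tx": 0,"ty": 0,"tz": -1,"ax": 0,"ay": 0,"az": -0.4},{"gripper": 0.5,"tx": 0,"ty": 0,"tz": -1,"ax": 0,"ay": 0,"az": -0.5},{"gripper": 0.5,"tx": 0,"ty": 0,"tz": -0.5,"ax": 0,"ay": 0,"az": -0.5}]'

```text
t: 3.48
tool_pos: [0.4985, 0.0031, 0.1707]
ee_rot: [-0.703, 0.704, -0.071, 0.07]
ft_force: [-0.1, -0.5, 0.8]
finger_gap: 0.0463
```

Run:
```python
from h import *
st(); o,c=wrist(); cv2.imwrite("pics/w3.png",c["image"])
```

```text
t 3.48 pos [0.4985 0.0031 0.1707] xaxis [ 0.98  -0.198 -0.002] yaxis [-0.002 -0.001 -1.   ] F [-0.1 -0.5  0.8] M [-0.05 -0.03 -0.  ] gap 0.0463 q [-0.13  0.19  1.74 -0.    1.21  0.07]
```

View pics/w3.png

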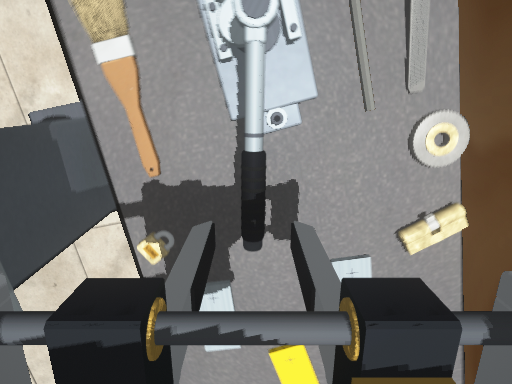

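The handle is centred between the fingers, with the grip at columns 243–266 and rows 150–248. Going down to straddle it.

Call:
play_rows --commands '[{"gripper": 0.5,"tx": 0,"ty": 0,"tz": -0.9,"ax": 0,"ay": 0,"az": 0},{"gripper": 0.5,"tx": 0,"ty": 0,"tz": -0.9,"ax": 0,"ay": 0,"az": 0},{"gripper": 0.5,"tx": 0,"ty": 0,"tz": -0.9,"ax": 0,"ay": 0,"az": 0},{"gripper": 0.6,"tx": 0,"ty": 0,"tz": -0.7,"ax": 0,"ay": 0,"az": 0},{"gripper": 0.65,"tx": 0,"ty": 0,"tz": 0,"ax": 0,"ay": 0,"az": 0}]'

```text
t: 4.15
tool_pos: [0.4987, 0.0031, 0.0862]
ee_rot: [-0.704, 0.704, -0.07, 0.069]
ft_force: [0.5, -0.0, 0.6]
finger_gap: 0.0339
```

Run:
```python
from h import *
st(); o,c=wrist(); cv2.imwrite("pics/w4.png",c["image"])
S=np.array([.527,.143])
a0=np.arctan2(.4995-.527,.0053-.143)
th=np.arctan2(*( (np.array([.4995,.0053])-S)))
# positions of grip mid vs rotation ccw
v=np.array([.4995,.0053])-S
for d in np.arange(0,1.0,.1):
    Rm=np.array([[np.cos(d),-np.sin(d)],[np.sin(d),np.cos(d)]]); print(round(d,1),np.round(S+Rm@v,4))
```

```text
t 4.15 pos [0.4987 0.0031 0.0862] xaxis [ 0.981 -0.195 -0.002] yaxis [-0.002 -0.    -1.   ] F [ 0.5 -0.   0.6] M [-0.1  -0.06 -0.02] gap 0.0339 q [-0.13  0.28  1.86 -0.    1.01  0.06]
0.0 [0.4995 0.0053]
0.1 [0.5134 0.0032]
0.2 [0.5274 0.0026]
0.3 [0.5414 0.0033]
0.4 [0.5553 0.0055]
0.5 [0.5689 0.009 ]
0.6 [0.5821 0.0138]
0.7 [0.5947 0.02  ]
0.8 [0.6066 0.0273]
0.9 [0.6178 0.0359]
```

View pics/w4.png

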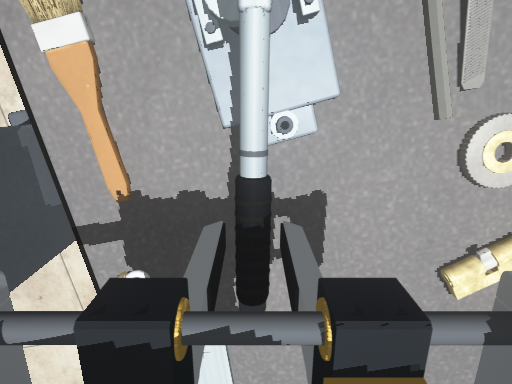

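Call:
play_rows --commands '[{"gripper": 0.65,"tx": 0.4,"ty": 0,"tz": 0,"ax": 0,"ay": 0,"az": 0.2},{"gripper": 0.65,"tx": 0.3,"ty": -0.05,"tz": 0,"ax": 0,"ay": 0,"az": 0.4},{"gripper": 0.65,"tx": 0.3,"ty": 0,"tz": 0,"ax": 0,"ay": 0,"az": 0.4},{"gripper": 0.65,"tx": 0.3,"ty": 0,"tz": 0,"ax": 0,"ay": 0,"az": 0.4},{"gripper": 0.65,"tx": 0,"ty": 0,"tz": 0,"ax": 0,"ay": 0,"az": 0}]'

```text
t: 4.82
tool_pos: [0.5302, 0.0018, 0.0871]
ee_rot: [-0.707, 0.707, -0.002, -0.002]
ft_force: [-5.7, -2.2, 3.1]
finger_gap: 0.0328
```

Call:
play_rows --commands '[{"gripper": 0.65,"tx": 0.3,"ty": 0,"tz": 0,"ax": 0,"ay": 0,"az": 0.4},{"gripper": 0.65,"tx": 0.3,"ty": 0,"tz": 0,"ax": 0,"ay": 0,"az": 0.4},{"gripper": 0.65,"tx": 0.3,"ty": 0.05,"tz": 0,"ax": 0,"ay": 0,"az": 0.4},{"gripper": 0.65,"tx": 0.3,"ty": 0.05,"tz": 0,"ax": 0,"ay": 0,"az": 0.4},{"gripper": 0.65,"tx": 0,"ty": 0,"tz": 0,"ax": 0,"ay": 0,"az": 0}]'

```text
t: 5.45
tool_pos: [0.56, 0.0053, 0.087]
ee_rot: [0.703, -0.702, -0.077, 0.081]
ft_force: [-6.1, 0.7, 2.6]
finger_gap: 0.033
```

Run:
```python
from h import *
st(); o,c=wrist(); cv2.imwrite("pics/w5.png",c["image"])
```

```text
t 5.45 pos [0.56   0.0053 0.087 ] xaxis [ 0.975  0.222 -0.005] yaxis [-0.005  0.001 -1.   ] F [-6.1  0.7  2.6] M [ 0.19  1.02 -0.1 ] gap 0.033 q [-0.12  0.36  1.73  0.    1.06 -0.34]
```

View pics/w5.png

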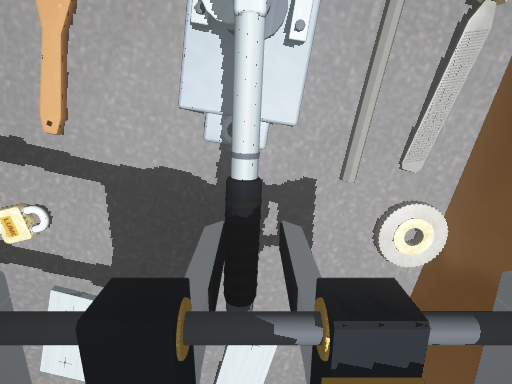

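Call:
play_rows --commands '[{"gripper": 0.65,"tx": 0.3,"ty": 0.07,"tz": 0,"ax": 0,"ay": 0,"az": 0.4},{"gripper": 0.65,"tx": 0.3,"ty": 0.08,"tz": 0,"ax": 0,"ay": 0,"az": 0.4},{"gripper": 0.65,"tx": 0.3,"ty": 0.1,"tz": 0,"ax": 0,"ay": 0,"az": 0.4},{"gripper": 0.65,"tx": 0.3,"ty": 0.1,"tz": 0,"ax": 0,"ay": 0,"az": 0.4},{"gripper": 0.65,"tx": 0,"ty": 0,"tz": 0,"ax": 0,"ay": 0,"az": 0}]'

```text
t: 6.12
tool_pos: [0.5895, 0.0143, 0.0867]
ee_rot: [0.69, -0.689, -0.155, 0.159]
ft_force: [-6.0, 1.0, 2.5]
finger_gap: 0.033
```

Call:
play_rows --commands '[{"gripper": 0.65,"tx": 0.27,"ty": 0.12,"tz": 0,"ax": 0,"ay": 0,"az": 0.4},{"gripper": 0.65,"tx": 0.27,"ty": 0.14,"tz": 0,"ax": 0,"ay": 0,"az": 0.4},{"gripper": 0.65,"tx": 0.27,"ty": 0.16,"tz": 0,"ax": 0,"ay": 0,"az": 0.4},{"gripper": 0.65,"tx": 0.25,"ty": 0.16,"tz": 0,"ax": 0,"ay": 0,"az": 0.4},{"gripper": 0.65,"tx": 0,"ty": 0,"tz": 0,"ax": 0,"ay": 0,"az": 0}]'

```text
t: 6.75
tool_pos: [0.6102, 0.0265, 0.0862]
ee_rot: [0.669, -0.666, -0.226, 0.24]
ft_force: [-15.3, -4.2, 6.4]
finger_gap: 0.033
```

Run:
```python
from h import *
st(); o,c=wrist(); cv2.imwrite("pics/w6.png",c["image"])
```

```text
t 6.75 pos [0.6102 0.0265 0.0862] xaxis [ 0.783  0.622 -0.017] yaxis [-0.019 -0.003 -1.   ] F [-15.3  -4.2   6.4] M [-0.91  2.89 -0.2 ] gap 0.033 q [-0.07  0.43  1.6  -0.01  1.12 -0.74]
```

View pics/w6.png

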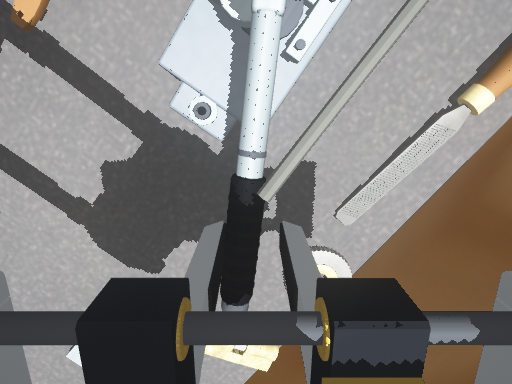

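Call:
play_rows --commands '[{"gripper": 0.65,"tx": 0.15,"ty": 0.1,"tz": 0,"ax": 0,"ay": 0,"az": 0},{"gripper": 0.65,"tx": 0,"ty": 0,"tz": 0,"ax": 0,"ay": 0,"az": 0},{"gripper": 0.65,"tx": 0,"ty": 0,"tz": 0,"ax": 0,"ay": 0,"az": 0},{"gripper": 0.65,"tx": 0,"ty": 0,"tz": 0,"ax": 0,"ay": 0,"az": 0},{"gripper": 0.65,"tx": 0,"ty": 0,"tz": 0,"ax": 0,"ay": 0,"az": 0}]'

```text
t: 7.42
tool_pos: [0.6104, 0.0267, 0.086]
ee_rot: [0.668, -0.667, -0.224, 0.242]
ft_force: [-21.7, -10.4, 10.3]
finger_gap: 0.0332
```

Call:
play_rows --commands '[{"gripper": 0.65,"tx": -0.35,"ty": -0.25,"tz": 0,"ax": 0,"ay": 0,"az": 0},{"gripper": 0.5,"tx": 0,"ty": 0,"tz": 0.3,"ax": 0,"ay": 0,"az": 0},{"gripper": 0.5,"tx": 0,"ty": 0,"tz": 1,"ax": 0,"ay": 0,"az": 0},{"gripper": 0.4,"tx": 0,"ty": 0,"tz": 1,"ax": 0,"ay": 0,"az": -0.8},{"gripper": 0.4,"tx": 0,"ty": 0,"tz": 1,"ax": 0,"ay": 0,"az": -0.8}]'

```text
t: 8.05
tool_pos: [0.616, 0.0244, 0.1714]
ee_rot: [-0.69, 0.69, 0.157, -0.154]
ft_force: [-0.0, 0.2, -0.7]
finger_gap: 0.056
```

Call:
play_rows --commands '[{"gripper": 0.35,"tx": -0.8,"ty": 0.8,"tz": 1,"ax": 0,"ay": 0,"az": -0.8},{"gripper": 0.35,"tx": -0.8,"ty": 0.8,"tz": 1,"ax": 0,"ay": 0,"az": -0.8},{"gripper": 0.35,"tx": -0.8,"ty": 1,"tz": 0.5,"ax": 0,"ay": 0,"az": -0.8},{"gripper": 0.35,"tx": -0.4,"ty": 1,"tz": 0,"ax": 0,"ay": 0,"az": -0.8},{"gripper": 0.35,"tx": 0,"ty": 1,"tz": 0,"ax": 0,"ay": 0,"az": 0}]'

```text
t: 8.68
tool_pos: [0.545, 0.1406, 0.234]
ee_rot: [0.707, -0.707, -0.002, -0.002]
ft_force: [0.6, -0.8, 0.0]
finger_gap: 0.0611
```

Run:
```python
from h import *
st(); o,c=wrist(); cv2.imwrite("pics/w7.png",c["image"]); np.save("w7.npy",c["T"])
```

```text
t 8.68 pos [0.545  0.1406 0.234 ] xaxis [ 1.    -0.001  0.006] yaxis [ 0.006  0.001 -1.   ] F [ 0.6 -0.8  0. ] M [-0.   -0.08  0.05] gap 0.0611 q [0.13 0.25 1.5  0.   1.39 0.13]
```

View pics/w7.png

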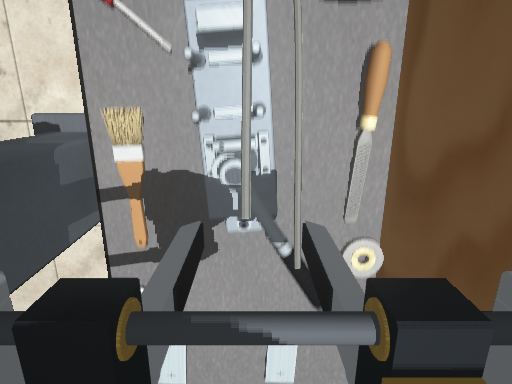

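Run:
```python
from h import *
c=capture("scene"); im=c["image"]
cv2.imwrite("pics/sceneB.png",cv2.resize(im[150:350,0:270],None,fx=2.9,fy=2.9,interpolation=cv2.INTER_CUBIC))
c=capture("top"); im=c["image"]
cv2.imwrite("pics/topC.png",cv2.resize(im[135:235,50:250],None,fx=4,fy=4,interpolation=cv2.INTER_CUBIC))
```

```text
(no output)
```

View pics/sceneB.png

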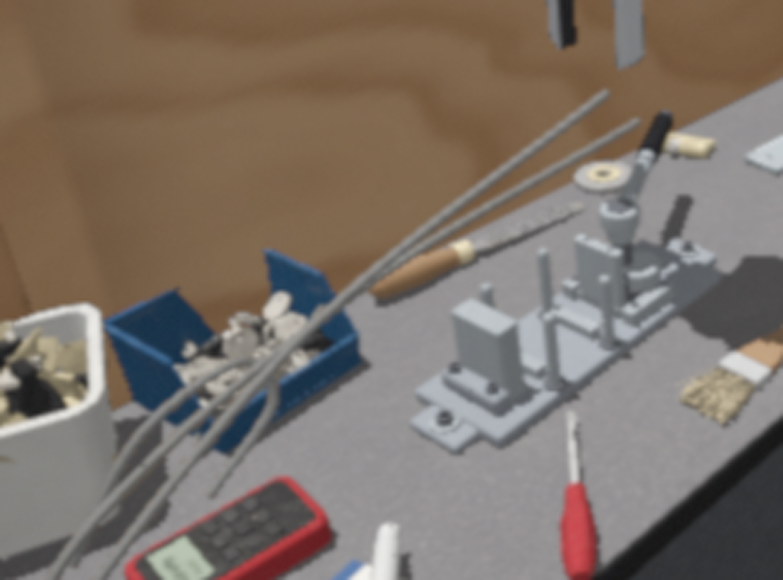

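View pics/topC.png

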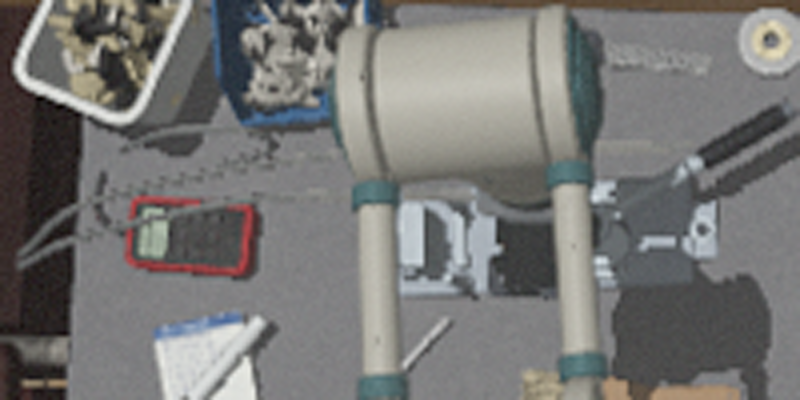

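Run:
```python
from h import *
s=capture("scene");t=capture("top");w=capture("wrist")
Tw=np.load("w7.npy"); T2=np.load("w2.npy")
def ray(c,uv,T=None):
    T=c["world_from_camera"] if T is None else T
    d=T[:3,:3]@np.array([(uv[0]-c["cx"])/c["fx"],(uv[1]-c["cy"])/c["fy"],1]); return T[:3,3],d/np.linalg.norm(d)
def tri(rs):
    A=np.zeros((3,3));b=np.zeros(3)
    for o,d in rs: P=np.eye(3)-np.outer(d,d);A+=P;b+=P@o
    x=np.linalg.solve(A,b); return x,[np.linalg.norm((np.eye(3)-np.outer(d,d))@(x-o)) for o,d in rs]
for st_ in [(209.3,182.1),(219.7,192.1)]:
  for tt in [(223,170.5),(205,183.5)]:
    for ww in [(245,220),(297,268)]:
      x,e=tri([ray(s,st_),ray(t,tt),ray(w,ww,Tw)])
      if max(e)<.03: print(st_,tt,ww,x.round(3),np.round(e,4))
```

```text
(209.3, 182.1) (223, 170.5) (297, 268) [0.592 0.072 0.15 ] [0.0161 0.0137 0.0069]
(209.3, 182.1) (205, 183.5) (245, 220) [0.544 0.125 0.18 ] [0.0108 0.014  0.01  ]
(209.3, 182.1) (205, 183.5) (297, 268) [0.562 0.109 0.183] [0.0111 0.021  0.0213]
(219.7, 192.1) (223, 170.5) (297, 268) [0.59  0.061 0.122] [0.0007 0.0006 0.0011]
(219.7, 192.1) (205, 183.5) (245, 220) [0.54  0.116 0.154] [0.0054 0.0043 0.0073]
(219.7, 192.1) (205, 183.5) (297, 268) [0.559 0.1   0.159] [0.0135 0.0204 0.0289]
```

Run:
```python
from h import *
s=capture("scene");t=capture("top");w=capture("wrist")
Tw=np.load("w7.npy"); T2=np.load("w2.npy")
def ray(c,uv,T=None):
    T=c["world_from_camera"] if T is None else T
    d=T[:3,:3]@np.array([(uv[0]-c["cx"])/c["fx"],(uv[1]-c["cy"])/c["fy"],1]); return T[:3,3],d/np.linalg.norm(d)
def tri(rs):
    A=np.zeros((3,3));b=np.zeros(3)
    for o,d in rs: P=np.eye(3)-np.outer(d,d);A+=P;b+=P@o
    x=np.linalg.solve(A,b); return x,[np.linalg.norm((np.eye(3)-np.outer(d,d))@(x-o)) for o,d in rs]
x,e=tri([ray(s,(209.3,182.1)),ray(w,(245,220),Tw)]);print(x,e, w2p(t,x))
# line from scene plane ∩ wrist plane
def plane(c,a,b,T=None):
    o,d1=ray(c,a,T);_,d2=ray(c,b,T);n=np.cross(d1,d2);n/=np.linalg.norm(n);return n,n@o
def line(p1,p2,ys):
    out=[]
    for y in ys:
        A=np.array([p1[0],p2[0],[0,1,0]]);out.append(np.linalg.solve(A,[p1[1],p2[1],y]))
    return np.array(out)
sc=lambda u,v:(u/2.9,150+v/2.9)
pA=line(plane(s,sc(637,122),sc(470,220)),plane(w,(297,268),(298,0),Tw),[.06,.1,.2,.25])
pB=line(plane(s,sc(607,93),sc(470,193)),plane(w,(245,220),(248,0),Tw),[.06,.1,.2,.25])
print(pA,w2p(t,pA));print(pB,w2p(t,pB))
print(w2p(s,pA)*2.9-[0,435]);print(w2p(s,pB)*2.9-[0,435])
```

```text
[0.54013329 0.13969298 0.19180951] [np.float64(0.0008578461495920901), np.float64(0.0008578461495919688)] [[194.94175128 183.03059625]]
[[0.58988066 0.06       0.12207025]
 [0.58891926 0.1        0.11937899]
 [0.58651575 0.2        0.11265085]
 [0.585314   0.25       0.10928678]] [[223.4891578  170.52584109]
 [210.98020612 170.62554108]
 [179.88705675 170.87336255]
 [164.43575277 170.99651395]]
[[0.53822233 0.06       0.21143488]
 [0.53896446 0.1        0.20190798]
 [0.54081978 0.2        0.17809072]
 [0.54174744 0.25       0.1661821 ]] [[220.97667032 183.61589822]
 [207.79808333 183.38039432]
 [175.6721094  182.80629695]
 [160.03394756 182.52683998]]
[[638.15287255 121.32346401]
 [606.42601066 139.94162249]
 [518.38301544 191.60757178]
 [468.96049676 220.61000789]]
[[678.19617406  41.03198974]
 [644.05381064  65.95342289]
 [550.13420009 134.50788314]
 [497.93881587 172.60670374]]
```

Two thin rods rise from the left and pass over the fixture. Rod B is at about x 0.541 and z 0.17–0.19, right above the nest. I'll check by gentle touch whether it's solid.

Call:
play_rows --commands '[{"gripper": 0.35,"tx": 0.5,"ty": 0.8,"tz": 0.2,"ax": 0,"ay": 0,"az": 0},{"gripper": 0.35,"tx": 0.8,"ty": 0.8,"tz": 0,"ax": 0,"ay": 0,"az": 0},{"gripper": 0.35,"tx": 0,"ty": 0.8,"tz": -0.2,"ax": 0,"ay": 0,"az": 0},{"gripper": 0.35,"tx": 0,"ty": 0,"tz": -0.5,"ax": 0,"ay": 0,"az": 0},{"gripper": 0.35,"tx": 0,"ty": 0,"tz": -0.5,"ax": 0,"ay": 0,"az": 0}]'

```text
t: 9.75
tool_pos: [0.5751, 0.1986, 0.2052]
ee_rot: [-0.707, 0.707, -0.001, -0.0]
ft_force: [0.8, -0.3, -0.2]
finger_gap: 0.0612
```

Run:
```python
from h import *
st(); o,c=wrist(); cv2.imwrite("pics/w8.png",c["image"]); np.save("w8.npy",c["T"])
```

```text
t 9.75 pos [0.5751 0.1986 0.2052] xaxis [ 1.    -0.001 -0.001] yaxis [-0.001 -0.001 -1.   ] F [ 0.8 -0.3 -0.2] M [-0.04 -0.12  0.04] gap 0.0612 q [ 0.22  0.33  1.45 -0.    1.36  0.22]
```

View pics/w8.png

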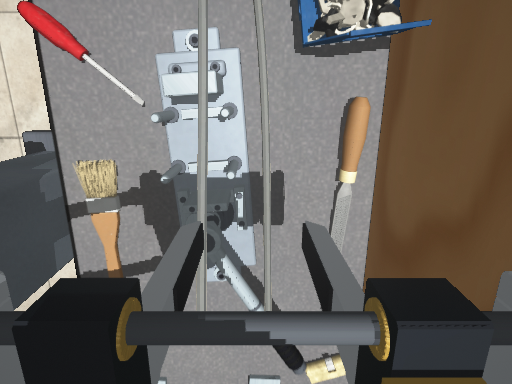

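Call:
play_rows --commands '[{"gripper": 0.35,"tx": 0,"ty": 0,"tz": -0.3,"ax": 0,"ay": 0,"az": 0},{"gripper": 0.35,"tx": 0,"ty": 0,"tz": -0.2,"ax": 0,"ay": 0,"az": 0},{"gripper": 0.35,"tx": 0,"ty": 0,"tz": -0.2,"ax": 0,"ay": 0,"az": 0},{"gripper": 0.35,"tx": 0,"ty": 0,"tz": -0.2,"ax": 0,"ay": 0,"az": 0},{"gripper": 0.35,"tx": 0,"ty": 0,"tz": 0,"ax": 0,"ay": 0,"az": 0}]'

```text
t: 10.42
tool_pos: [0.576, 0.1991, 0.1836]
ee_rot: [-0.707, 0.707, -0.001, 0.0]
ft_force: [0.3, -0.1, 0.3]
finger_gap: 0.0614
```

Run:
```python
from h import *
st(); o,c=wrist(); cv2.imwrite("pics/w9.png",c["image"]); np.save("w9.npy",c["T"])
```

```text
t 10.43 pos [0.576  0.1991 0.1836] xaxis [ 1.    -0.001 -0.001] yaxis [-0.001 -0.    -1.   ] F [ 0.3 -0.1  0.3] M [-0.01 -0.07  0.02] gap 0.0614 q [ 0.22  0.35  1.48 -0.    1.31  0.22]
```

View pics/w9.png

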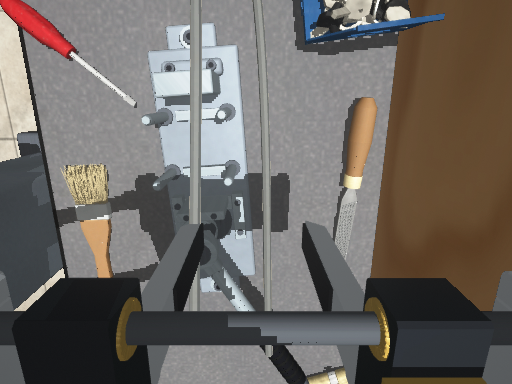

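Call:
play_rows --commands '[{"gripper": 0.35,"tx": 0,"ty": 0,"tz": -0.2,"ax": 0,"ay": 0,"az": 0},{"gripper": 0.35,"tx": 0,"ty": 0,"tz": -0.2,"ax": 0,"ay": 0,"az": 0},{"gripper": 0.35,"tx": 0,"ty": 0,"tz": -0.2,"ax": 0,"ay": 0,"az": 0},{"gripper": 0.35,"tx": 0,"ty": 0,"tz": -0.2,"ax": 0,"ay": 0,"az": 0},{"gripper": 0.35,"tx": 0,"ty": 0,"tz": 0,"ax": 0,"ay": 0,"az": 0}]'

```text
t: 11.1
tool_pos: [0.5759, 0.1991, 0.1634]
ee_rot: [-0.707, 0.707, -0.001, 0.0]
ft_force: [-0.1, 0.7, 1.0]
finger_gap: 0.0616
```

Run:
```python
from h import *
st(); o,c=wrist(); cv2.imwrite("pics/w10.png",c["image"]); np.save("w10.npy",c["T"])
```

```text
t 11.1 pos [0.5759 0.1991 0.1634] xaxis [ 1.    -0.001 -0.001] yaxis [-0.001 -0.    -1.   ] F [-0.1  0.7  1. ] M [-0.07 -0.08 -0.02] gap 0.0616 q [ 0.22  0.36  1.51 -0.    1.27  0.22]
```

View pics/w10.png

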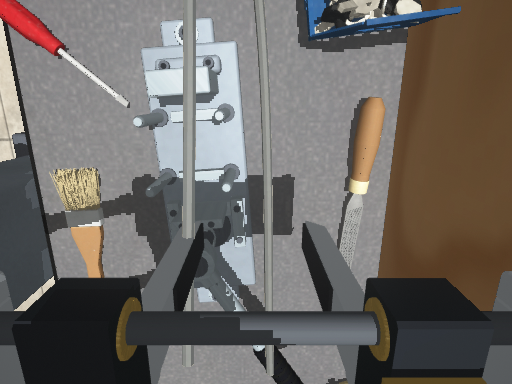

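Run:
```python
from h import *
w=capture("wrist")
def ray(c,uv,T=None):
    T=c["world_from_camera"] if T is None else T
    d=T[:3,:3]@np.array([(uv[0]-c["cx"])/c["fx"],(uv[1]-c["cy"])/c["fy"],1]); return T[:3,3],d/np.linalg.norm(d)
def plane(a,b,T):
    o,d1=ray(w,a,T);_,d2=ray(w,b,T);n=np.cross(d1,d2);n/=np.linalg.norm(n);return n,n@o
Ts={k:np.load(f"w{k}.npy") for k in (7,8,9,10)}
def cols(k,rows):
    im=cv2.imread(f"pics/w{k}.png"); 
    return im
L={7:((248,0),(245,220)),8:((203,5),(202,215)),9:((195.5,5),(193.5,215)),10:((189.5,5),(187.5,225))}
for y in (.15,.2,.25):
    A=[];b=[]
    for k in L:
        n,d=plane(*L[k],Ts[k]);A.append(n[[0,2]]);b.append(d-n[1]*y)
    x,*_=np.linalg.lstsq(np.array(A),np.array(b),rcond=None);print(y,x.round(4),(np.array(A)@x-b).round(4))
crop=cv2.imread("pics/w10.png")[170:380,110:290];cv2.imwrite("pics/c10.png",cv2.resize(crop,None,fx=3.5,fy=2.8))
```

```text
0.15 [0.5401 0.1935] [-0.0001  0.0007 -0.0005 -0.0001]
0.2 [0.5409 0.1811] [-0.0001  0.0005 -0.0004 -0.    ]
0.25 [0.5418 0.1686] [-0.      0.0003 -0.0003  0.    ]
```

View pics/c10.png

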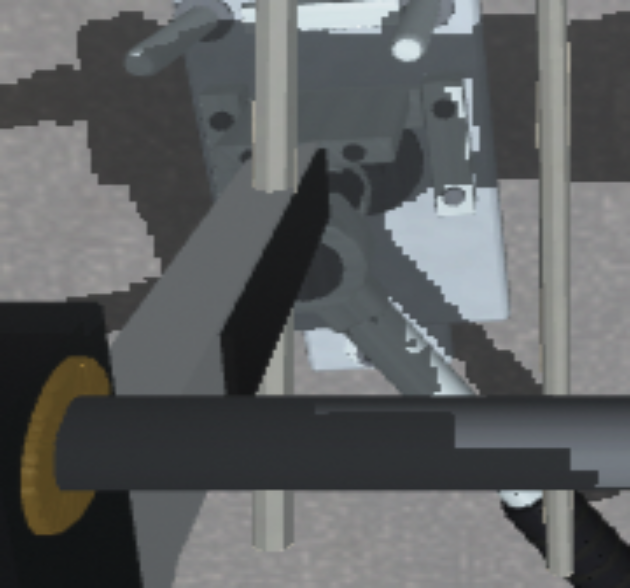

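The finger tip passed about 28 mm below rod B's line at zero force, and the crop shows the rod drawn straight through the finger. It casts no shadow either. So the rods aren't solid and I'll ignore them. Next I'll measure the nest.

Run:
```python
from h import *
im=cv2.imread("pics/w8.png")[20:220,120:280];cv2.imwrite("pics/c8.png",cv2.resize(im,None,fx=3,fy=3,interpolation=cv2.INTER_CUBIC))
im=cv2.imread("pics/w7.png")[0:210,160:300];cv2.imwrite("pics/c7.png",cv2.resize(im,None,fx=2.85,fy=2.85,interpolation=cv2.INTER_CUBIC))
```

```text
(no output)
```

View pics/c8.png

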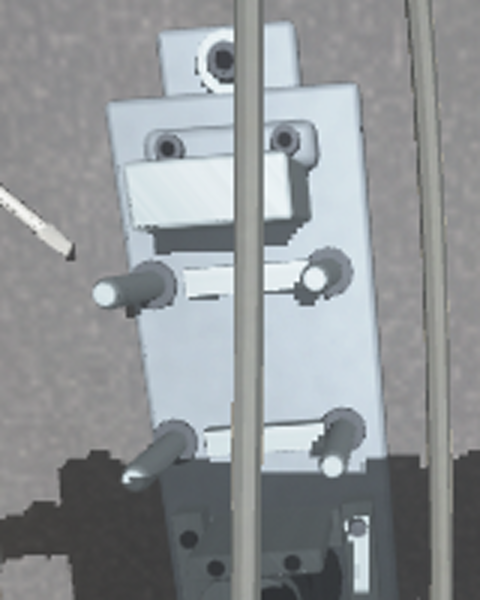

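View pics/c7.png

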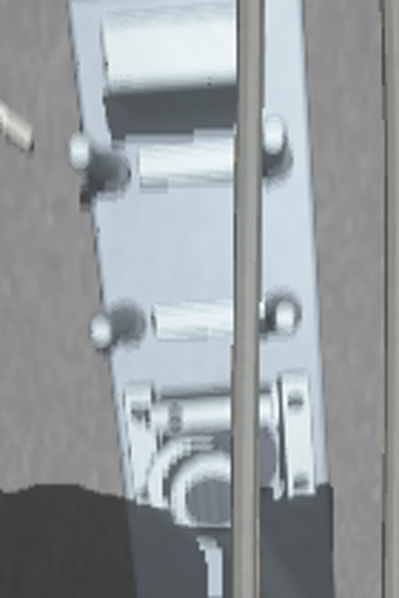

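Run:
```python
from h import *
w=capture("wrist")
loc=np.array([[-36.5,30],[29.5,30],[-36.5,-30],[29.5,-30]])/1e3
def fit(L,P):
    a=L-L.mean(0);b=P-P.mean(0);th=np.arctan2((a[:,0]*b[:,1]-a[:,1]*b[:,0]).sum(),(a*b).sum())
    Rm=np.array([[np.cos(th),-np.sin(th)],[np.sin(th),np.cos(th)]]);t=P.mean(0)-Rm@L.mean(0);return th,t,P-(L@Rm.T+t)
for k,px in ((8,[(155.3,117.7),(225,112.3),(165,179.3),(230.7,174.7)]),(7,[(188,53.3),(255.8,47),(195.4,115.8),(260.7,110.2)])):
    T=np.load(f"w{k}.npy"); P=p2w(w,px,.074,T)[:,:2]
    th,t,r=fit(loc,P);print(k,np.degrees(th),t,(r*1e3).round(1).tolist())
```

```text
8 4.046222732682446 [0.52225276 0.23657647] [[0.4, -0.3], [-0.3, -0.2], [0.4, 0.3], [-0.5, 0.2]]
7 4.564275525332321 [0.52207297 0.23874094] [[0.2, -0.5], [0.0, -0.3], [-0.5, 0.3], [0.3, 0.4]]
```

Call:
play_rows --commands '[{"gripper": 0.35,"tx": 0,"ty": 0,"tz": 1,"ax": 0,"ay": 0,"az": 0},{"gripper": 0.35,"tx": 0,"ty": -0.4,"tz": 1,"ax": 0,"ay": 0,"az": 0},{"gripper": 0.35,"tx": -0.2,"ty": -1,"tz": 1,"ax": 0,"ay": 0,"az": 0},{"gripper": 0.35,"tx": -0.2,"ty": -1,"tz": 0.9,"ax": 0,"ay": 0,"az": 0},{"gripper": 0.35,"tx": -0.2,"ty": -1,"tz": 0,"ax": 0,"ay": 0,"az": 0}]'

```text
t: 11.88
tool_pos: [0.5624, 0.1136, 0.2641]
ee_rot: [0.707, -0.707, -0.002, -0.002]
ft_force: [-0.2, -0.1, 0.2]
finger_gap: 0.0613
```

Call:
play_rows --commands '[{"gripper": 0.3,"tx": -0.2,"ty": -1,"tz": 0,"ax": 0,"ay": 0,"az": 0},{"gripper": 0.3,"tx": -0.2,"ty": -1,"tz": 0,"ax": 0,"ay": 0,"az": 0},{"gripper": 0.3,"tx": -0.2,"ty": -1,"tz": 0,"ax": 0,"ay": 0,"az": 0},{"gripper": 0.3,"tx": -0.2,"ty": -1,"tz": 0,"ax": 0,"ay": 0,"az": 0},{"gripper": 0.3,"tx": -0.2,"ty": -1,"tz": 0,"ax": 0,"ay": 0,"az": 0}]'

```text
t: 12.5
tool_pos: [0.5361, -0.0117, 0.2619]
ee_rot: [-0.707, 0.707, -0.0, 0.001]
ft_force: [0.5, -1.0, -0.2]
finger_gap: 0.0657
```

Call:
play_rows --commands '[{"gripper": 0.3,"tx": -0.2,"ty": -1,"tz": 0,"ax": 0,"ay": 0,"az": 0},{"gripper": 0.3,"tx": -0.2,"ty": -1,"tz": 0,"ax": 0,"ay": 0,"az": 0},{"gripper": 0.3,"tx": -0.2,"ty": -1,"tz": 0,"ax": 0,"ay": 0,"az": 0},{"gripper": 0.3,"tx": -0.2,"ty": -1,"tz": 0,"ax": 0,"ay": 0,"az": 0},{"gripper": 0.3,"tx": 0,"ty": -1,"tz": 0,"ax": 0,"ay": 0,"az": 0}]'

```text
t: 13.12
tool_pos: [0.516, -0.1366, 0.262]
ee_rot: [-0.707, 0.707, -0.0, 0.001]
ft_force: [-0.1, -0.6, -0.7]
finger_gap: 0.0654
```

Call:
play_rows --commands '[{"gripper": 0.3,"tx": 0,"ty": -1,"tz": 0,"ax": 0,"ay": 0,"az": 0},{"gripper": 0.3,"tx": 0,"ty": -1,"tz": 0,"ax": 0,"ay": 0,"az": 0},{"gripper": 0.3,"tx": 0,"ty": -1,"tz": 0,"ax": 0,"ay": 0,"az": 0},{"gripper": 0.3,"tx": 0,"ty": 0,"tz": 0,"ax": 0,"ay": 0,"az": 0},{"gripper": 0.3,"tx": 0,"ty": 0,"tz": 0,"ax": 0,"ay": 0,"az": 0}]'

```text
t: 13.75
tool_pos: [0.5161, -0.2101, 0.2616]
ee_rot: [0.707, -0.707, 0.0, -0.001]
ft_force: [0.4, -0.3, -0.1]
finger_gap: 0.0659
```

Run:
```python
from h import *
st(); o,c=wrist(); cv2.imwrite("pics/w11.png",c["image"]); np.save("w11.npy",c["T"])
```

```text
t 13.75 pos [ 0.5161 -0.2101  0.2616] xaxis [ 1.    -0.001  0.   ] yaxis [ 0.     0.001 -1.   ] F [ 0.4 -0.3 -0.1] M [-0.05 -0.07  0.01] gap 0.0659 q [-0.51  0.23  1.46  0.    1.45 -0.51]
```

View pics/w11.png

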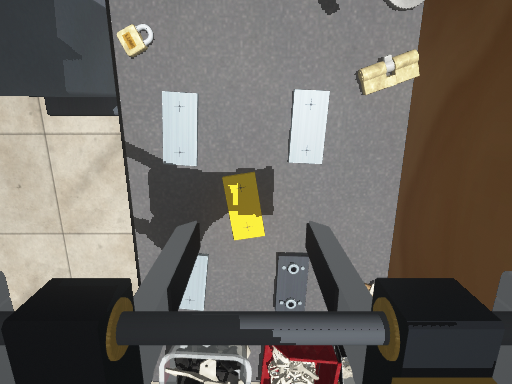

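```bash
cat >> h.py <<'E'
def plates(c,T,z,kind="blank",roi=None,thr=150):
    im=c["image"].astype(int); b,g,r=im[...,0],im[...,1],im[...,2]
    if kind=="blank": m=(r>thr)&(b>thr)&(b-r>4)
    else: m=(b<115)&(b-r>8)&(b>40)
    m=m.astype(np.uint8)*255
    if roi: mm=np.zeros_like(m); x0,y0,x1,y1=roi; mm[y0:y1,x0:x1]=m[y0:y1,x0:x1]; m=mm
    m=cv2.morphologyEx(m,cv2.MORPH_OPEN,np.ones((3,3),np.uint8)); m=cv2.morphologyEx(m,cv2.MORPH_CLOSE,np.ones((7,7),np.uint8))
    out=[]
    for k in cv2.findContours(m,cv2.RETR_EXTERNAL,cv2.CHAIN_APPROX_NONE)[0]:
        if cv2.contourArea(k)<400: continue
        P=p2w(c,k[:,0,:],z,T)[:,:2]*1000
        (cx,cy),(w,h),a=cv2.minAreaRect(P.astype(np.float32))
        if w>h: w,h,a=h,w,a+90     # a: dir of w
        yaw=(a+90)%180-90
        # yaw of plate x axis (width dir)
        out.append(dict(c=(round(cx/1e3,4),round(cy/1e3,4)),w=round(w,1),h=round(h,1),yaw=round(yaw,2),px=k[:,0,:].mean(0).round(0).tolist()))
    return out
E
python3 - <<'E'
from h import *
o,c=wrist()
for p in plates(c,c["T"],.008,"blank",(0,0,512,260)): print(p)
for p in plates(c,c["T"],.014,"guide",(240,230,350,320)): print(p)
E
```

```text
{'c': (0.4186, -0.1666), 'w': 45.0, 'h': 95.8, 'yaw': -3.19, 'px': [179.0, 127.0]}
{'c': (0.59, -0.1645), 'w': 45.6, 'h': 95.6, 'yaw': -2.81, 'px': [308.0, 126.0]}
{'c': (0.574, -0.3973), 'w': 44.4, 'h': 92.8, 'yaw': -1.98, 'px': [291.0, 285.0]}
```

Candidates: the bright plates at pixels (179,127) and (308,126) measure 45x96 mm and are blanks. The plate at (242,205) is yellow, so not meant. The one at (291,285) is dark with bushes: the guide. I'll pick the blank at (308,126) first.

Call:
play_rows --commands '[{"gripper": 0.3,"tx": 0.74,"ty": 0.45,"tz": -1,"ax": 0,"ay": 0,"az": -0.1},{"gripper": 0.3,"tx": 0.74,"ty": 0.45,"tz": -1,"ax": 0,"ay": 0,"az": -0.1},{"gripper": 0.3,"tx": 0.74,"ty": 0.46,"tz": -1,"ax": 0,"ay": 0,"az": -0.1},{"gripper": 0.3,"tx": 0.74,"ty": 0.46,"tz": -1,"ax": 0,"ay": 0,"az": -0.05},{"gripper": 0.3,"tx": 0,"ty": 0,"tz": -1,"ax": 0,"ay": 0,"az": 0}]'

```text
t: 14.48
tool_pos: [0.5916, -0.1634, 0.1358]
ee_rot: [0.707, -0.707, 0.016, -0.017]
ft_force: [-0.3, -0.6, 0.4]
finger_gap: 0.066
```

Call:
play_rows --commands '[{"gripper": 0.3,"tx": 0,"ty": 0,"tz": -1,"ax": 0,"ay": 0,"az": 0},{"gripper": 0.3,"tx": 0,"ty": 0,"tz": -1,"ax": 0,"ay": 0,"az": 0},{"gripper": 0.3,"tx": 0,"ty": 0,"tz": -1,"ax": 0,"ay": 0,"az": 0},{"gripper": 0.3,"tx": 0,"ty": 0,"tz": -0.5,"ax": 0,"ay": 0,"az": 0},{"gripper": 0.3,"tx": 0,"ty": 0,"tz": 0,"ax": 0,"ay": 0,"az": 0}]'

```text
t: 15.1
tool_pos: [0.5898, -0.1646, 0.0485]
ee_rot: [0.707, -0.707, 0.018, -0.017]
ft_force: [-0.7, -0.1, 0.5]
finger_gap: 0.0659
```

Run:
```python
from h import *
st(); o,c=wrist(); cv2.imwrite("pics/w12.png",c["image"]); np.save("w12.npy",c["T"])
for p in plates(c,c["T"],.008,"blank"): print(p)
```

```text
t 15.1 pos [ 0.5898 -0.1646  0.0485] xaxis [ 0.999 -0.049 -0.001] yaxis [-0.001  0.001 -1.   ] F [-0.7 -0.1  0.5] M [-0.07 -0.06 -0.01] gap 0.0659 q [-0.39  0.46  1.66  0.    1.02 -0.34]
{'c': (0.4214, -0.1806), 'w': 41.9, 'h': 70.1, 'yaw': -8.21, 'px': [24.0, 245.0]}
{'c': (0.5917, -0.1357), 'w': 37.5, 'h': 45.8, 'yaw': 87.11, 'px': [253.0, 177.0]}
```

View pics/w12.png

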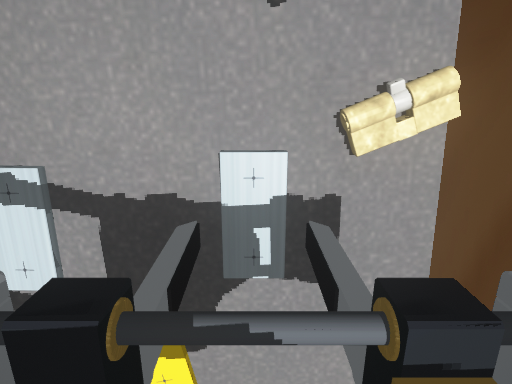

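Run:
```python
from h import *
c=capture("wrist"); T=np.load("w12.npy"); p=p2w(c,[(253,150.5),(253,279)],.008,T); print(p,p.mean(0))
```

```text
[[ 0.59237527 -0.11596982  0.008     ]
 [ 0.5874617  -0.21344002  0.008     ]] [ 0.58991848 -0.16470492  0.008     ]
```

Call:
play_rows --commands '[{"gripper": 0.3,"tx": 0,"ty": 0,"tz": -0.6,"ax": 0,"ay": 0,"az": 0},{"gripper": 0.3,"tx": 0,"ty": 0,"tz": -0.5,"ax": 0,"ay": 0,"az": 0},{"gripper": 0.3,"tx": 0,"ty": 0,"tz": -0.3,"ax": 0,"ay": 0,"az": 0},{"gripper": 0.3,"tx": 0,"ty": 0,"tz": 0,"ax": 0,"ay": 0,"az": 0},{"gripper": 0.3,"tx": 0,"ty": 0,"tz": 0,"ax": 0,"ay": 0,"az": 0}]'

```text
t: 15.82
tool_pos: [0.5904, -0.1655, 0.0141]
ee_rot: [-0.707, 0.707, -0.018, 0.018]
ft_force: [0.6, 0.1, 0.4]
finger_gap: 0.0657
```

Call:
play_rows --commands '[{"gripper": 0.6,"tx": 0,"ty": 0,"tz": -0.05,"ax": 0,"ay": 0,"az": 0},{"gripper": 0.8,"tx": 0,"ty": 0,"tz": 0,"ax": 0,"ay": 0,"az": 0},{"gripper": 0.8,"tx": 0,"ty": 0,"tz": 0,"ax": 0,"ay": 0,"az": 0},{"gripper": 0.8,"tx": 0,"ty": 0,"tz": 0,"ax": 0,"ay": 0,"az": 0},{"gripper": 0.8,"tx": 0,"ty": 0,"tz": 0,"ax": 0,"ay": 0,"az": 0}]' --squeeze 45

```text
t: 16.45
tool_pos: [0.5903, -0.1654, 0.013]
ee_rot: [-0.707, 0.707, -0.018, 0.018]
ft_force: [-0.7, -0.4, 1.3]
finger_gap: 0.0451
```

Call:
play_rows --commands '[{"gripper": 0.8,"tx": 0,"ty": 0,"tz": 0.2,"ax": 0,"ay": 0,"az": 0},{"gripper": 0.8,"tx": 0,"ty": 0,"tz": 0.6,"ax": 0,"ay": 0,"az": 0},{"gripper": 0.8,"tx": 0,"ty": 0,"tz": 1,"ax": 0,"ay": 0,"az": 0.3},{"gripper": 0.8,"tx": 0,"ty": 0,"tz": 1,"ax": 0,"ay": 0,"az": 0.3},{"gripper": 0.8,"tx": 0,"ty": 0,"tz": 1,"ax": 0,"ay": 0,"az": 0.3}]'

```text
t: 17.08
tool_pos: [0.5902, -0.1653, 0.1094]
ee_rot: [-0.706, 0.707, 0.027, -0.027]
ft_force: [0.6, -1.1, -2.8]
finger_gap: 0.0455
```

Run:
```python
from h import *
st(); o,c=wrist(); cv2.imwrite("pics/w13.png",c["image"]); np.save("w13.npy",c["T"])
```

```text
t 17.07 pos [ 0.5902 -0.1653  0.1094] xaxis [0.997 0.077 0.001] yaxis [ 0.001 -0.    -1.   ] F [ 0.6 -1.1 -2.8] M [-0.03 -0.09 -0.07] gap 0.0455 q [-0.39  0.41  1.58  0.    1.15 -0.46]
```

View pics/w13.png

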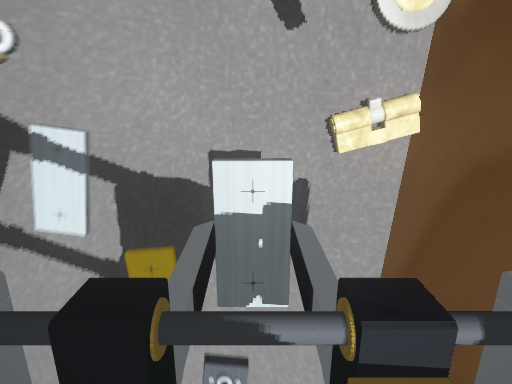

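```bash
cat >> h.py <<'E'
def held(c,uv,depth):   # pixel -> tool coords (x,z) at tool y=depth
    T=c["tool_from_camera"]; uv=np.atleast_2d(uv).astype(float)
    d=np.c_[(uv[:,0]-c["cx"])/c["fx"],(uv[:,1]-c["cy"])/c["fy"],np.ones(len(uv))]@T[:3,:3].T
    s=(depth-T[1,3])/d[:,1]; return (T[:3,3]+d*s[:,None])
E
python3 - <<'E'
from h import *
c=capture("wrist")
im=cv2.imread("pics/w13.png"); cv2.imwrite("pics/c13.png",cv2.resize(im[140:320,190:320],None,fx=4,fy=3.3,interpolation=cv2.INTER_CUBIC))
p=held(c,[(213,159),(293,158.5),(217,306),(288.5,306.5)],.005); print(p.round(4)); print(p.mean(0))
E
```

```text
[[-0.0221  0.005   0.0496]
 [ 0.0227  0.005   0.0498]
 [-0.023   0.005  -0.0464]
 [ 0.0231  0.005  -0.0469]]
[0.00014132 0.005      0.00153088]
```

View pics/c13.png

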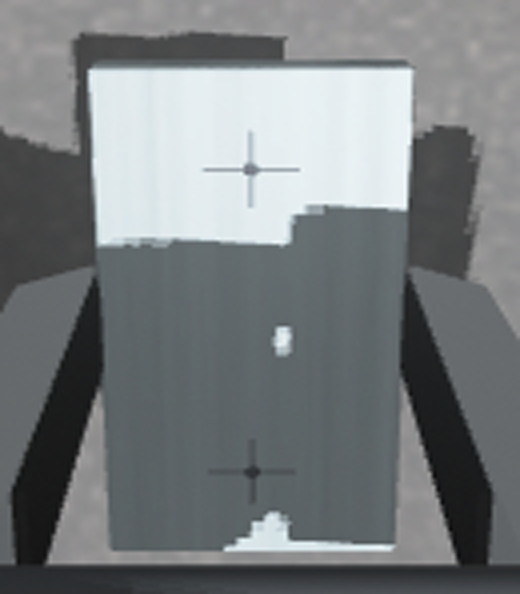

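Call:
play_rows --commands '[{"gripper": 0.8,"tx": -0.2,"ty": 0.6,"tz": 1,"ax": 0,"ay": 0,"az": 0},{"gripper": 0.8,"tx": -0.2,"ty": 1,"tz": 0.9,"ax": 0,"ay": 0,"az": 0},{"gripper": 0.8,"tx": -0.2,"ty": 1,"tz": 0,"ax": 0,"ay": 0,"az": 0},{"gripper": 0.8,"tx": -0.2,"ty": 1,"tz": 0,"ax": 0,"ay": 0,"az": 0},{"gripper": 0.8,"tx": -0.2,"ty": 1,"tz": 0,"ax": 0,"ay": 0,"az": 0}]'

```text
t: 17.8
tool_pos: [0.5644, -0.0494, 0.1545]
ee_rot: [0.707, -0.706, -0.026, 0.027]
ft_force: [-0.2, -0.0, -2.7]
finger_gap: 0.0454
```

Call:
play_rows --commands '[{"gripper": 0.8,"tx": -0.2,"ty": 1,"tz": 0,"ax": 0,"ay": 0,"az": 0},{"gripper": 0.8,"tx": -0.2,"ty": 1,"tz": 0,"ax": 0,"ay": 0,"az": 0},{"gripper": 0.8,"tx": -0.2,"ty": 1,"tz": 0,"ax": 0,"ay": 0,"az": 0},{"gripper": 0.8,"tx": -0.2,"ty": 1,"tz": 0,"ax": 0,"ay": 0,"az": 0},{"gripper": 0.8,"tx": -0.2,"ty": 1,"tz": 0,"ax": 0,"ay": 0,"az": 0}]'

```text
t: 18.42
tool_pos: [0.5394, 0.0754, 0.1545]
ee_rot: [0.707, -0.707, -0.026, 0.027]
ft_force: [0.4, -0.4, -2.2]
finger_gap: 0.0454
```

Call:
play_rows --commands '[{"gripper": 0.8,"tx": -0.2,"ty": 1,"tz": 0,"ax": 0,"ay": 0,"az": 0},{"gripper": 0.8,"tx": -0.2,"ty": 1,"tz": 0,"ax": 0,"ay": 0,"az": 0},{"gripper": 0.8,"tx": -0.2,"ty": 1,"tz": 0,"ax": 0,"ay": 0,"az": 0},{"gripper": 0.8,"tx": -0.1,"ty": 0.8,"tz": 0,"ax": 0,"ay": 0,"az": 0},{"gripper": 0.8,"tx": 0,"ty": 0,"tz": 0,"ax": 0,"ay": 0,"az": 0}]'

```text
t: 19.05
tool_pos: [0.5224, 0.1705, 0.1549]
ee_rot: [-0.707, 0.707, 0.027, -0.027]
ft_force: [-0.1, -0.3, -1.6]
finger_gap: 0.0454
```

Run:
```python
from h import *
st(); o,c=wrist(); cv2.imwrite("pics/w14.png",c["image"]); np.save("w14.npy",c["T"])
```

```text
t 19.05 pos [0.5224 0.1705 0.1549] xaxis [ 0.997  0.077 -0.   ] yaxis [-0. -0. -1.] F [-0.1 -0.3 -1.6] M [-0.07 -0.11  0.01] gap 0.0454 q [ 0.19  0.28  1.66 -0.    1.2   0.11]
```

View pics/w14.png

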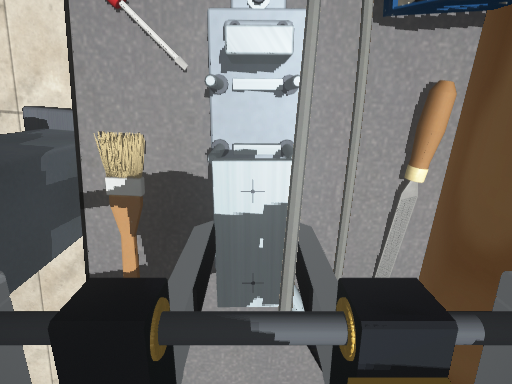

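Run:
```python
from h import *
im=cv2.imread("pics/w14.png"); cv2.imwrite("pics/c14.png",cv2.resize(im[0:170,195:315],None,fx=5,fy=3.5,interpolation=cv2.INTER_CUBIC))
```

```text
(no output)
```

View pics/c14.png

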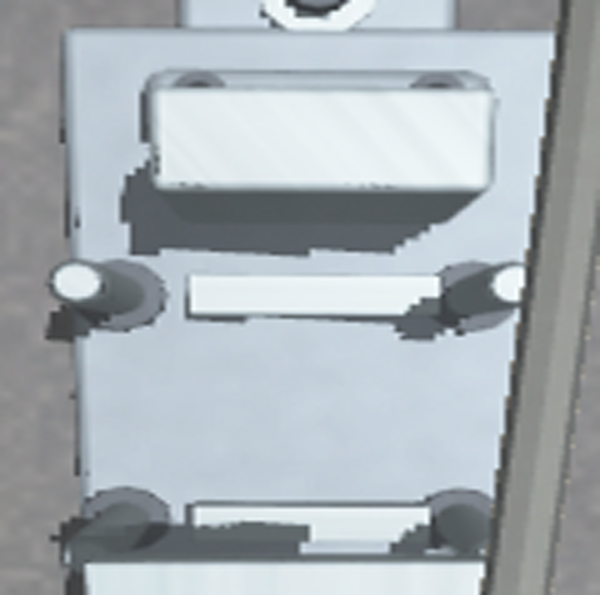

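Run:
```python
from h import *
c=capture("wrist");T=np.load("w14.npy")
p=p2w(c,[(210.6,80.6),(298,81.1)],.074,T); print(p, np.linalg.norm(p[0]-p[1]))
s=p2w(c,[(226.6,53.7),(293,53.5)],.076,T); print(s,np.linalg.norm(s[1]-s[0]), s.mean(0))
for th in (4.0,4.4):
    a=np.radians(th);ex=np.array([np.cos(a),np.sin(a)]);ey=np.array([-ex[1],ex[0]])
    print(th,p[0,:2]+.0365*ex-.03*ey,p[1,:2]-.0295*ex-.03*ey,s.mean(0)[:2]-.048*ey)
    v=p[1]-p[0];print(np.degrees(np.arctan2(v[1],v[0])))
    v=s[1]-s[0];print(np.degrees(np.arctan2(v[1],v[0])))
```

```text
[[0.48355025 0.26297119 0.074     ]
 [0.54913331 0.26760045 0.074     ]] 0.06574624243535783
[[0.49473369 0.28233655 0.076     ]
 [0.54302193 0.28613865 0.076     ]] 0.04843768465775447 [0.51887781 0.2842376  0.076     ]
4.0 [0.52205403 0.23559038] [0.52179787 0.23561571] [0.52222612 0.23635452]
4.037591098379612
4.5020416508657295
4.4 [0.52224424 0.23585985] [0.52202183 0.23542565] [0.52256032 0.23637907]
4.037591098379612
4.5020416508657295
```

Call:
play_rows --commands '[{"gripper": 0.8,"tx": 0,"ty": 0.8,"tz": 0,"ax": 0,"ay": 0,"az": 0},{"gripper": 0.8,"tx": -0.02,"ty": 0.9,"tz": 0,"ax": 0,"ay": 0,"az": 0},{"gripper": 0.8,"tx": 0,"ty": 0.8,"tz": -0.6,"ax": 0,"ay": 0,"az": 0},{"gripper": 0.8,"tx": 0,"ty": 0,"tz": -1,"ax": 0,"ay": 0,"az": 0},{"gripper": 0.8,"tx": 0,"ty": 0,"tz": -0.8,"ax": 0,"ay": 0,"az": 0}]'

```text
t: 19.77
tool_pos: [0.5214, 0.2329, 0.0932]
ee_rot: [-0.706, 0.707, 0.026, -0.028]
ft_force: [-0.3, -0.2, -3.1]
finger_gap: 0.0452
```

Run:
```python
from h import *
st(); o,c=wrist(); cv2.imwrite("pics/w15.png",c["image"]); np.save("w15.npy",c["T"])
```

```text
t 19.77 pos [0.5214 0.2329 0.0932] xaxis [ 0.997  0.076 -0.002] yaxis [-0.002 -0.    -1.   ] F [-0.3 -0.2 -3.1] M [-0.09 -0.04 -0.01] gap 0.0452 q [0.3  0.37 1.7  0.   1.08 0.22]
```

View pics/w15.png

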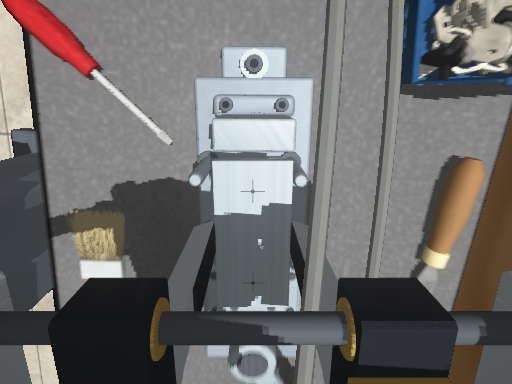

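Run:
```python
from h import *
im=cv2.imread("pics/w15.png"); cv2.imwrite("pics/c15.png",cv2.resize(im[100:220,180:320],None,fx=5.5,fy=5,interpolation=cv2.INTER_CUBIC))
```

```text
(no output)
```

View pics/c15.png

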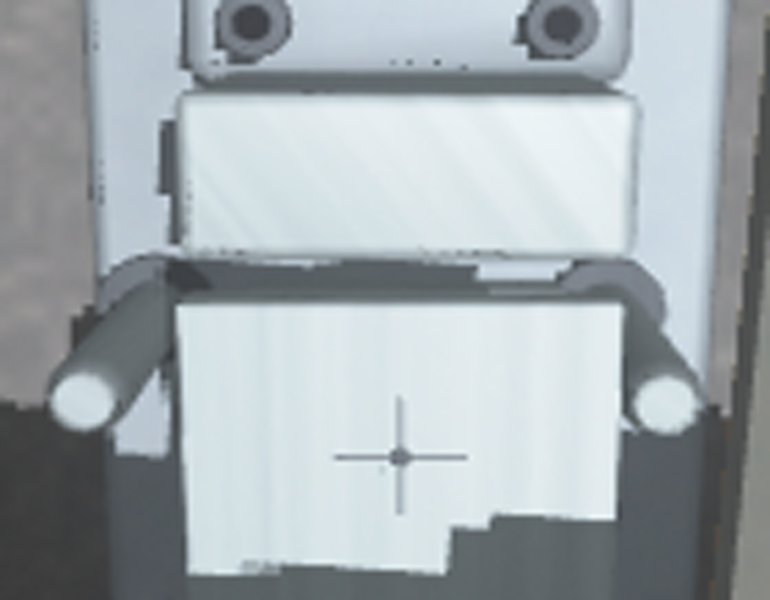

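Run:
```python
from h import *
c=capture("wrist");T=np.load("w15.npy"); Ti=np.linalg.inv(T@np.linalg.inv(c["tool_from_camera"]))
p=p2w(c,[(195.45,180.4),(301.3,180.6)],.074,T); s=p2w(c,[(213.5,151),(295.3,151)],.076,T)
f=lambda P:(np.c_[P,np.ones(len(P))]@Ti.T)[:,[0,2]].round(4)
print("tool frame pins",f(p),"stop",f(s))
print("blank edge",held(c,[(212.5,160.3),(293,160)],.005)[:,[0,2]].round(4))
```

```text
tool frame pins [[-0.0353  0.0336]
 [ 0.0301  0.0334]] stop [[-0.0232  0.0521]
 [ 0.0254  0.0521]]
blank edge [[-0.0225  0.0489]
 [ 0.0227  0.049 ]]
```

Call:
play_rows --commands '[{"gripper": 0.8,"tx": 0.02,"ty": 0.02,"tz": -0.6,"ax": 0,"ay": 0,"az": 0},{"gripper": 0.8,"tx": 0,"ty": 0,"tz": -0.7,"ax": 0,"ay": 0,"az": 0},{"gripper": 0.8,"tx": 0,"ty": 0,"tz": -0.6,"ax": 0,"ay": 0,"az": 0},{"gripper": 0.8,"tx": 0,"ty": 0,"tz": -0.3,"ax": 0,"ay": 0,"az": 0},{"gripper": 0.8,"tx": 0,"ty": 0,"tz": 0,"ax": 0,"ay": 0,"az": 0}]'

```text
t: 20.5
tool_pos: [0.5226, 0.2326, 0.0397]
ee_rot: [-0.707, 0.707, 0.026, -0.027]
ft_force: [-0.2, 0.7, -2.9]
finger_gap: 0.0453
```

Run:
```python
from h import *
st(); o,c=wrist(); cv2.imwrite("pics/w16.png",c["image"]); np.save("w16.npy",c["T"])
```

```text
t 20.5 pos [0.5226 0.2326 0.0397] xaxis [ 0.997  0.075 -0.001] yaxis [-0.001 -0.    -1.   ] F [-0.2  0.7 -2.9] M [-0.03 -0.09  0.  ] gap 0.0453 q [ 0.3   0.42  1.76 -0.    0.96  0.22]
```

View pics/w16.png

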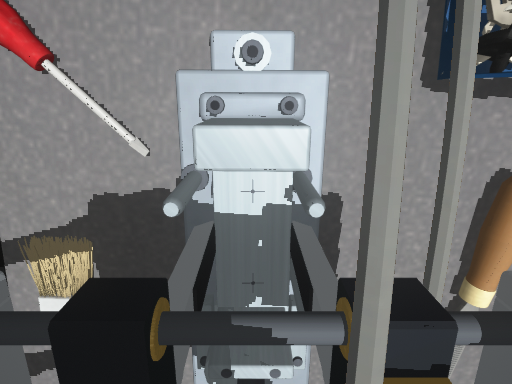

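Call:
play_rows --commands '[{"gripper": 0.8,"tx": 0,"ty": 0,"tz": -0.1,"ax": 0,"ay": 0,"az": 0},{"gripper": 0.8,"tx": 0,"ty": 0,"tz": -0.08,"ax": 0,"ay": 0,"az": 0},{"gripper": 0.8,"tx": 0,"ty": 0,"tz": 0,"ax": 0,"ay": 0,"az": 0},{"gripper": 0.8,"tx": 0,"ty": 0,"tz": 0,"ax": 0,"ay": 0,"az": 0},{"gripper": 0.8,"tx": 0,"ty": 0,"tz": 0,"ax": 0,"ay": 0,"az": 0}]'

```text
t: 21.18
tool_pos: [0.5229, 0.2327, 0.0359]
ee_rot: [0.707, -0.707, -0.027, 0.027]
ft_force: [-0.2, 0.4, -2.0]
finger_gap: 0.0457
```

Call:
play_rows --commands '[{"gripper": 0.8,"tx": 0,"ty": 0,"tz": -0.05,"ax": 0,"ay": 0,"az": 0},{"gripper": 0.8,"tx": 0,"ty": 0,"tz": 0,"ax": 0,"ay": 0,"az": 0},{"gripper": 0.42,"tx": 0,"ty": 0,"tz": 0,"ax": 0,"ay": 0,"az": 0},{"gripper": 0.38,"tx": 0,"ty": 0,"tz": 0,"ax": 0,"ay": 0,"az": 0},{"gripper": 0.38,"tx": 0,"ty": 0,"tz": 0.2,"ax": 0,"ay": 0,"az": 0}]'

```text
t: 21.8
tool_pos: [0.5225, 0.2325, 0.0393]
ee_rot: [-0.707, 0.707, 0.026, -0.027]
ft_force: [0.2, -0.0, -0.6]
finger_gap: 0.0584
```

Call:
play_rows --commands '[{"gripper": 0.38,"tx": 0,"ty": 0,"tz": 1,"ax": 0,"ay": 0,"az": 0},{"gripper": 0.38,"tx": 0,"ty": 0,"tz": 1,"ax": 0,"ay": 0,"az": 0},{"gripper": 0.38,"tx": 0,"ty": 0,"tz": 1,"ax": 0,"ay": 0,"az": 0},{"gripper": 0.38,"tx": 0,"ty": -0.6,"tz": 1,"ax": 0,"ay": 0,"az": 0},{"gripper": 0.38,"tx": 0,"ty": -0.6,"tz": 0.5,"ax": 0,"ay": 0,"az": 0}]'

```text
t: 22.42
tool_pos: [0.5234, 0.2024, 0.1536]
ee_rot: [0.707, -0.706, -0.028, 0.026]
ft_force: [-0.1, 0.3, -0.9]
finger_gap: 0.0582
```

Run:
```python
from h import *
st(); o,c=wrist(); cv2.imwrite("pics/w17.png",c["image"]); np.save("w17.npy",c["T"])
cv2.imwrite("pics/c17.png",cv2.resize(c["image"][60:260,170:330],None,fx=4,fy=3,interpolation=cv2.INTER_CUBIC))
```

```text
t 22.43 pos [0.5234 0.2024 0.1536] xaxis [0.997 0.076 0.003] yaxis [ 0.003  0.001 -1.   ] F [-0.1  0.3 -0.9] M [ 0.02 -0.11  0.  ] gap 0.0582 q [ 0.25  0.3   1.64 -0.    1.2   0.17]
```

View pics/c17.png

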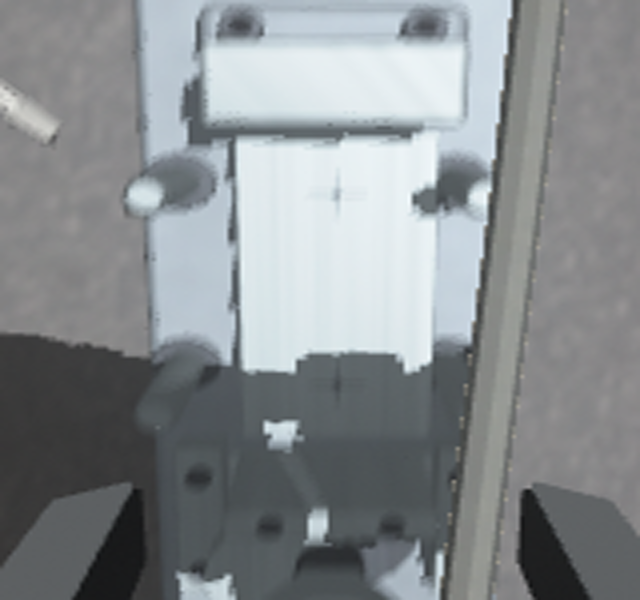

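Run:
```python
from h import *
c=capture("wrist");T=np.load("w17.npy")
b=p2w(c,[(229.5,123.3),(279.1,123.3)],.030,T); g=p2w(c,[(206.2,124.3)],.074,T); s=p2w(c,[(221.5,101.5),(286.8,100.5)],.076,T)
print(b,b.mean(0),np.linalg.norm(b[1]-b[0]));print(g,s.mean(0),s)
a=np.radians(4.3);ex=np.array([np.cos(a),np.sin(a)]);ey=np.array([-ex[1],ex[0]])
G=g[0,:2]+.0365*ex-.03*ey; print("nest from guard",G,"stop",s.mean(0)[:2]-.048*ey)
print("blank x local",(b.mean(0)[:2]-G)@ex,(b.mean(0)[:2]-(s.mean(0)[:2]-.048*ey))@ex)
```

```text
[[0.49807129 0.2612164  0.03      ]
 [0.54327263 0.26459413 0.03      ]] [0.52067196 0.26290527 0.03      ] 0.045327369485591205
[[0.4828992  0.26254775 0.074     ]] [0.51869159 0.28270439 0.076     ] [[0.49412517 0.28050111 0.076     ]
 [0.54325802 0.28490767 0.076     ]]
nest from guard [0.52154582 0.23536892] stop [0.52229057 0.2348395 ]
blank x local 0.001193247916152873 0.0004902833891070143
```

Call:
play_rows --commands '[{"gripper": 0.3,"tx": -0.28,"ty": -0.98,"tz": 0.6,"ax": 0,"ay": 0,"az": -0.1},{"gripper": 0.3,"tx": -0.28,"ty": -0.98,"tz": 0.4,"ax": 0,"ay": 0,"az": -0.1},{"gripper": 0.3,"tx": -0.28,"ty": -0.98,"tz": 0,"ax": 0,"ay": 0,"az": -0.1},{"gripper": 0.3,"tx": -0.28,"ty": -0.98,"tz": 0,"ax": 0,"ay": 0,"az": -0.1},{"gripper": 0.3,"tx": -0.28,"ty": -0.98,"tz": 0,"ax": 0,"ay": 0,"az": -0.1}]'

```text
t: 23.15
tool_pos: [0.4868, 0.0796, 0.1759]
ee_rot: [0.707, -0.707, -0.001, 0.002]
ft_force: [-0.0, -0.3, 0.2]
finger_gap: 0.0659
```

Call:
play_rows --commands '[{"gripper": 0.3,"tx": -0.28,"ty": -0.98,"tz": 0,"ax": 0,"ay": 0,"az": -0.1},{"gripper": 0.3,"tx": -0.28,"ty": -0.98,"tz": 0,"ax": 0,"ay": 0,"az": -0.1},{"gripper": 0.3,"tx": -0.28,"ty": -0.98,"tz": 0,"ax": 0,"ay": 0,"az": -0.1},{"gripper": 0.3,"tx": -0.28,"ty": -0.98,"tz": 0,"ax": 0,"ay": 0,"az": -0.14},{"gripper": 0.3,"tx": -0.28,"ty": -0.98,"tz": 0,"ax": 0,"ay": 0,"az": 0}]'

```text
t: 23.78
tool_pos: [0.4519, -0.0428, 0.1759]
ee_rot: [0.707, -0.707, 0.02, -0.019]
ft_force: [0.3, -0.5, 0.5]
finger_gap: 0.0656
```

Call:
play_rows --commands '[{"gripper": 0.3,"tx": -0.28,"ty": -0.98,"tz": 0,"ax": 0,"ay": 0,"az": 0},{"gripper": 0.3,"tx": -0.28,"ty": -0.98,"tz": 0,"ax": 0,"ay": 0,"az": 0},{"gripper": 0.3,"tx": -0.28,"ty": -0.98,"tz": 0,"ax": 0,"ay": 0,"az": 0},{"gripper": 0.3,"tx": -0.28,"ty": -0.98,"tz": 0,"ax": 0,"ay": 0,"az": 0},{"gripper": 0.3,"tx": -0.28,"ty": -0.98,"tz": 0,"ax": 0,"ay": 0,"az": 0}]'

```text
t: 24.4
tool_pos: [0.417, -0.1652, 0.1759]
ee_rot: [0.707, -0.706, 0.02, -0.019]
ft_force: [0.5, -0.4, 0.0]
finger_gap: 0.0661
```

Run:
```python
from h import *
st(); o,c=wrist(); cv2.imwrite("pics/w18.png",c["image"]); np.save("w18.npy",c["T"])
for p in plates(c,c["T"],.008,"blank"): print(p)
```

```text
t 24.4 pos [ 0.417  -0.1652  0.1759] xaxis [ 0.998 -0.056 -0.001] yaxis [-0.001  0.001 -1.   ] F [ 0.5 -0.4  0. ] M [-0.08 -0.07 -0.03] gap 0.0661 q [-0.53  0.11  1.82  0.    1.21 -0.48]
{'c': (0.4171, -0.4221), 'w': 45.7, 'h': 63.5, 'yaw': -6.76, 'px': [265.0, 364.0]}
{'c': (0.42, -0.1454), 'w': 45.8, 'h': 50.5, 'yaw': -3.28, 'px': [254.0, 158.0]}
```

View pics/w18.png

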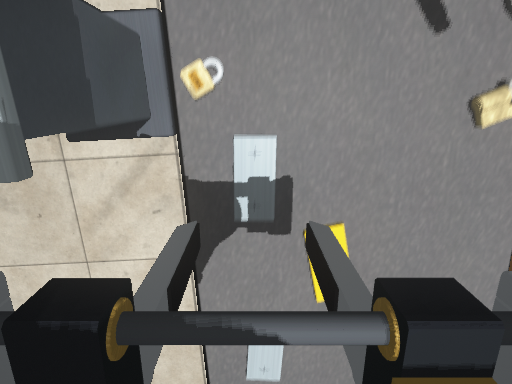

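Call:
play_rows --commands '[{"gripper": 0.3,"tx": 0.07,"ty": -0.06,"tz": -0.9,"ax": 0,"ay": 0,"az": 0},{"gripper": 0.3,"tx": 0,"ty": 0,"tz": -1,"ax": 0,"ay": 0,"az": 0},{"gripper": 0.3,"tx": 0,"ty": 0,"tz": -1,"ax": 0,"ay": 0,"az": 0},{"gripper": 0.3,"tx": 0,"ty": 0,"tz": -1,"ax": 0,"ay": 0,"az": 0},{"gripper": 0.3,"tx": 0,"ty": 0,"tz": -1,"ax": 0,"ay": 0,"az": 0}]'

```text
t: 25.08
tool_pos: [0.4191, -0.1655, 0.053]
ee_rot: [0.707, -0.706, 0.02, -0.02]
ft_force: [0.4, 0.2, -0.2]
finger_gap: 0.0657
```

Run:
```python
from h import *
st(); o,c=wrist(); cv2.imwrite("pics/w19.png",c["image"]); np.save("w19.npy",c["T"])
c0=c; p=p2w(c0,[(255,135),(255,221)],.008,np.load("w18.npy")); print(p.mean(0))
```

```text
t 25.07 pos [ 0.4191 -0.1655  0.053 ] xaxis [ 0.998 -0.056 -0.001] yaxis [-0.001  0.001 -1.   ] F [ 0.4  0.2 -0.2] M [-0.06 -0.09 -0.05] gap 0.0657 q [-0.53  0.25  2.    0.    0.88 -0.48]
[ 0.41899581 -0.16907269  0.008     ]
```

View pics/w19.png

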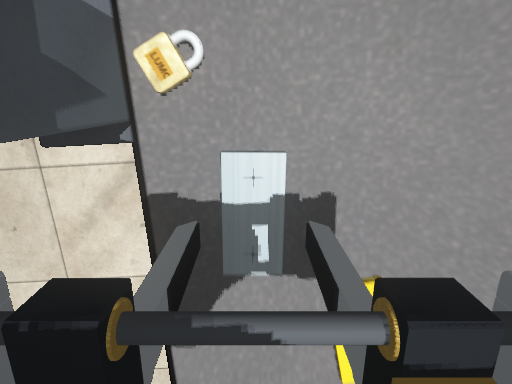

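Call:
play_rows --commands '[{"gripper": 0.3,"tx": 0,"ty": -0.06,"tz": -0.8,"ax": 0,"ay": 0,"az": 0},{"gripper": 0.3,"tx": 0,"ty": 0,"tz": -0.55,"ax": 0,"ay": 0,"az": 0},{"gripper": 0.3,"tx": 0,"ty": 0,"tz": -0.2,"ax": 0,"ay": 0,"az": 0},{"gripper": 0.3,"tx": 0,"ty": 0,"tz": 0,"ax": 0,"ay": 0,"az": 0},{"gripper": 0.3,"tx": 0,"ty": 0,"tz": 0,"ax": 0,"ay": 0,"az": 0}]'

```text
t: 25.75
tool_pos: [0.4199, -0.168, 0.0163]
ee_rot: [-0.707, 0.707, -0.019, 0.02]
ft_force: [-0.6, 0.5, -0.6]
finger_gap: 0.0658
```

Call:
play_rows --commands '[{"gripper": 0.3,"tx": 0,"ty": 0,"tz": -0.13,"ax": 0,"ay": 0,"az": 0},{"gripper": 0.8,"tx": 0,"ty": 0,"tz": 0,"ax": 0,"ay": 0,"az": 0},{"gripper": 0.8,"tx": 0,"ty": 0,"tz": 0,"ax": 0,"ay": 0,"az": 0},{"gripper": 0.8,"tx": 0,"ty": 0,"tz": 0,"ax": 0,"ay": 0,"az": 0},{"gripper": 0.8,"tx": 0,"ty": 0,"tz": 0,"ax": 0,"ay": 0,"az": 0}]' --squeeze 45

```text
t: 26.38
tool_pos: [0.4194, -0.1679, 0.0126]
ee_rot: [-0.707, 0.707, -0.02, 0.02]
ft_force: [-1.0, -0.6, 0.6]
finger_gap: 0.0453
```

Call:
play_rows --commands '[{"gripper": 0.8,"tx": 0,"ty": 0,"tz": 0.2,"ax": 0,"ay": 0,"az": 0},{"gripper": 0.8,"tx": 0,"ty": 0,"tz": 0.6,"ax": 0,"ay": 0,"az": 0},{"gripper": 0.8,"tx": 0,"ty": 0,"tz": 1,"ax": 0,"ay": 0,"az": 0.3},{"gripper": 0.8,"tx": 0,"ty": 0,"tz": 1,"ax": 0,"ay": 0,"az": 0.3},{"gripper": 0.8,"tx": 0,"ty": 0,"tz": 1,"ax": 0,"ay": 0,"az": 0.34}]'

```text
t: 27.0
tool_pos: [0.419, -0.1676, 0.1081]
ee_rot: [0.707, -0.706, -0.027, 0.027]
ft_force: [-0.5, -0.1, -3.1]
finger_gap: 0.045
```

Run:
```python
from h import *
st(); o,c=wrist(); cv2.imwrite("pics/w20.png",c["image"]); np.save("w20.npy",c["T"])
cv2.imwrite("pics/c20.png",cv2.resize(c["image"][140:320,180:330],None,fx=4,fy=3,interpolation=cv2.INTER_CUBIC))
```

```text
t 27.0 pos [ 0.419  -0.1676  0.1081] xaxis [ 0.997  0.077 -0.001] yaxis [-0.001  0.    -1.   ] F [-0.5 -0.1 -3.1] M [-0.12 -0.12 -0.04] gap 0.045 q [-0.53  0.19  1.93  0.    1.03 -0.61]
```

View pics/c20.png

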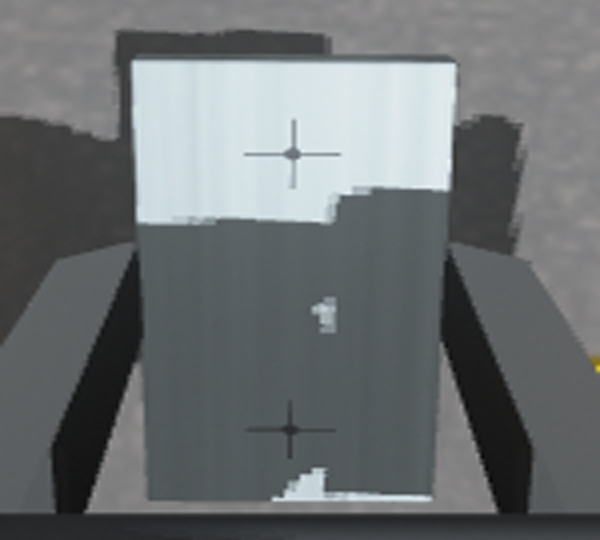

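Call:
play_rows --commands '[{"gripper": 0.8,"tx": 0.27,"ty": 0.7,"tz": 1,"ax": 0,"ay": 0,"az": 0},{"gripper": 0.8,"tx": 0.27,"ty": 1,"tz": 0.9,"ax": 0,"ay": 0,"az": 0},{"gripper": 0.8,"tx": 0.27,"ty": 1,"tz": 0,"ax": 0,"ay": 0,"az": 0},{"gripper": 0.8,"tx": 0.27,"ty": 1,"tz": 0,"ax": 0,"ay": 0,"az": 0},{"gripper": 0.8,"tx": 0.27,"ty": 1,"tz": 0,"ax": 0,"ay": 0,"az": 0}]'

```text
t: 27.68
tool_pos: [0.4528, -0.0494, 0.1543]
ee_rot: [0.707, -0.706, -0.026, 0.027]
ft_force: [0.3, -0.4, -2.9]
finger_gap: 0.0455
```

Call:
play_rows --commands '[{"gripper": 0.8,"tx": 0.27,"ty": 1,"tz": 0,"ax": 0,"ay": 0,"az": 0},{"gripper": 0.8,"tx": 0.27,"ty": 1,"tz": 0,"ax": 0,"ay": 0,"az": 0},{"gripper": 0.8,"tx": 0.27,"ty": 1,"tz": 0,"ax": 0,"ay": 0,"az": 0},{"gripper": 0.8,"tx": 0.27,"ty": 1,"tz": 0,"ax": 0,"ay": 0,"az": 0},{"gripper": 0.8,"tx": 0.27,"ty": 1,"tz": 0,"ax": 0,"ay": 0,"az": 0}]'

```text
t: 28.3
tool_pos: [0.4865, 0.0755, 0.1541]
ee_rot: [0.707, -0.707, -0.026, 0.027]
ft_force: [0.5, -1.0, -3.6]
finger_gap: 0.0452
```

Call:
play_rows --commands '[{"gripper": 0.8,"tx": 0.27,"ty": 1,"tz": 0,"ax": 0,"ay": 0,"az": 0},{"gripper": 0.8,"tx": 0.27,"ty": 1,"tz": 0,"ax": 0,"ay": 0,"az": 0},{"gripper": 0.8,"tx": 0.27,"ty": 1,"tz": 0,"ax": 0,"ay": 0,"az": 0},{"gripper": 0.8,"tx": 0.27,"ty": 1,"tz": 0,"ax": 0,"ay": 0,"az": 0},{"gripper": 0.8,"tx": 0.27,"ty": 1,"tz": 0,"ax": 0,"ay": 0,"az": 0}]'

```text
t: 28.92
tool_pos: [0.5203, 0.2004, 0.1539]
ee_rot: [-0.706, 0.707, 0.026, -0.027]
ft_force: [0.4, -0.3, -1.8]
finger_gap: 0.0453
```

Run:
```python
from h import *
st()
```

```text
t 28.93 pos [0.5203 0.2004 0.1539] xaxis [ 0.997  0.075 -0.002] yaxis [-0.002 -0.    -1.   ] F [ 0.4 -0.3 -1.8] M [-0.12 -0.07  0.04] gap 0.0453 q [ 0.24  0.29  1.64 -0.    1.21  0.17]
```

Call:
play_rows --commands '[{"gripper": 0.8,"tx": 0.06,"ty": 0.7,"tz": 0,"ax": 0,"ay": 0,"az": 0},{"gripper": 0.8,"tx": 0,"ty": 0.6,"tz": 0,"ax": 0,"ay": 0,"az": 0},{"gripper": 0.8,"tx": 0,"ty": 0,"tz": -1,"ax": 0,"ay": 0,"az": 0},{"gripper": 0.8,"tx": 0,"ty": 0,"tz": -1,"ax": 0,"ay": 0,"az": 0},{"gripper": 0.8,"tx": 0,"ty": 0,"tz": -0.3,"ax": 0,"ay": 0,"az": 0}]'

```text
t: 29.55
tool_pos: [0.5206, 0.2317, 0.0959]
ee_rot: [-0.706, 0.707, 0.025, -0.028]
ft_force: [0.5, -0.7, -3.3]
finger_gap: 0.0452
```

Run:
```python
from h import *
st(); o,c=wrist(); cv2.imwrite("pics/w21.png",c["image"]); np.save("w21.npy",c["T"])
cv2.imwrite("pics/c21.png",cv2.resize(c["image"][100:220,180:320],None,fx=5.5,fy=5,interpolation=cv2.INTER_CUBIC))
```

```text
t 29.55 pos [0.5206 0.2317 0.0959] xaxis [ 0.997  0.075 -0.004] yaxis [-0.004 -0.001 -1.   ] F [ 0.5 -0.7 -3.3] M [ 0.01 -0.05 -0.  ] gap 0.0452 q [ 0.3   0.36  1.7  -0.    1.09  0.22]
```

View pics/c21.png

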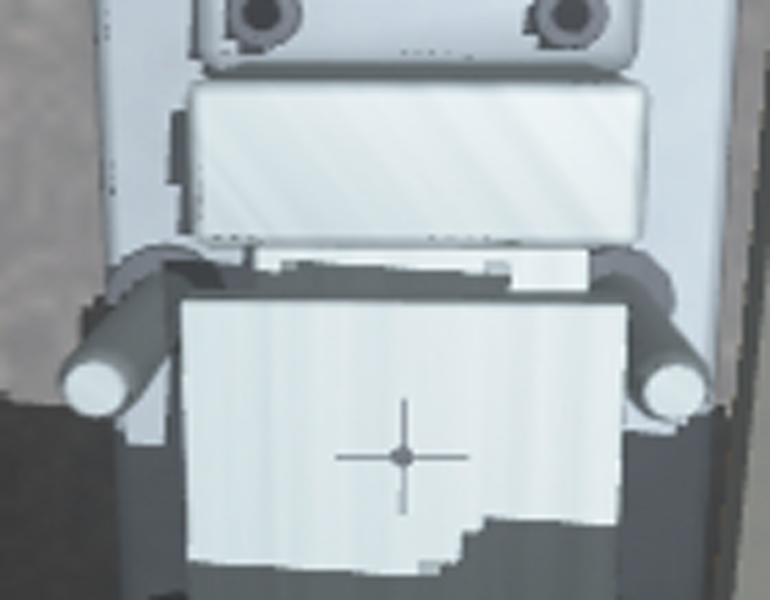

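Call:
play_rows --commands '[{"gripper": 0.8,"tx": 0,"ty": 0.02,"tz": -0.7,"ax": 0,"ay": 0,"az": 0},{"gripper": 0.8,"tx": 0,"ty": 0,"tz": -0.7,"ax": 0,"ay": 0,"az": 0},{"gripper": 0.8,"tx": 0,"ty": 0,"tz": -0.4,"ax": 0,"ay": 0,"az": 0},{"gripper": 0.8,"tx": 0,"ty": 0,"tz": 0,"ax": 0,"ay": 0,"az": 0},{"gripper": 0.8,"tx": 0,"ty": 0,"tz": 0,"ax": 0,"ay": 0,"az": 0}]'

```text
t: 30.22
tool_pos: [0.523, 0.2328, 0.0533]
ee_rot: [0.707, -0.706, -0.027, 0.026]
ft_force: [0.5, 0.3, -2.4]
finger_gap: 0.0456
```

Call:
play_rows --commands '[{"gripper": 0.8,"tx": 0,"ty": 0,"tz": -0.2,"ax": 0,"ay": 0,"az": 0},{"gripper": 0.8,"tx": 0,"ty": 0,"tz": -0.15,"ax": 0,"ay": 0,"az": 0},{"gripper": 0.8,"tx": 0,"ty": 0,"tz": -0.08,"ax": 0,"ay": 0,"az": 0},{"gripper": 0.8,"tx": 0,"ty": 0,"tz": 0,"ax": 0,"ay": 0,"az": 0},{"gripper": 0.8,"tx": 0,"ty": 0,"tz": 0,"ax": 0,"ay": 0,"az": 0}]'

```text
t: 30.85
tool_pos: [0.5222, 0.2326, 0.0425]
ee_rot: [-0.707, 0.707, 0.027, -0.027]
ft_force: [-2.0, -1.1, 6.9]
finger_gap: 0.0451
```

Call:
play_rows --commands '[{"gripper": 0.8,"tx": 0,"ty": 0,"tz": 0,"ax": 0,"ay": 0,"az": 0},{"gripper": 0.42,"tx": 0,"ty": 0,"tz": 0,"ax": 0,"ay": 0,"az": 0},{"gripper": 0.38,"tx": 0,"ty": 0,"tz": 0,"ax": 0,"ay": 0,"az": 0},{"gripper": 0.38,"tx": 0,"ty": 0,"tz": 0.2,"ax": 0,"ay": 0,"az": 0},{"gripper": 0.38,"tx": 0,"ty": 0,"tz": 0.8,"ax": 0,"ay": 0,"az": 0}]'

```text
t: 31.48
tool_pos: [0.5214, 0.2324, 0.0661]
ee_rot: [-0.706, 0.707, 0.026, -0.028]
ft_force: [-0.1, 0.3, 0.6]
finger_gap: 0.0582
```

Call:
play_rows --commands '[{"gripper": 0.38,"tx": 0,"ty": 0,"tz": 1,"ax": 0,"ay": 0,"az": 0},{"gripper": 0.38,"tx": 0,"ty": 0,"tz": 1,"ax": 0,"ay": 0,"az": 0},{"gripper": 0.38,"tx": 0,"ty": -0.3,"tz": 1,"ax": 0,"ay": 0,"az": 0},{"gripper": 0.38,"tx": 0,"ty": -0.6,"tz": 0.5,"ax": 0,"ay": 0,"az": 0},{"gripper": 0.38,"tx": 0,"ty": -0.3,"tz": 0,"ax": 0,"ay": 0,"az": 0}]'

```text
t: 32.1
tool_pos: [0.5227, 0.2017, 0.1549]
ee_rot: [0.707, -0.707, -0.027, 0.026]
ft_force: [0.1, 0.5, -0.4]
finger_gap: 0.0579
```

Run:
```python
from h import *
st(); o,c=wrist(); cv2.imwrite("pics/w22.png",c["image"]); np.save("w22.npy",c["T"])
cv2.imwrite("pics/c22.png",cv2.resize(c["image"][60:260,170:330],None,fx=4,fy=3,interpolation=cv2.INTER_CUBIC))
```

```text
t 32.1 pos [0.5227 0.2017 0.1549] xaxis [0.997 0.075 0.002] yaxis [ 0.002  0.    -1.   ] F [ 0.1  0.5 -0.4] M [-0.03 -0.08  0.01] gap 0.0579 q [ 0.24  0.29  1.64 -0.    1.21  0.17]
```

View pics/c22.png

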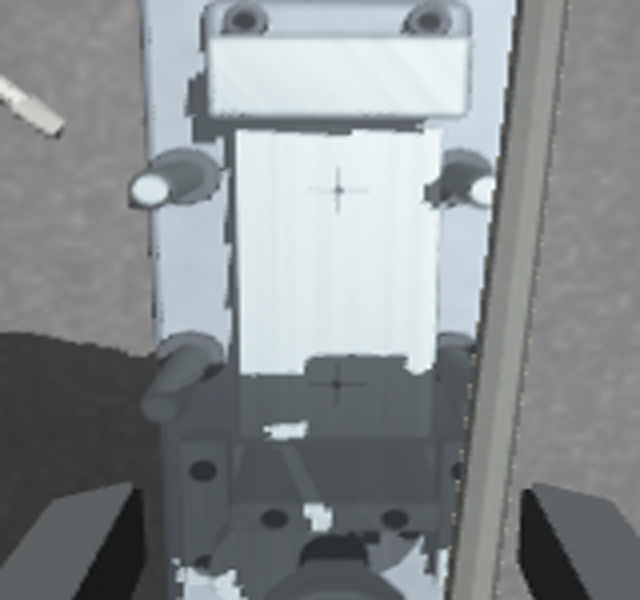

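Call:
play_rows --commands '[{"gripper": 0.3,"tx": -0.2,"ty": -1,"tz": 0.6,"ax": 0,"ay": 0,"az": -0.1},{"gripper": 0.3,"tx": -0.2,"ty": -1,"tz": 0.4,"ax": 0,"ay": 0,"az": -0.1},{"gripper": 0.3,"tx": -0.2,"ty": -1,"tz": 0,"ax": 0,"ay": 0,"az": -0.1},{"gripper": 0.3,"tx": -0.2,"ty": -1,"tz": 0,"ax": 0,"ay": 0,"az": -0.1},{"gripper": 0.3,"tx": -0.2,"ty": -1,"tz": 0,"ax": 0,"ay": 0,"az": -0.1}]'

```text
t: 32.78
tool_pos: [0.4962, 0.0767, 0.1779]
ee_rot: [0.707, -0.707, -0.001, 0.003]
ft_force: [-0.1, -0.6, -0.2]
finger_gap: 0.0658
```

Call:
play_rows --commands '[{"gripper": 0.3,"tx": -0.2,"ty": -1,"tz": 0,"ax": 0,"ay": 0,"az": -0.1},{"gripper": 0.3,"tx": -0.2,"ty": -1,"tz": 0,"ax": 0,"ay": 0,"az": -0.1},{"gripper": 0.3,"tx": -0.2,"ty": -1,"tz": 0,"ax": 0,"ay": 0,"az": -0.1},{"gripper": 0.3,"tx": -0.2,"ty": -1,"tz": 0,"ax": 0,"ay": 0,"az": -0.1},{"gripper": 0.3,"tx": -0.2,"ty": -1,"tz": 0,"ax": 0,"ay": 0,"az": -0.1}]'

```text
t: 33.4
tool_pos: [0.4712, -0.048, 0.1779]
ee_rot: [0.707, -0.706, 0.024, -0.022]
ft_force: [0.0, -1.1, -0.1]
finger_gap: 0.0655
```

Call:
play_rows --commands '[{"gripper": 0.3,"tx": -0.2,"ty": -1,"tz": 0,"ax": 0,"ay": 0,"az": 0},{"gripper": 0.3,"tx": -0.2,"ty": -1,"tz": 0,"ax": 0,"ay": 0,"az": 0},{"gripper": 0.3,"tx": -0.2,"ty": -1,"tz": 0,"ax": 0,"ay": 0,"az": 0},{"gripper": 0.3,"tx": -0.2,"ty": -1,"tz": 0,"ax": 0,"ay": 0,"az": 0},{"gripper": 0.3,"tx": -0.2,"ty": -1,"tz": 0,"ax": 0,"ay": 0,"az": 0}]'

```text
t: 34.02
tool_pos: [0.4463, -0.1728, 0.1779]
ee_rot: [0.707, -0.706, 0.024, -0.022]
ft_force: [0.5, 1.2, -0.1]
finger_gap: 0.0659
```

Call:
play_rows --commands '[{"gripper": 0.3,"tx": -0.2,"ty": -1,"tz": 0,"ax": 0,"ay": 0,"az": 0},{"gripper": 0.3,"tx": -0.2,"ty": -1,"tz": 0,"ax": 0,"ay": 0,"az": 0},{"gripper": 0.3,"tx": -0.2,"ty": -1,"tz": 0,"ax": 0,"ay": 0,"az": 0},{"gripper": 0.3,"tx": -0.2,"ty": -1,"tz": 0,"ax": 0,"ay": 0,"az": 0},{"gripper": 0.3,"tx": -0.2,"ty": -1,"tz": 0,"ax": 0,"ay": 0,"az": 0}]'

```text
t: 34.65
tool_pos: [0.4213, -0.2977, 0.1778]
ee_rot: [0.707, -0.706, 0.023, -0.022]
ft_force: [-0.6, -0.9, 0.1]
finger_gap: 0.0655
```

Call:
play_rows --commands '[{"gripper": 0.3,"tx": 0,"ty": -1,"tz": 0,"ax": 0,"ay": 0,"az": 0},{"gripper": 0.3,"tx": 0,"ty": -1,"tz": 0,"ax": 0,"ay": 0,"az": 0},{"gripper": 0.3,"tx": 0,"ty": -1,"tz": 0,"ax": 0,"ay": 0,"az": 0},{"gripper": 0.3,"tx": 0,"ty": -1,"tz": 0,"ax": 0,"ay": 0,"az": 0},{"gripper": 0.3,"tx": 0,"ty": -0.5,"tz": 0,"ax": 0,"ay": 0,"az": 0}]'

```text
t: 35.28
tool_pos: [0.4223, -0.4117, 0.179]
ee_rot: [-0.707, 0.707, -0.023, 0.023]
ft_force: [-0.3, -0.2, -0.1]
finger_gap: 0.0663
```

Run:
```python
from h import *
st(); o,c=wrist(); cv2.imwrite("pics/w23.png",c["image"]); np.save("w23.npy",c["T"])
for p in plates(c,c["T"],.008,"blank"): print(p)
for p in plates(c,c["T"],.014,"guide",(280,20,512,260)): print(p)
```

```text
t 35.27 pos [ 0.4223 -0.4117  0.179 ] xaxis [ 0.998 -0.065  0.   ] yaxis [ 0. -0. -1.] F [-0.3 -0.2 -0.1] M [-0.01 -0.06  0.04] gap 0.0663 q [-0.89  0.32  1.53  0.    1.29 -0.83]
{'c': (0.3646, -0.6916), 'w': 18.9, 'h': 201.2, 'yaw': 86.23, 'px': [225.0, 378.0]}
{'c': (0.4223, -0.3848), 'w': 45.5, 'h': 68.5, 'yaw': -6.37, 'px': [251.0, 150.0]}
{'c': (0.5744, -0.3986), 'w': 44.5, 'h': 94.4, 'yaw': -2.08, 'px': [397.0, 150.0]}
```

View pics/w23.png

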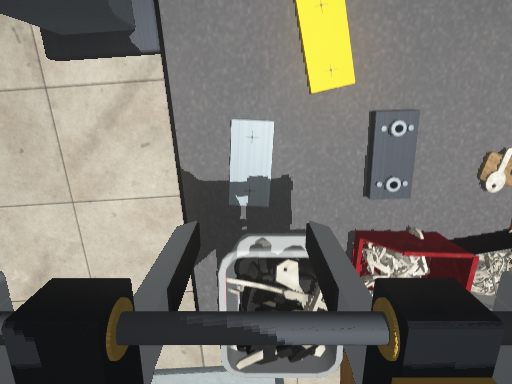

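Run:
```python
from h import *
c=capture("wrist");T=np.load("w23.npy"); p=p2w(c,[(231.5,119.5),(274,121),(228.5,205),(269.5,207)],.008,T)
print(p.round(4),p.mean(0)); v=p[0]-p[2]; print(np.degrees(np.arctan2(-v[0],v[1])),np.linalg.norm(v)); v=p[1]-p[0]; print(np.degrees(np.arctan2(v[1],v[0])))
```

```text
[[ 0.4038 -0.3495  0.008 ]
 [ 0.4487 -0.354   0.008 ]
 [ 0.3923 -0.4445  0.008 ]
 [ 0.439  -0.45    0.008 ]] [ 0.42094408 -0.39949464  0.008     ]
-6.920547975075917 0.0957239325512743
-5.778693721457667
```

Call:
play_rows --commands '[{"gripper": 0.3,"tx": -0.05,"ty": 0.5,"tz": -0.5,"ax": 0,"ay": 0,"az": -0.33},{"gripper": 0.3,"tx": 0,"ty": 0,"tz": -1,"ax": 0,"ay": 0,"az": 0},{"gripper": 0.3,"tx": 0,"ty": 0,"tz": -1,"ax": 0,"ay": 0,"az": 0},{"gripper": 0.3,"tx": 0,"ty": 0,"tz": -1,"ax": 0,"ay": 0,"az": 0},{"gripper": 0.3,"tx": 0,"ty": 0,"tz": -1,"ax": 0,"ay": 0,"az": 0}]'

```text
t: 36.0
tool_pos: [0.4211, -0.3963, 0.0663]
ee_rot: [0.706, -0.706, 0.039, -0.039]
ft_force: [0.7, 0.4, -0.2]
finger_gap: 0.0657
```

Run:
```python
from h import *
st(); o,c=wrist(); cv2.imwrite("pics/w24.png",c["image"]); np.save("w24.npy",c["T"])
```

```text
t 36.0 pos [ 0.4211 -0.3963  0.0663] xaxis [ 0.994 -0.109  0.   ] yaxis [ 0.  0. -1.] F [ 0.7  0.4 -0.2] M [-0.1  -0.08 -0.01] gap 0.0657 q [-0.88  0.4   1.72  0.    1.02 -0.77]
```

View pics/w24.png

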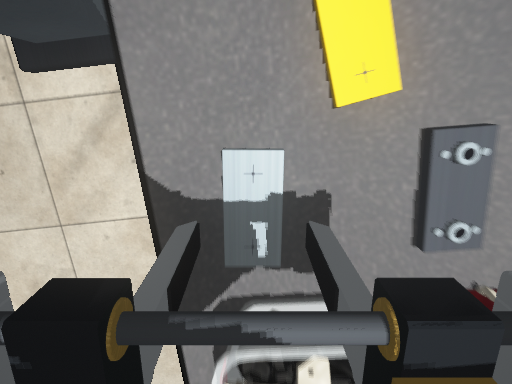

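Call:
play_rows --commands '[{"gripper": 0.3,"tx": 0,"ty": -0.06,"tz": -0.8,"ax": 0,"ay": 0,"az": 0},{"gripper": 0.3,"tx": 0,"ty": 0,"tz": -0.6,"ax": 0,"ay": 0,"az": 0},{"gripper": 0.3,"tx": 0,"ty": 0,"tz": -0.4,"ax": 0,"ay": 0,"az": 0},{"gripper": 0.3,"tx": 0,"ty": 0,"tz": -0.1,"ax": 0,"ay": 0,"az": 0},{"gripper": 0.3,"tx": 0,"ty": 0,"tz": 0,"ax": 0,"ay": 0,"az": 0}]'

```text
t: 36.67
tool_pos: [0.4211, -0.399, 0.0195]
ee_rot: [-0.706, 0.706, -0.039, 0.039]
ft_force: [-0.2, 0.3, -0.4]
finger_gap: 0.0657
```

Call:
play_rows --commands '[{"gripper": 0.3,"tx": 0,"ty": 0,"tz": -0.25,"ax": 0,"ay": 0,"az": 0},{"gripper": 0.3,"tx": 0,"ty": 0,"tz": 0,"ax": 0,"ay": 0,"az": 0},{"gripper": 0.8,"tx": 0,"ty": 0,"tz": 0,"ax": 0,"ay": 0,"az": 0},{"gripper": 0.8,"tx": 0,"ty": 0,"tz": 0,"ax": 0,"ay": 0,"az": 0},{"gripper": 0.8,"tx": 0,"ty": 0,"tz": 0,"ax": 0,"ay": 0,"az": 0}]' --squeeze 45

```text
t: 37.3
tool_pos: [0.421, -0.3989, 0.0131]
ee_rot: [-0.706, 0.706, -0.039, 0.039]
ft_force: [0.2, -0.4, -1.0]
finger_gap: 0.0455
```

Call:
play_rows --commands '[{"gripper": 0.8,"tx": 0,"ty": 0,"tz": 0,"ax": 0,"ay": 0,"az": 0},{"gripper": 0.8,"tx": 0,"ty": 0,"tz": 0.4,"ax": 0,"ay": 0,"az": 0},{"gripper": 0.8,"tx": 0,"ty": 0,"tz": 1,"ax": 0,"ay": 0,"az": 0.44},{"gripper": 0.8,"tx": 0,"ty": 0,"tz": 1,"ax": 0,"ay": 0,"az": 0.44},{"gripper": 0.8,"tx": 0,"ty": 0,"tz": 1,"ax": 0,"ay": 0,"az": 0.44}]'

```text
t: 37.92
tool_pos: [0.4207, -0.3985, 0.0989]
ee_rot: [0.707, -0.706, -0.027, 0.027]
ft_force: [-0.2, 0.5, -2.9]
finger_gap: 0.0454
```

Run:
```python
from h import *
st(); o,c=wrist(); cv2.imwrite("pics/w25.png",c["image"]); np.save("w25.npy",c["T"])
cv2.imwrite("pics/c25.png",cv2.resize(c["image"][140:320,180:330],None,fx=4,fy=3,interpolation=cv2.INTER_CUBIC))
```

```text
t 37.92 pos [ 0.4207 -0.3985  0.0989] xaxis [ 0.997  0.076 -0.   ] yaxis [-0.  0. -1.] F [-0.2  0.5 -2.9] M [-0.07 -0.1   0.03] gap 0.0454 q [-0.88  0.37  1.67  0.    1.1  -0.95]
```

View pics/c25.png

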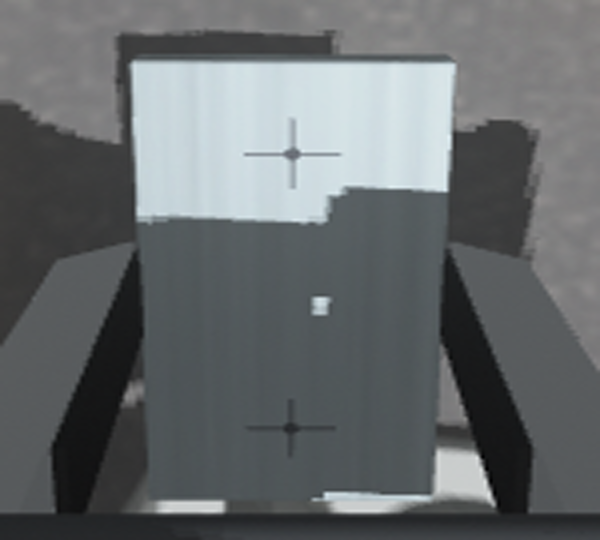

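Call:
play_rows --commands '[{"gripper": 0.8,"tx": 0,"ty": 0.6,"tz": 1,"ax": 0,"ay": 0,"az": 0},{"gripper": 0.8,"tx": 0.17,"ty": 1,"tz": 1,"ax": 0,"ay": 0,"az": 0},{"gripper": 0.8,"tx": 0.17,"ty": 1,"tz": 0.4,"ax": 0,"ay": 0,"az": 0},{"gripper": 0.8,"tx": 0.17,"ty": 1,"tz": 0,"ax": 0,"ay": 0,"az": 0},{"gripper": 0.8,"tx": 0.17,"ty": 1,"tz": 0,"ax": 0,"ay": 0,"az": 0}]'

```text
t: 38.6
tool_pos: [0.4377, -0.282, 0.1574]
ee_rot: [0.707, -0.706, -0.026, 0.026]
ft_force: [-0.1, 0.1, -2.6]
finger_gap: 0.0449
```

Call:
play_rows --commands '[{"gripper": 0.8,"tx": 0.17,"ty": 1,"tz": 0,"ax": 0,"ay": 0,"az": 0},{"gripper": 0.8,"tx": 0.17,"ty": 1,"tz": 0,"ax": 0,"ay": 0,"az": 0},{"gripper": 0.8,"tx": 0.17,"ty": 1,"tz": 0,"ax": 0,"ay": 0,"az": 0},{"gripper": 0.8,"tx": 0.17,"ty": 1,"tz": 0,"ax": 0,"ay": 0,"az": 0},{"gripper": 0.8,"tx": 0.17,"ty": 1,"tz": 0,"ax": 0,"ay": 0,"az": 0}]'

```text
t: 39.22
tool_pos: [0.4586, -0.1571, 0.1572]
ee_rot: [0.707, -0.706, -0.026, 0.027]
ft_force: [1.0, -0.2, -2.4]
finger_gap: 0.0454
```

Call:
play_rows --commands '[{"gripper": 0.8,"tx": 0.17,"ty": 1,"tz": 0,"ax": 0,"ay": 0,"az": 0},{"gripper": 0.8,"tx": 0.17,"ty": 1,"tz": 0,"ax": 0,"ay": 0,"az": 0},{"gripper": 0.8,"tx": 0.17,"ty": 1,"tz": 0,"ax": 0,"ay": 0,"az": 0},{"gripper": 0.8,"tx": 0.17,"ty": 1,"tz": 0,"ax": 0,"ay": 0,"az": 0},{"gripper": 0.8,"tx": 0.17,"ty": 1,"tz": 0,"ax": 0,"ay": 0,"az": 0}]'

```text
t: 39.85
tool_pos: [0.4796, -0.0323, 0.1572]
ee_rot: [0.707, -0.706, -0.026, 0.027]
ft_force: [0.2, -1.0, -2.1]
finger_gap: 0.0454
```

Call:
play_rows --commands '[{"gripper": 0.8,"tx": 0.17,"ty": 1,"tz": 0,"ax": 0,"ay": 0,"az": 0},{"gripper": 0.8,"tx": 0.17,"ty": 1,"tz": 0,"ax": 0,"ay": 0,"az": 0},{"gripper": 0.8,"tx": 0.17,"ty": 1,"tz": 0,"ax": 0,"ay": 0,"az": 0},{"gripper": 0.8,"tx": 0.17,"ty": 1,"tz": 0,"ax": 0,"ay": 0,"az": 0},{"gripper": 0.8,"tx": 0.17,"ty": 1,"tz": 0,"ax": 0,"ay": 0,"az": 0}]'

```text
t: 40.48
tool_pos: [0.5007, 0.0925, 0.1571]
ee_rot: [-0.707, 0.707, 0.026, -0.027]
ft_force: [-0.4, 0.1, -2.6]
finger_gap: 0.0452
```

Call:
play_rows --commands '[{"gripper": 0.8,"tx": 0.17,"ty": 1,"tz": 0,"ax": 0,"ay": 0,"az": 0},{"gripper": 0.8,"tx": 0.17,"ty": 1,"tz": 0,"ax": 0,"ay": 0,"az": 0},{"gripper": 0.8,"tx": 0.17,"ty": 1,"tz": 0,"ax": 0,"ay": 0,"az": 0},{"gripper": 0.8,"tx": 0.17,"ty": 1,"tz": 0,"ax": 0,"ay": 0,"az": 0},{"gripper": 0.8,"tx": 0,"ty": 0,"tz": 0,"ax": 0,"ay": 0,"az": 0}]'

```text
t: 41.1
tool_pos: [0.5179, 0.1928, 0.1571]
ee_rot: [-0.707, 0.707, 0.027, -0.027]
ft_force: [0.7, -0.2, -2.3]
finger_gap: 0.045
```

Call:
play_rows --commands '[{"gripper": 0.8,"tx": 0.1,"ty": 0.8,"tz": 0,"ax": 0,"ay": 0,"az": 0},{"gripper": 0.8,"tx": 0.08,"ty": 0.8,"tz": 0,"ax": 0,"ay": 0,"az": 0},{"gripper": 0.8,"tx": 0,"ty": 0,"tz": -0.8,"ax": 0,"ay": 0,"az": 0},{"gripper": 0.8,"tx": 0,"ty": 0,"tz": -0.8,"ax": 0,"ay": 0,"az": 0},{"gripper": 0.8,"tx": 0,"ty": 0,"tz": -0.6,"ax": 0,"ay": 0,"az": 0}]'

```text
t: 41.72
tool_pos: [0.523, 0.2318, 0.1021]
ee_rot: [0.707, -0.707, -0.026, 0.026]
ft_force: [-0.3, 0.0, -1.9]
finger_gap: 0.0454
```

Call:
play_rows --commands '[{"gripper": 0.8,"tx": 0,"ty": 0,"tz": 0,"ax": 0,"ay": 0,"az": 0},{"gripper": 0.8,"tx": 0,"ty": 0,"tz": 0,"ax": 0,"ay": 0,"az": 0},{"gripper": 0.8,"tx": 0,"ty": 0,"tz": -0.5,"ax": 0,"ay": 0,"az": 0},{"gripper": 0.8,"tx": 0,"ty": 0,"tz": -0.5,"ax": 0,"ay": 0,"az": 0},{"gripper": 0.8,"tx": 0,"ty": 0,"tz": -0.5,"ax": 0,"ay": 0,"az": 0}]'

```text
t: 42.35
tool_pos: [0.523, 0.231, 0.0645]
ee_rot: [-0.707, 0.707, 0.026, -0.026]
ft_force: [0.4, 0.4, -2.5]
finger_gap: 0.0455
```

Run:
```python
from h import *
st(); o,c=wrist(); cv2.imwrite("pics/w26.png",c["image"]); np.save("w26.npy",c["T"])
```

```text
t 42.35 pos [0.523  0.231  0.0645] xaxis [ 0.997  0.074 -0.   ] yaxis [-0. -0. -1.] F [ 0.4  0.4 -2.5] M [-0.06 -0.1   0.  ] gap 0.0455 q [ 0.29  0.4   1.73 -0.    1.01  0.22]
```

View pics/w26.png

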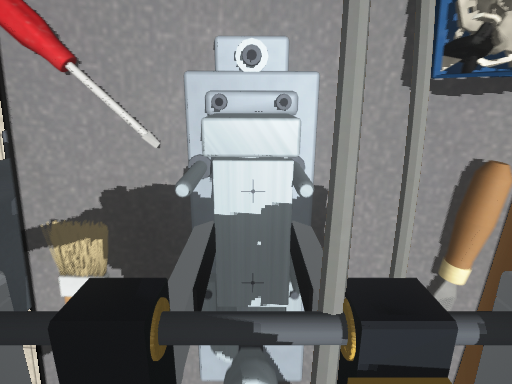

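Call:
play_rows --commands '[{"gripper": 0.8,"tx": 0,"ty": 0.07,"tz": 0,"ax": 0,"ay": 0,"az": 0},{"gripper": 0.8,"tx": 0,"ty": 0,"tz": -0.2,"ax": 0,"ay": 0,"az": 0},{"gripper": 0.8,"tx": 0,"ty": 0,"tz": -0.1,"ax": 0,"ay": 0,"az": 0},{"gripper": 0.8,"tx": 0,"ty": 0,"tz": 0,"ax": 0,"ay": 0,"az": 0},{"gripper": 0.8,"tx": 0,"ty": 0,"tz": 0,"ax": 0,"ay": 0,"az": 0}]'

```text
t: 43.02
tool_pos: [0.5232, 0.2329, 0.058]
ee_rot: [0.707, -0.707, -0.026, 0.026]
ft_force: [-0.6, 0.2, -2.5]
finger_gap: 0.045
```

Call:
play_rows --commands '[{"gripper": 0.8,"tx": -0.01,"ty": 0,"tz": -0.15,"ax": 0,"ay": 0,"az": 0},{"gripper": 0.8,"tx": 0,"ty": 0,"tz": -0.1,"ax": 0,"ay": 0,"az": 0},{"gripper": 0.8,"tx": 0,"ty": 0,"tz": -0.05,"ax": 0,"ay": 0,"az": 0},{"gripper": 0.8,"tx": 0,"ty": 0,"tz": 0,"ax": 0,"ay": 0,"az": 0},{"gripper": 0.8,"tx": 0,"ty": 0,"tz": 0,"ax": 0,"ay": 0,"az": 0}]'

```text
t: 43.65
tool_pos: [0.5231, 0.2329, 0.0511]
ee_rot: [0.707, -0.707, -0.026, 0.026]
ft_force: [-1.9, -0.7, 4.2]
finger_gap: 0.0452
```

Call:
play_rows --commands '[{"gripper": 0.8,"tx": 0,"ty": 0,"tz": 0,"ax": 0,"ay": 0,"az": 0},{"gripper": 0.42,"tx": 0,"ty": 0,"tz": 0,"ax": 0,"ay": 0,"az": 0},{"gripper": 0.38,"tx": 0,"ty": 0,"tz": 0,"ax": 0,"ay": 0,"az": 0},{"gripper": 0.38,"tx": 0,"ty": 0,"tz": 0.2,"ax": 0,"ay": 0,"az": 0},{"gripper": 0.38,"tx": 0,"ty": 0,"tz": 0.8,"ax": 0,"ay": 0,"az": 0}]'

```text
t: 44.28
tool_pos: [0.5221, 0.2326, 0.0748]
ee_rot: [-0.706, 0.707, 0.025, -0.027]
ft_force: [-0.2, 0.3, 0.4]
finger_gap: 0.0581
```

Call:
play_rows --commands '[{"gripper": 0.38,"tx": 0,"ty": 0,"tz": 1,"ax": 0,"ay": 0,"az": 0},{"gripper": 0.38,"tx": 0,"ty": 0,"tz": 1,"ax": 0,"ay": 0,"az": 0},{"gripper": 0.38,"tx": 0,"ty": -0.3,"tz": 1,"ax": 0,"ay": 0,"az": 0},{"gripper": 0.38,"tx": 0,"ty": -0.6,"tz": 0.3,"ax": 0,"ay": 0,"az": 0},{"gripper": 0.38,"tx": 0,"ty": -0.3,"tz": 0,"ax": 0,"ay": 0,"az": 0}]'

```text
t: 44.9
tool_pos: [0.523, 0.2019, 0.1581]
ee_rot: [-0.707, 0.707, 0.026, -0.026]
ft_force: [0.0, -0.2, 0.3]
finger_gap: 0.0582
```

Run:
```python
from h import *
st(); o,c=wrist(); cv2.imwrite("pics/w27.png",c["image"]); np.save("w27.npy",c["T"])
cv2.imwrite("pics/c27.png",cv2.resize(c["image"][60:260,170:330],None,fx=4,fy=3,interpolation=cv2.INTER_CUBIC))
```

```text
t 44.9 pos [0.523  0.2019 0.1581] xaxis [0.997 0.073 0.001] yaxis [ 0.001 -0.    -1.   ] F [ 0.  -0.2  0.3] M [ 0.02 -0.07 -0.01] gap 0.0582 q [ 0.24  0.29  1.63 -0.    1.22  0.17]
```

View pics/c27.png

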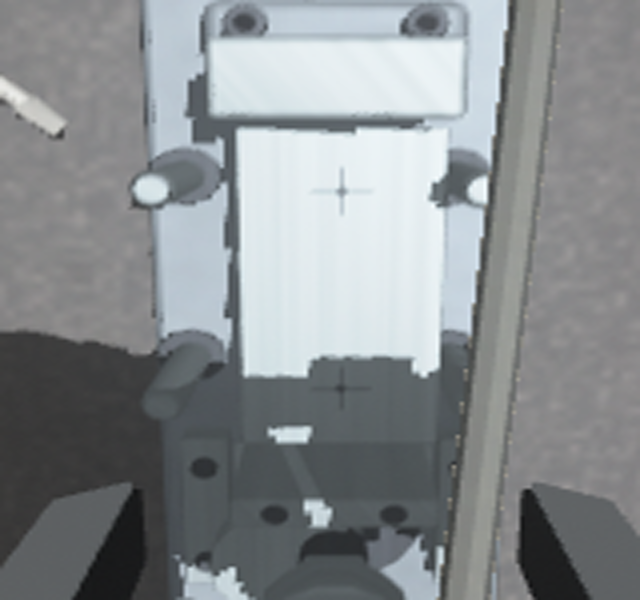

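Call:
play_rows --commands '[{"gripper": 0.3,"tx": 0.08,"ty": -1,"tz": 0.6,"ax": 0,"ay": 0,"az": -0.08},{"gripper": 0.3,"tx": 0.08,"ty": -1,"tz": 0.4,"ax": 0,"ay": 0,"az": -0.08},{"gripper": 0.3,"tx": 0.08,"ty": -1,"tz": 0,"ax": 0,"ay": 0,"az": -0.08},{"gripper": 0.3,"tx": 0.08,"ty": -1,"tz": 0,"ax": 0,"ay": 0,"az": -0.08},{"gripper": 0.3,"tx": 0.08,"ty": -1,"tz": 0,"ax": 0,"ay": 0,"az": -0.08}]'

```text
t: 45.58
tool_pos: [0.5322, 0.077, 0.1816]
ee_rot: [0.707, -0.707, -0.005, 0.007]
ft_force: [0.1, 0.1, -1.3]
finger_gap: 0.066
```

Call:
play_rows --commands '[{"gripper": 0.3,"tx": 0.08,"ty": -1,"tz": 0,"ax": 0,"ay": 0,"az": -0.08},{"gripper": 0.3,"tx": 0.08,"ty": -1,"tz": 0,"ax": 0,"ay": 0,"az": -0.08},{"gripper": 0.3,"tx": 0.08,"ty": -1,"tz": 0,"ax": 0,"ay": 0,"az": -0.08},{"gripper": 0.3,"tx": 0.08,"ty": -1,"tz": 0,"ax": 0,"ay": 0,"az": -0.08},{"gripper": 0.3,"tx": 0.08,"ty": -1,"tz": 0,"ax": 0,"ay": 0,"az": -0.08}]'

```text
t: 46.2
tool_pos: [0.5422, -0.0479, 0.1815]
ee_rot: [0.707, -0.707, 0.014, -0.013]
ft_force: [-0.6, 0.8, -0.8]
finger_gap: 0.0659
```

Call:
play_rows --commands '[{"gripper": 0.3,"tx": 0.08,"ty": -1,"tz": 0,"ax": 0,"ay": 0,"az": 0},{"gripper": 0.3,"tx": 0.08,"ty": -1,"tz": 0,"ax": 0,"ay": 0,"az": 0},{"gripper": 0.3,"tx": 0.08,"ty": -1,"tz": 0,"ax": 0,"ay": 0,"az": 0},{"gripper": 0.3,"tx": 0.08,"ty": -1,"tz": 0,"ax": 0,"ay": 0,"az": 0},{"gripper": 0.3,"tx": 0.08,"ty": -1,"tz": 0,"ax": 0,"ay": 0,"az": 0}]'

```text
t: 46.82
tool_pos: [0.5523, -0.1728, 0.1814]
ee_rot: [0.707, -0.707, 0.014, -0.013]
ft_force: [0.1, -0.4, -0.0]
finger_gap: 0.0656
```

Call:
play_rows --commands '[{"gripper": 0.3,"tx": 0.08,"ty": -1,"tz": 0,"ax": 0,"ay": 0,"az": 0},{"gripper": 0.3,"tx": 0.08,"ty": -1,"tz": 0,"ax": 0,"ay": 0,"az": 0},{"gripper": 0.3,"tx": 0.08,"ty": -1,"tz": 0,"ax": 0,"ay": 0,"az": 0},{"gripper": 0.3,"tx": 0.08,"ty": -1,"tz": 0,"ax": 0,"ay": 0,"az": 0},{"gripper": 0.3,"tx": 0.08,"ty": -1,"tz": 0,"ax": 0,"ay": 0,"az": 0}]'

```text
t: 47.45
tool_pos: [0.5631, -0.2988, 0.1829]
ee_rot: [0.707, -0.707, 0.013, -0.013]
ft_force: [0.4, 0.4, -0.2]
finger_gap: 0.0657
```

Call:
play_rows --commands '[{"gripper": 0.3,"tx": 0.08,"ty": -1,"tz": 0,"ax": 0,"ay": 0,"az": 0},{"gripper": 0.3,"tx": 0.08,"ty": -1,"tz": 0,"ax": 0,"ay": 0,"az": 0},{"gripper": 0.3,"tx": 0.08,"ty": -1,"tz": 0,"ax": 0,"ay": 0,"az": 0},{"gripper": 0.3,"tx": 0.08,"ty": -1,"tz": 0,"ax": 0,"ay": 0,"az": 0},{"gripper": 0.3,"tx": 0,"ty": 0,"tz": 0,"ax": 0,"ay": 0,"az": 0}]'

```text
t: 48.08
tool_pos: [0.5709, -0.3993, 0.1824]
ee_rot: [-0.707, 0.707, -0.014, 0.014]
ft_force: [-0.2, 1.1, -0.0]
finger_gap: 0.0659
```

Run:
```python
from h import *
st(); o,c=wrist(); cv2.imwrite("pics/w28.png",c["image"]); np.save("w28.npy",c["T"])
for p in plates(c,c["T"],.014,"guide",(180,60,330,260)): print(p)
```

```text
t 48.08 pos [ 0.5709 -0.3993  0.1824] xaxis [ 0.999 -0.04  -0.   ] yaxis [-0. -0. -1.] F [-0.2  1.1 -0. ] M [ 0.02 -0.1  -0.05] gap 0.0659 q [-0.71  0.48  1.27 -0.    1.39 -0.67]
```

View pics/w28.png

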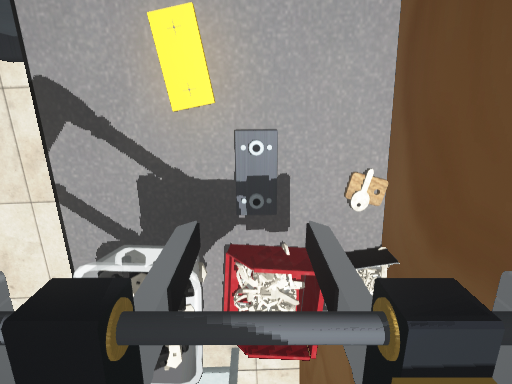

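Run:
```python
from h import *
c=capture("wrist");T=np.load("w28.npy"); p=p2w(c,[(256.3,147.8),(256.8,201)],.020,T)
print(p,p.mean(0),np.linalg.norm(p[0]-p[1])); v=p[0]-p[1]; print(np.degrees(np.arctan2(-v[0],v[1])))
im=cv2.imread("pics/w28.png"); cv2.imwrite("pics/c28.png",cv2.resize(im[120:230,220:295],None,fx=6,fy=5,interpolation=cv2.INTER_CUBIC))
```

```text
[[ 0.57590069 -0.36734499  0.02      ]
 [ 0.5742325  -0.42652932  0.02      ]] [ 0.5750666  -0.39693715  0.02      ] 0.05920783078216331
-1.6145242331289973
```

View pics/c28.png

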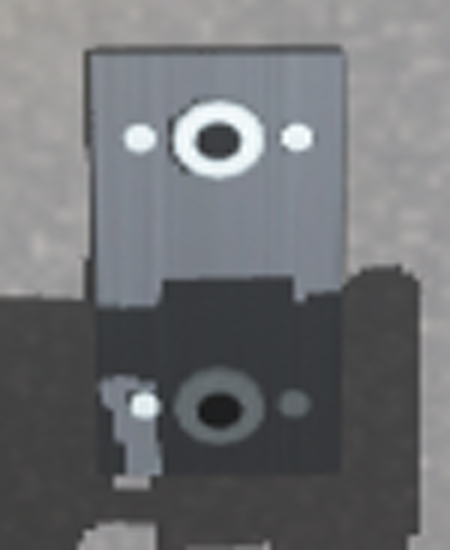

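Run:
```python
from h import *
c=capture("wrist");T=np.load("w28.npy")
for z in (.0,.05,.1): print(p2w(c,[(225,245),(322,247),(150,248),(316,357)],z,T).round(3).tolist())
```

```text
[[0.533, -0.488, 0.0], [0.652, -0.496, 0.0], [0.441, -0.489, 0.0], [0.647, -0.662, 0.0]]
[[0.539, -0.464, 0.05], [0.641, -0.47, 0.05], [0.46, -0.464, 0.05], [0.637, -0.613, 0.05]]
[[0.545, -0.44, 0.1], [0.63, -0.445, 0.1], [0.479, -0.44, 0.1], [0.626, -0.564, 0.1]]
```

Call:
play_rows --commands '[{"gripper": 0.3,"tx": 0.16,"ty": 0.09,"tz": -0.6,"ax": 0,"ay": 0,"az": 0.03},{"gripper": 0.3,"tx": 0,"ty": 0,"tz": -1,"ax": 0,"ay": 0,"az": 0},{"gripper": 0.3,"tx": 0,"ty": 0,"tz": -1,"ax": 0,"ay": 0,"az": 0},{"gripper": 0.3,"tx": 0,"ty": 0,"tz": -1,"ax": 0,"ay": 0,"az": 0},{"gripper": 0.3,"tx": 0,"ty": 0,"tz": -0.5,"ax": 0,"ay": 0,"az": 0}]'

```text
t: 48.85
tool_pos: [0.5743, -0.393, 0.0782]
ee_rot: [0.708, -0.706, 0.012, -0.011]
ft_force: [0.3, -0.0, 0.2]
finger_gap: 0.0661
```

Run:
```python
from h import *
st(); o,c=wrist(); cv2.imwrite("pics/w29.png",c["image"]); np.save("w29.npy",c["T"])
```

```text
t 48.85 pos [ 0.5743 -0.393   0.0782] xaxis [ 0.999 -0.032 -0.003] yaxis [-0.002  0.002 -1.   ] F [ 0.3 -0.   0.2] M [ 0.04 -0.1  -0.01] gap 0.0661 q [-0.7   0.55  1.42  0.    1.18 -0.67]
```

View pics/w29.png

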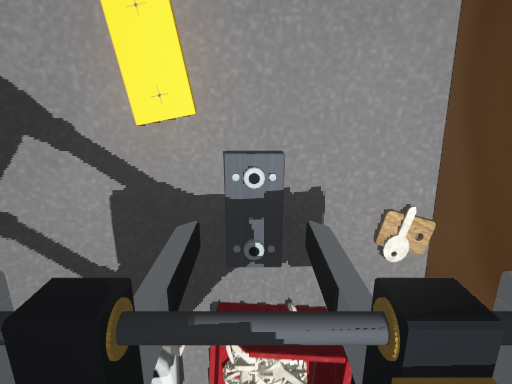

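Call:
play_rows --commands '[{"gripper": 0.3,"tx": 0,"ty": -0.04,"tz": -0.9,"ax": 0,"ay": 0,"az": 0},{"gripper": 0.3,"tx": 0,"ty": 0,"tz": -0.8,"ax": 0,"ay": 0,"az": 0},{"gripper": 0.3,"tx": 0,"ty": 0,"tz": -0.5,"ax": 0,"ay": 0,"az": 0},{"gripper": 0.3,"tx": 0,"ty": 0,"tz": 0,"ax": 0,"ay": 0,"az": 0},{"gripper": 0.3,"tx": 0,"ty": 0,"tz": 0,"ax": 0,"ay": 0,"az": 0}]'

```text
t: 49.52
tool_pos: [0.5756, -0.3962, 0.0264]
ee_rot: [-0.707, 0.707, -0.011, 0.012]
ft_force: [-0.6, 0.1, -0.9]
finger_gap: 0.0658
```

Call:
play_rows --commands '[{"gripper": 0.3,"tx": 0,"ty": -0.03,"tz": -0.3,"ax": 0,"ay": 0,"az": 0},{"gripper": 0.3,"tx": 0,"ty": 0,"tz": -0.1,"ax": 0,"ay": 0,"az": 0},{"gripper": 0.3,"tx": 0,"ty": 0,"tz": 0,"ax": 0,"ay": 0,"az": 0},{"gripper": 0.8,"tx": 0,"ty": 0,"tz": 0,"ax": 0,"ay": 0,"az": 0},{"gripper": 0.8,"tx": 0,"ty": 0,"tz": 0,"ax": 0,"ay": 0,"az": 0}]' --squeeze 55

```text
t: 50.15
tool_pos: [0.575, -0.3967, 0.0156]
ee_rot: [-0.707, 0.707, -0.012, 0.012]
ft_force: [0.7, 0.3, -0.5]
finger_gap: 0.0491
```

Call:
play_rows --commands '[{"gripper": 0.8,"tx": 0,"ty": 0,"tz": 0,"ax": 0,"ay": 0,"az": 0},{"gripper": 0.8,"tx": 0,"ty": 0,"tz": 0,"ax": 0,"ay": 0,"az": 0},{"gripper": 0.8,"tx": 0,"ty": 0,"tz": 0.3,"ax": 0,"ay": 0,"az": 0},{"gripper": 0.8,"tx": 0,"ty": 0,"tz": 0.8,"ax": 0,"ay": 0,"az": 0.38},{"gripper": 0.8,"tx": 0,"ty": 0,"tz": 0.8,"ax": 0,"ay": 0,"az": 0.38}]'

```text
t: 50.78
tool_pos: [0.5744, -0.3961, 0.0627]
ee_rot: [0.707, -0.706, -0.026, 0.027]
ft_force: [0.2, 0.4, -3.4]
finger_gap: 0.0454
```

Run:
```python
from h import *
st(); o,c=wrist(); cv2.imwrite("pics/w30.png",c["image"]); np.save("w30.npy",c["T"])
cv2.imwrite("pics/c30.png",cv2.resize(c["image"][140:320,180:330],None,fx=4,fy=3,interpolation=cv2.INTER_CUBIC))
```

```text
t 50.77 pos [ 0.5744 -0.3961  0.0627] xaxis [ 0.997  0.074 -0.001] yaxis [-0.002  0.001 -1.   ] F [ 0.2  0.4 -3.4] M [-0.05 -0.08 -0.04] gap 0.0454 q [-0.7   0.56  1.43  0.    1.15 -0.78]
```

View pics/c30.png

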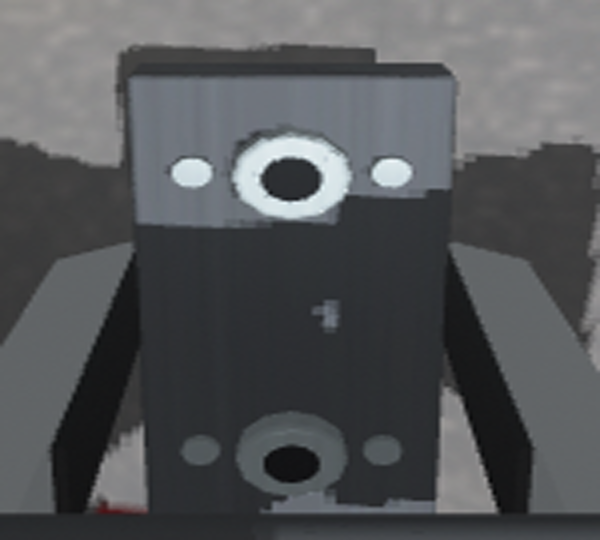

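Run:
```python
from h import *
c=capture("wrist")
print(held(c,[(252.5,165.5)],.0016)-[0,0,.048]); b=held(c,[(252.8,199.3),(253,294.5)],-.0044); print(b,b.mean(0))
# blanks reference w20/w25
print(held(c,[(252.5,160.3)],.005)-[0,0,.048])
```

```text
[[-1.93305806e-05  1.60000000e-03 -1.42838663e-03]]
[[ 0.00012623 -0.0044      0.02889728]
 [ 0.00018351 -0.0044     -0.03141682]] [ 0.00015487 -0.0044     -0.00125977]
[[-1.85699866e-05  5.00000000e-03  8.34487276e-04]]
```

Call:
play_rows --commands '[{"gripper": 0.8,"tx": 0,"ty": 0,"tz": 1,"ax": 0,"ay": 0,"az": 0},{"gripper": 0.8,"tx": 0,"ty": 0.6,"tz": 1,"ax": 0,"ay": 0,"az": 0},{"gripper": 0.8,"tx": -0.08,"ty": 1,"tz": 1,"ax": 0,"ay": 0,"az": 0},{"gripper": 0.8,"tx": -0.08,"ty": 1,"tz": 1,"ax": 0,"ay": 0,"az": 0},{"gripper": 0.8,"tx": -0.08,"ty": 1,"tz": 0.4,"ax": 0,"ay": 0,"az": 0}]'

```text
t: 51.5
tool_pos: [0.5691, -0.3058, 0.1735]
ee_rot: [-0.706, 0.707, 0.026, -0.025]
ft_force: [0.2, -1.2, -4.7]
finger_gap: 0.0452
```

Call:
play_rows --commands '[{"gripper": 0.8,"tx": -0.08,"ty": 1,"tz": 0,"ax": 0,"ay": 0,"az": 0},{"gripper": 0.8,"tx": -0.08,"ty": 1,"tz": 0,"ax": 0,"ay": 0,"az": 0},{"gripper": 0.8,"tx": -0.08,"ty": 1,"tz": 0,"ax": 0,"ay": 0,"az": 0},{"gripper": 0.8,"tx": -0.08,"ty": 1,"tz": 0,"ax": 0,"ay": 0,"az": 0},{"gripper": 0.8,"tx": -0.08,"ty": 1,"tz": 0,"ax": 0,"ay": 0,"az": 0}]'

```text
t: 52.12
tool_pos: [0.5588, -0.1799, 0.1728]
ee_rot: [0.707, -0.707, -0.026, 0.026]
ft_force: [0.5, 0.0, -4.6]
finger_gap: 0.045
```

Call:
play_rows --commands '[{"gripper": 0.8,"tx": -0.08,"ty": 1,"tz": 0,"ax": 0,"ay": 0,"az": 0},{"gripper": 0.8,"tx": -0.08,"ty": 1,"tz": 0,"ax": 0,"ay": 0,"az": 0},{"gripper": 0.8,"tx": -0.08,"ty": 1,"tz": 0,"ax": 0,"ay": 0,"az": 0},{"gripper": 0.8,"tx": -0.08,"ty": 1,"tz": 0,"ax": 0,"ay": 0,"az": 0},{"gripper": 0.8,"tx": -0.08,"ty": 1,"tz": 0,"ax": 0,"ay": 0,"az": 0}]'

```text
t: 52.75
tool_pos: [0.5487, -0.055, 0.1731]
ee_rot: [-0.707, 0.707, 0.026, -0.026]
ft_force: [1.1, -0.3, -4.2]
finger_gap: 0.0451
```

Call:
play_rows --commands '[{"gripper": 0.8,"tx": -0.08,"ty": 1,"tz": 0,"ax": 0,"ay": 0,"az": 0},{"gripper": 0.8,"tx": -0.08,"ty": 1,"tz": 0,"ax": 0,"ay": 0,"az": 0},{"gripper": 0.8,"tx": -0.08,"ty": 1,"tz": 0,"ax": 0,"ay": 0,"az": 0},{"gripper": 0.8,"tx": -0.08,"ty": 1,"tz": 0,"ax": 0,"ay": 0,"az": 0},{"gripper": 0.8,"tx": -0.08,"ty": 1,"tz": 0,"ax": 0,"ay": 0,"az": 0}]'

```text
t: 53.38
tool_pos: [0.5385, 0.0699, 0.1731]
ee_rot: [-0.707, 0.707, 0.026, -0.026]
ft_force: [-0.2, -0.8, -4.2]
finger_gap: 0.0456
```

Call:
play_rows --commands '[{"gripper": 0.8,"tx": -0.08,"ty": 1,"tz": 0,"ax": 0,"ay": 0,"az": 0},{"gripper": 0.8,"tx": -0.08,"ty": 1,"tz": 0,"ax": 0,"ay": 0,"az": 0},{"gripper": 0.8,"tx": -0.08,"ty": 1,"tz": 0,"ax": 0,"ay": 0,"az": 0},{"gripper": 0.8,"tx": -0.08,"ty": 1,"tz": 0,"ax": 0,"ay": 0,"az": 0},{"gripper": 0.8,"tx": 0,"ty": 0,"tz": 0,"ax": 0,"ay": 0,"az": 0}]'

```text
t: 54.0
tool_pos: [0.5303, 0.1704, 0.1731]
ee_rot: [0.707, -0.706, -0.027, 0.027]
ft_force: [0.1, 0.4, -4.4]
finger_gap: 0.0456
```

Run:
```python
from h import *
st(); o,c=wrist(); cv2.imwrite("pics/w31.png",c["image"]); np.save("w31.npy",c["T"])
```

```text
t 54.0 pos [0.5303 0.1704 0.1731] xaxis [0.997 0.075 0.   ] yaxis [ 0.  0. -1.] F [ 0.1  0.4 -4.4] M [-0.03 -0.09 -0.01] gap 0.0456 q [0.19 0.28 1.62 0.   1.25 0.11]
```

View pics/w31.png

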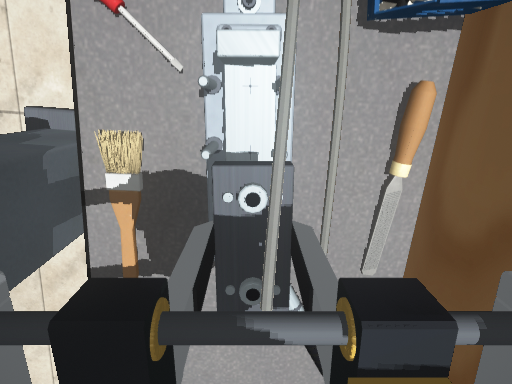

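Call:
play_rows --commands '[{"gripper": 0.8,"tx": -0.15,"ty": 0.9,"tz": 0,"ax": 0,"ay": 0,"az": 0},{"gripper": 0.8,"tx": -0.15,"ty": 0.9,"tz": 0,"ax": 0,"ay": 0,"az": 0},{"gripper": 0.8,"tx": 0,"ty": 0.75,"tz": 0,"ax": 0,"ay": 0,"az": 0},{"gripper": 0.8,"tx": 0,"ty": 0,"tz": -0.8,"ax": 0,"ay": 0,"az": 0},{"gripper": 0.8,"tx": 0,"ty": 0,"tz": -0.8,"ax": 0,"ay": 0,"az": 0}]'

```text
t: 54.68
tool_pos: [0.524, 0.2322, 0.1328]
ee_rot: [-0.706, 0.707, 0.026, -0.025]
ft_force: [-0.1, -0.1, -4.9]
finger_gap: 0.0457
```

Call:
play_rows --commands '[{"gripper": 0.8,"tx": 0,"ty": 0,"tz": -0.8,"ax": 0,"ay": 0,"az": 0},{"gripper": 0.8,"tx": 0,"ty": 0,"tz": -0.8,"ax": 0,"ay": 0,"az": 0},{"gripper": 0.8,"tx": 0,"ty": 0,"tz": -0.5,"ax": 0,"ay": 0,"az": 0},{"gripper": 0.8,"tx": 0,"ty": 0,"tz": 0,"ax": 0,"ay": 0,"az": 0},{"gripper": 0.8,"tx": 0,"ty": 0,"tz": 0,"ax": 0,"ay": 0,"az": 0}]'

```text
t: 55.3
tool_pos: [0.5234, 0.2321, 0.0809]
ee_rot: [-0.707, 0.707, 0.026, -0.026]
ft_force: [-0.6, -0.3, -5.0]
finger_gap: 0.0454
```

Run:
```python
from h import *
st(); o,c=wrist(); cv2.imwrite("pics/w32.png",c["image"]); np.save("w32.npy",c["T"])
cv2.imwrite("pics/c32.png",cv2.resize(c["image"][100:310,165:335],None,fx=4,fy=2.8,interpolation=cv2.INTER_CUBIC))
```

```text
t 55.3 pos [0.5234 0.2321 0.0809] xaxis [ 0.997  0.072 -0.   ] yaxis [-0. -0. -1.] F [-0.6 -0.3 -5. ] M [-0.    0.17  0.  ] gap 0.0454 q [ 0.3   0.38  1.71 -0.    1.05  0.22]
```

View pics/c32.png

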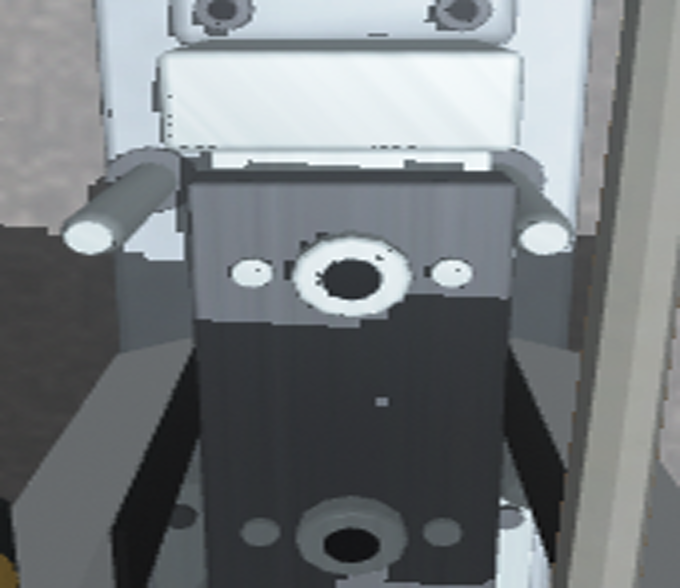

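Call:
play_rows --commands '[{"gripper": 0.8,"tx": -0.02,"ty": 0.1,"tz": 0,"ax": 0,"ay": 0,"az": 0.02},{"gripper": 0.8,"tx": 0,"ty": 0,"tz": -0.3,"ax": 0,"ay": 0,"az": 0},{"gripper": 0.8,"tx": 0,"ty": 0,"tz": -0.2,"ax": 0,"ay": 0,"az": 0},{"gripper": 0.8,"tx": 0,"ty": 0,"tz": 0,"ax": 0,"ay": 0,"az": 0},{"gripper": 0.8,"tx": 0,"ty": 0,"tz": 0,"ax": 0,"ay": 0,"az": 0}]'

```text
t: 55.98
tool_pos: [0.5231, 0.2346, 0.0678]
ee_rot: [-0.707, 0.707, 0.027, -0.027]
ft_force: [-0.9, -0.0, -4.7]
finger_gap: 0.0453
```

Call:
play_rows --commands '[{"gripper": 0.8,"tx": 0,"ty": 0,"tz": -0.15,"ax": 0,"ay": 0,"az": 0},{"gripper": 0.8,"tx": 0,"ty": 0,"tz": -0.08,"ax": 0,"ay": 0,"az": 0},{"gripper": 0.8,"tx": 0,"ty": 0,"tz": -0.04,"ax": 0,"ay": 0,"az": 0},{"gripper": 0.8,"tx": 0,"ty": 0,"tz": 0,"ax": 0,"ay": 0,"az": 0},{"gripper": 0.8,"tx": 0,"ty": 0,"tz": 0,"ax": 0,"ay": 0,"az": 0}]'

```text
t: 56.6
tool_pos: [0.5231, 0.2346, 0.0616]
ee_rot: [0.707, -0.707, -0.027, 0.027]
ft_force: [-2.4, -0.5, 0.6]
finger_gap: 0.0448
```

Call:
play_rows --commands '[{"gripper": 0.8,"tx": 0,"ty": 0,"tz": -0.02,"ax": 0,"ay": 0,"az": 0},{"gripper": 0.42,"tx": 0,"ty": 0,"tz": 0,"ax": 0,"ay": 0,"az": 0},{"gripper": 0.38,"tx": 0,"ty": 0,"tz": 0,"ax": 0,"ay": 0,"az": 0},{"gripper": 0.38,"tx": 0,"ty": 0,"tz": 0.2,"ax": 0,"ay": 0,"az": 0},{"gripper": 0.38,"tx": 0,"ty": 0,"tz": 0.8,"ax": 0,"ay": 0,"az": 0}]'

```text
t: 57.22
tool_pos: [0.5224, 0.2344, 0.0852]
ee_rot: [-0.706, 0.707, 0.026, -0.027]
ft_force: [0.6, 1.0, 0.8]
finger_gap: 0.0583
```

Call:
play_rows --commands '[{"gripper": 0.38,"tx": 0,"ty": 0,"tz": 1,"ax": 0,"ay": 0,"az": 0},{"gripper": 0.38,"tx": 0,"ty": 0,"tz": 1,"ax": 0,"ay": 0,"az": 0},{"gripper": 0.38,"tx": 0,"ty": -0.4,"tz": 1,"ax": 0,"ay": 0,"az": 0},{"gripper": 0.38,"tx": 0,"ty": -0.6,"tz": 0.3,"ax": 0,"ay": 0,"az": 0},{"gripper": 0.38,"tx": 0,"ty": -0.3,"tz": 0,"ax": 0,"ay": 0,"az": 0}]'

```text
t: 57.85
tool_pos: [0.5231, 0.2012, 0.1684]
ee_rot: [-0.707, 0.707, 0.027, -0.026]
ft_force: [0.3, 0.5, -0.4]
finger_gap: 0.0583
```

Run:
```python
from h import *
st(); o,c=wrist(); cv2.imwrite("pics/w33.png",c["image"]); np.save("w33.npy",c["T"])
cv2.imwrite("pics/c33.png",cv2.resize(c["image"][60:260,170:330],None,fx=4,fy=3,interpolation=cv2.INTER_CUBIC))
c=capture("scene"); cv2.imwrite("pics/s33.png",cv2.resize(c["image"][190:310,130:270],None,fx=5,fy=5,interpolation=cv2.INTER_CUBIC))
```

```text
t 57.85 pos [0.5231 0.2012 0.1684] xaxis [0.997 0.075 0.001] yaxis [ 0.001 -0.    -1.   ] F [ 0.3  0.5 -0.4] M [-0.07 -0.12 -0.01] gap 0.0583 q [ 0.24  0.28  1.62 -0.    1.24  0.17]
```

View pics/c33.png

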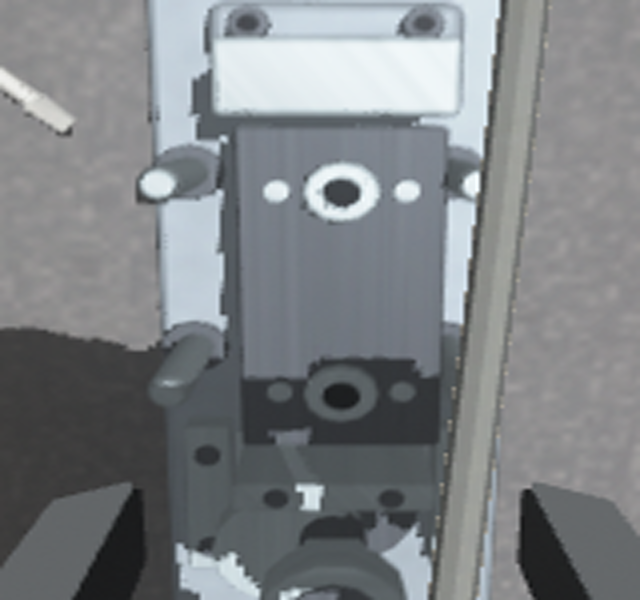

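View pics/s33.png

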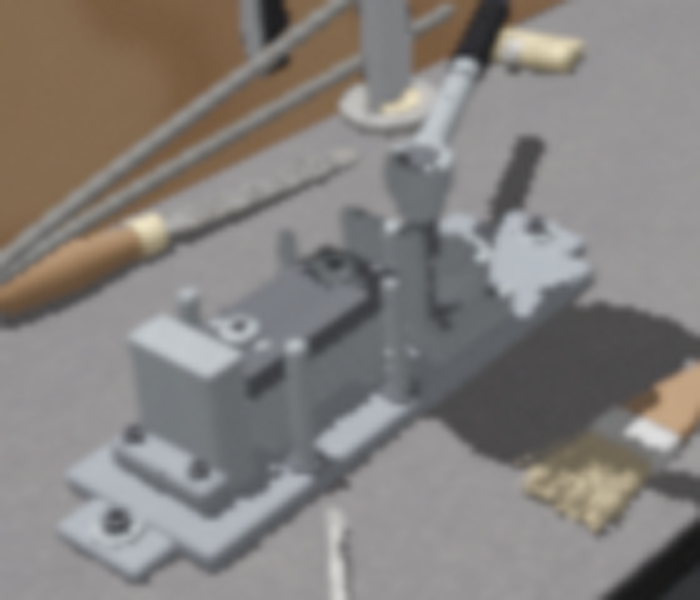

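Run:
```python
from h import *
c=capture("wrist");T=np.load("w33.npy")
b=p2w(c,[(230,123.3),(281.6,123.3)],.060,T); bu=p2w(c,[(170+342/4,60+191/3),(170+341/4,60+396/3)],.066,T)
g=p2w(c,[(209.2,121.3)],.074,T); g2=p2w(c,[(170+172/4,60+385/3)],.074,T); s=p2w(c,[(170+213/4,60+113.5/3),(170+461/4,60+111/3)],.076,T)
a=np.radians(4.3);ex=np.array([np.cos(a),np.sin(a)]);ey=np.array([-ex[1],ex[0]])
N=[g[0,:2]+.0365*ex-.03*ey, g2[0,:2]+.0365*ex+.03*ey, s.mean(0)[:2]-.048*ey]; print(np.round(N,4))
print("bush mid",bu.mean(0),"edge mid",b.mean(0),np.linalg.norm(b[1]-b[0]),"stop w",np.linalg.norm(s[1]-s[0]))
v=bu[0]-bu[1];print(np.degrees(np.arctan2(-v[0],v[1])))
for n in N: print(((bu.mean(0)[:2]-n)@ex).round(4),((bu.mean(0)[:2]-n)@ey).round(4),((b.mean(0)[:2]-n)@ex).round(4))
```

```text
[[0.5215 0.2354]
 [0.5223 0.2382]
 [0.5219 0.2362]]
bush mid [0.52319144 0.23273864 0.066     ] edge mid [0.52132961 0.26276444 0.06      ] 0.04469401634618537 stop w 0.04948910763309368
4.150040300064275
0.0015 -0.0028 0.0019
0.0005 -0.0056 0.0009
0.001 -0.0035 0.0014
```

Call:
play_rows --commands '[{"gripper": 0.45,"tx": 0.3,"ty": -1,"tz": 0.2,"ax": 0,"ay": 0,"az": 0.4},{"gripper": 0.5,"tx": 0.5,"ty": -1,"tz": 0,"ax": 0,"ay": 0,"az": 0.4},{"gripper": 0.5,"tx": 0.5,"ty": -1,"tz": 0,"ax": 0,"ay": 0,"az": 0.4},{"gripper": 0.5,"tx": 0.5,"ty": -1,"tz": 0,"ax": 0,"ay": 0,"az": 0.4},{"gripper": 0.5,"tx": 0.5,"ty": -1,"tz": 0,"ax": 0,"ay": 0,"az": 0.4}]'

```text
t: 58.62
tool_pos: [0.5804, 0.0767, 0.1721]
ee_rot: [0.696, -0.696, -0.125, 0.126]
ft_force: [-0.0, -0.7, -0.1]
finger_gap: 0.0469
```

Call:
play_rows --commands '[{"gripper": 0.5,"tx": 0.5,"ty": -1,"tz": 0,"ax": 0,"ay": 0,"az": 0.5},{"gripper": 0.5,"tx": 0.4,"ty": -1,"tz": 0,"ax": 0,"ay": 0,"az": 0.5},{"gripper": 0.5,"tx": 0,"ty": 0,"tz": 0,"ax": 0,"ay": 0,"az": 0.6},{"gripper": 0.5,"tx": 0,"ty": 0,"tz": 0,"ax": 0,"ay": 0,"az": 0},{"gripper": 0.5,"tx": 0,"ty": 0,"tz": 0,"ax": 0,"ay": 0,"az": 0}]'

```text
t: 59.25
tool_pos: [0.6026, 0.0276, 0.1726]
ee_rot: [0.678, -0.678, -0.201, 0.202]
ft_force: [0.4, -0.7, -0.7]
finger_gap: 0.047
```

Run:
```python
from h import *
st(); o,c=wrist(); cv2.imwrite("pics/w34.png",c["image"]); np.save("w34.npy",c["T"])
```

```text
t 59.25 pos [0.6026 0.0276 0.1726] xaxis [ 0.838  0.546 -0.001] yaxis [-0.001  0.    -1.   ] F [ 0.4 -0.7 -0.7] M [-0.02 -0.06  0.04] gap 0.047 q [-0.07  0.35  1.51  0.    1.28 -0.65]
```

View pics/w34.png

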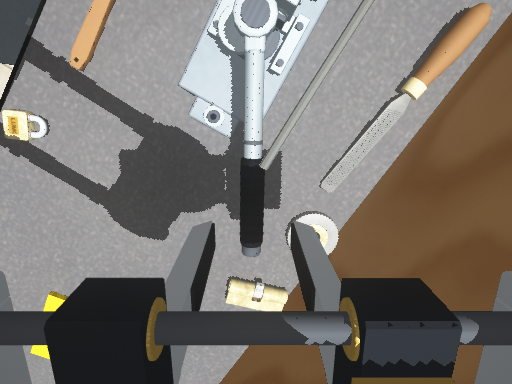

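Run:
```python
from h import *
c=capture("wrist");T=np.load("w34.npy")
p=p2w(c,[(254,14),(253.5,157),(251.5,248)],.087,T); print(p.round(4), np.linalg.norm(p[2]-p[0]),np.linalg.norm(p[1]-p[0]),np.linalg.norm(p[2]-p[1]))
v=p[2]-p[0]; print(np.degrees(np.arctan2(v[0],-v[1])))
e=p[2,:2]; u=(p[0]-p[2])[:2]; u/=np.linalg.norm(u); S=e+u*.182; print("spindle",S)
a0=33.2
S=np.array([.527,.143])
for a in (33.2,20,10,0,-10,-12.6,-15,-18,-21.2,-24):
    r=np.radians(a); print(a, round(np.radians(a0-a),3),(S+.14*np.array([np.sin(r),-np.cos(r)])).round(4))
```

```text
[[ 0.5269  0.1467  0.087 ]
 [ 0.5838  0.0585  0.087 ]
 [ 0.627  -0.0112  0.087 ]] 0.1869081330202589 0.10495392213591662 0.08196190655589221
32.400357489762214
spindle [0.5294812  0.14251221]
33.2 0.0 [0.6037 0.0259]
20 0.23 [0.5749 0.0114]
10 0.405 [0.5513 0.0051]
0 0.579 [0.527 0.003]
-10 0.754 [0.5027 0.0051]
-12.6 0.799 [0.4965 0.0064]
-15 0.841 [0.4908 0.0078]
-18 0.894 [0.4837 0.0099]
-21.2 0.949 [0.4764 0.0125]
-24 0.998 [0.4701 0.0151]
```

Call:
play_rows --commands '[{"gripper": 0.5,"tx": 0,"ty": 0,"tz": -0.9,"ax": 0,"ay": 0,"az": 0},{"gripper": 0.5,"tx": 0,"ty": 0,"tz": -0.9,"ax": 0,"ay": 0,"az": 0},{"gripper": 0.5,"tx": 0,"ty": 0,"tz": -0.9,"ax": 0,"ay": 0,"az": 0},{"gripper": 0.6,"tx": 0,"ty": 0,"tz": -0.75,"ax": 0,"ay": 0,"az": 0},{"gripper": 0.7,"tx": 0,"ty": 0,"tz": 0,"ax": 0,"ay": 0,"az": 0}]' --squeeze 10

```text
t: 59.98
tool_pos: [0.6017, 0.0276, 0.0856]
ee_rot: [0.678, -0.677, -0.201, 0.203]
ft_force: [0.5, 0.3, -0.4]
finger_gap: 0.0313
```

Call:
play_rows --commands '[{"gripper": 0.7,"tx": -0.28,"ty": -0.18,"tz": 0,"ax": 0,"ay": 0,"az": -0.2},{"gripper": 0.7,"tx": -0.28,"ty": -0.16,"tz": 0,"ax": 0,"ay": 0,"az": -0.4},{"gripper": 0.7,"tx": -0.28,"ty": -0.14,"tz": 0,"ax": 0,"ay": 0,"az": -0.4},{"gripper": 0.7,"tx": -0.28,"ty": -0.12,"tz": 0,"ax": 0,"ay": 0,"az": -0.4},{"gripper": 0.7,"tx": -0.28,"ty": -0.1,"tz": 0,"ax": 0,"ay": 0,"az": -0.4}]'

```text
t: 60.6
tool_pos: [0.5716, 0.0111, 0.0885]
ee_rot: [0.698, -0.697, -0.117, 0.11]
ft_force: [6.6, 4.7, -4.6]
finger_gap: 0.028
```

Call:
play_rows --commands '[{"gripper": 0.7,"tx": -0.3,"ty": -0.09,"tz": 0,"ax": 0,"ay": 0,"az": -0.4},{"gripper": 0.7,"tx": -0.3,"ty": -0.07,"tz": 0,"ax": 0,"ay": 0,"az": -0.4},{"gripper": 0.7,"tx": -0.3,"ty": -0.05,"tz": 0,"ax": 0,"ay": 0,"az": -0.4},{"gripper": 0.7,"tx": -0.3,"ty": -0.03,"tz": 0,"ax": 0,"ay": 0,"az": -0.4},{"gripper": 0.7,"tx": -0.3,"ty": -0.02,"tz": 0,"ax": 0,"ay": 0,"az": -0.4}]'

```text
t: 61.22
tool_pos: [0.535, 0.004, 0.0888]
ee_rot: [0.707, -0.706, -0.019, 0.012]
ft_force: [6.5, 3.0, -4.0]
finger_gap: 0.028
```

Run:
```python
from h import *
st(); o,c=wrist(); cv2.imwrite("pics/w35.png",c["image"]); np.save("w35.npy",c["T"])
```

```text
t 61.23 pos [0.535  0.004  0.0888] xaxis [0.999 0.044 0.011] yaxis [ 0.011  0.002 -1.   ] F [ 6.5  3.  -4. ] M [ 0.57 -1.45  0.13] gap 0.028 q [-0.12  0.32  1.79  0.    1.02 -0.17]
```

View pics/w35.png

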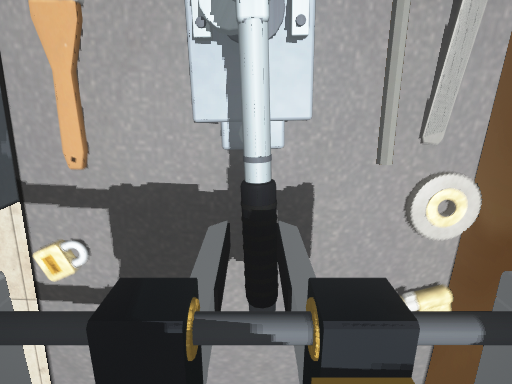

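Call:
play_rows --commands '[{"gripper": 0.7,"tx": -0.3,"ty": -0.01,"tz": 0,"ax": 0,"ay": 0,"az": -0.4},{"gripper": 0.7,"tx": -0.3,"ty": 0,"tz": 0,"ax": 0,"ay": 0,"az": -0.4},{"gripper": 0.7,"tx": -0.3,"ty": 0.02,"tz": 0,"ax": 0,"ay": 0,"az": -0.4},{"gripper": 0.7,"tx": 0,"ty": 0,"tz": 0,"ax": 0,"ay": 0,"az": 0},{"gripper": 0.7,"tx": 0,"ty": 0,"tz": 0,"ax": 0,"ay": 0,"az": 0}]'

```text
t: 61.9
tool_pos: [0.5121, 0.0039, 0.0892]
ee_rot: [0.706, -0.705, 0.039, -0.047]
ft_force: [5.5, 2.8, -1.8]
finger_gap: 0.0282
```

Call:
play_rows --commands '[{"gripper": 0.7,"tx": -0.13,"ty": 0.01,"tz": 0,"ax": 0,"ay": 0,"az": -0.16},{"gripper": 0.7,"tx": -0.13,"ty": 0.015,"tz": 0,"ax": 0,"ay": 0,"az": -0.16},{"gripper": 0.7,"tx": -0.13,"ty": 0.02,"tz": 0,"ax": 0,"ay": 0,"az": -0.16},{"gripper": 0.7,"tx": -0.13,"ty": 0.02,"tz": 0,"ax": 0,"ay": 0,"az": -0.16},{"gripper": 0.7,"tx": 0,"ty": 0,"tz": 0,"ax": 0,"ay": 0,"az": 0}]'

```text
t: 62.52
tool_pos: [0.5004, 0.0054, 0.0893]
ee_rot: [0.704, -0.702, 0.07, -0.079]
ft_force: [8.0, 2.2, -2.8]
finger_gap: 0.0283
```

Call:
play_rows --commands '[{"gripper": 0.7,"tx": -0.12,"ty": 0.02,"tz": 0,"ax": 0,"ay": 0,"az": -0.15},{"gripper": 0.7,"tx": -0.12,"ty": 0.025,"tz": 0,"ax": 0,"ay": 0,"az": -0.15},{"gripper": 0.7,"tx": 0,"ty": 0,"tz": 0,"ax": 0,"ay": 0,"az": 0},{"gripper": 0.7,"tx": 0,"ty": 0,"tz": 0,"ax": 0,"ay": 0,"az": 0},{"gripper": 0.7,"tx": 0,"ty": 0,"tz": 0,"ax": 0,"ay": 0,"az": 0}]'

```text
t: 63.15
tool_pos: [0.4946, 0.0064, 0.0893]
ee_rot: [0.702, -0.701, 0.085, -0.094]
ft_force: [8.2, 3.5, -3.2]
finger_gap: 0.0282
```

Run:
```python
from h import *
st(); o,c=wrist(); cv2.imwrite("pics/w36.png",c["image"]); np.save("w36.npy",c["T"])
```

```text
t 63.15 pos [0.4946 0.0064 0.0893] xaxis [ 0.968 -0.25   0.012] yaxis [ 0.013  0.001 -1.   ] F [ 8.2  3.5 -3.2] M [ 0.48 -1.42  0.1 ] gap 0.0282 q [-0.13  0.26  1.88  0.    0.99  0.12]
```

View pics/w36.png

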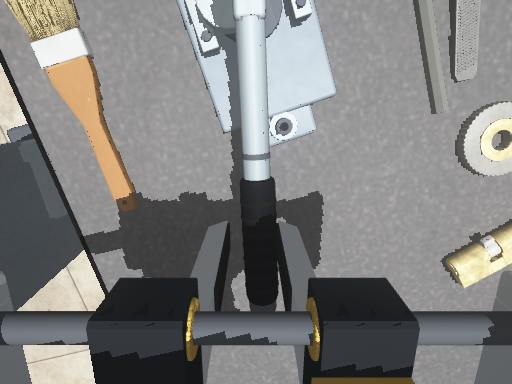

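Call:
play_rows --commands '[{"gripper": 0.7,"tx": -0.06,"ty": 0.015,"tz": 0,"ax": 0,"ay": 0,"az": -0.07},{"gripper": 0.7,"tx": -0.06,"ty": 0.015,"tz": 0,"ax": 0,"ay": 0,"az": -0.07},{"gripper": 0.7,"tx": -0.06,"ty": 0.015,"tz": 0,"ax": 0,"ay": 0,"az": -0.07},{"gripper": 0.7,"tx": 0,"ty": 0,"tz": 0,"ax": 0,"ay": 0,"az": 0},{"gripper": 0.7,"tx": 0,"ty": 0,"tz": 0,"ax": 0,"ay": 0,"az": 0}]'

```text
t: 63.82
tool_pos: [0.4905, 0.0075, 0.0894]
ee_rot: [0.701, -0.699, 0.095, -0.104]
ft_force: [8.5, 2.4, -3.5]
finger_gap: 0.028
```

Call:
play_rows --commands '[{"gripper": 0.7,"tx": -0.06,"ty": 0.015,"tz": 0,"ax": 0,"ay": 0,"az": -0.07},{"gripper": 0.7,"tx": -0.06,"ty": 0.015,"tz": 0,"ax": 0,"ay": 0,"az": -0.07},{"gripper": 0.7,"tx": -0.06,"ty": 0.015,"tz": 0,"ax": 0,"ay": 0,"az": -0.07},{"gripper": 0.7,"tx": 0,"ty": 0,"tz": 0,"ax": 0,"ay": 0,"az": 0},{"gripper": 0.7,"tx": 0,"ty": 0,"tz": 0,"ax": 0,"ay": 0,"az": 0}]'

```text
t: 64.45
tool_pos: [0.4864, 0.0084, 0.0895]
ee_rot: [0.699, -0.698, 0.105, -0.115]
ft_force: [8.7, 1.4, -3.7]
finger_gap: 0.0283
```

Call:
play_rows --commands '[{"gripper": 0.7,"tx": -0.06,"ty": 0.018,"tz": 0,"ax": 0,"ay": 0,"az": -0.07},{"gripper": 0.7,"tx": -0.06,"ty": 0.018,"tz": 0,"ax": 0,"ay": 0,"az": -0.07},{"gripper": 0.7,"tx": 0,"ty": 0,"tz": 0,"ax": 0,"ay": 0,"az": 0},{"gripper": 0.7,"tx": 0,"ty": 0,"tz": 0,"ax": 0,"ay": 0,"az": 0},{"gripper": 0.7,"tx": 0,"ty": 0,"tz": 0,"ax": 0,"ay": 0,"az": 0}]'

```text
t: 65.08
tool_pos: [0.4837, 0.0092, 0.0895]
ee_rot: [0.698, -0.697, 0.111, -0.122]
ft_force: [9.1, 0.7, -4.3]
finger_gap: 0.0282
```

Call:
play_rows --commands '[{"gripper": 0.7,"tx": -0.06,"ty": 0.018,"tz": 0,"ax": 0,"ay": 0,"az": -0.07},{"gripper": 0.7,"tx": -0.06,"ty": 0.018,"tz": 0,"ax": 0,"ay": 0,"az": -0.07},{"gripper": 0.7,"tx": 0,"ty": 0,"tz": 0,"ax": 0,"ay": 0,"az": 0},{"gripper": 0.7,"tx": 0,"ty": 0,"tz": 0,"ax": 0,"ay": 0,"az": 0},{"gripper": 0.7,"tx": 0,"ty": 0,"tz": 0,"ax": 0,"ay": 0,"az": 0}]'

```text
t: 65.7
tool_pos: [0.4811, 0.0099, 0.0896]
ee_rot: [0.697, -0.695, 0.118, -0.129]
ft_force: [9.5, 1.4, -4.2]
finger_gap: 0.0289
```

Call:
play_rows --commands '[{"gripper": 0.7,"tx": -0.06,"ty": 0.018,"tz": 0,"ax": 0,"ay": 0,"az": -0.07},{"gripper": 0.7,"tx": -0.06,"ty": 0.018,"tz": 0,"ax": 0,"ay": 0,"az": -0.07},{"gripper": 0.7,"tx": 0,"ty": 0,"tz": 0,"ax": 0,"ay": 0,"az": 0},{"gripper": 0.7,"tx": 0,"ty": 0,"tz": 0,"ax": 0,"ay": 0,"az": 0},{"gripper": 0.7,"tx": 0,"ty": 0,"tz": 0,"ax": 0,"ay": 0,"az": 0}]'

```text
t: 66.32
tool_pos: [0.4785, 0.0107, 0.0896]
ee_rot: [0.696, -0.694, 0.124, -0.136]
ft_force: [10.0, 1.0, -5.2]
finger_gap: 0.0281
```

Call:
play_rows --commands '[{"gripper": 0.7,"tx": -0.05,"ty": 0.016,"tz": 0,"ax": 0,"ay": 0,"az": -0.06},{"gripper": 0.7,"tx": -0.05,"ty": 0.016,"tz": 0,"ax": 0,"ay": 0,"az": -0.06},{"gripper": 0.7,"tx": 0,"ty": 0,"tz": 0,"ax": 0,"ay": 0,"az": 0},{"gripper": 0.7,"tx": 0,"ty": 0,"tz": 0,"ax": 0,"ay": 0,"az": 0},{"gripper": 0.7,"tx": 0,"ty": 0,"tz": 0,"ax": 0,"ay": 0,"az": 0}]'

```text
t: 66.95
tool_pos: [0.4764, 0.0113, 0.0897]
ee_rot: [0.695, -0.693, 0.13, -0.142]
ft_force: [11.0, 2.0, -5.0]
finger_gap: 0.0284
```

Call:
play_rows --commands '[{"gripper": 0.7,"tx": -0.05,"ty": 0.018,"tz": 0,"ax": 0,"ay": 0,"az": -0.06},{"gripper": 0.7,"tx": -0.04,"ty": 0.014,"tz": 0,"ax": 0,"ay": 0,"az": -0.05},{"gripper": 0.7,"tx": 0,"ty": 0,"tz": 0,"ax": 0,"ay": 0,"az": 0},{"gripper": 0.7,"tx": 0,"ty": 0,"tz": 0,"ax": 0,"ay": 0,"az": 0},{"gripper": 0.7,"tx": 0,"ty": 0,"tz": 0,"ax": 0,"ay": 0,"az": 0}]'

```text
t: 67.58
tool_pos: [0.4745, 0.0121, 0.0897]
ee_rot: [0.694, -0.692, 0.135, -0.148]
ft_force: [12.2, 1.1, -5.2]
finger_gap: 0.0282
```

Call:
play_rows --commands '[{"gripper": 0.7,"tx": -0.05,"ty": 0.018,"tz": 0,"ax": 0,"ay": 0,"az": -0.05},{"gripper": 0.7,"tx": 0,"ty": 0,"tz": 0,"ax": 0,"ay": 0,"az": 0},{"gripper": 0.7,"tx": 0,"ty": 0,"tz": 0,"ax": 0,"ay": 0,"az": 0},{"gripper": 0.7,"tx": 0,"ty": 0,"tz": 0,"ax": 0,"ay": 0,"az": 0},{"gripper": 0.7,"tx": 0,"ty": 0,"tz": 0,"ax": 0,"ay": 0,"az": 0}]'

```text
t: 68.2
tool_pos: [0.4735, 0.0124, 0.0898]
ee_rot: [0.693, -0.691, 0.137, -0.15]
ft_force: [11.4, 0.1, -5.5]
finger_gap: 0.0285
```

Call:
play_rows --commands '[{"gripper": 0.7,"tx": -0.05,"ty": 0.018,"tz": 0,"ax": 0,"ay": 0,"az": -0.05},{"gripper": 0.7,"tx": 0,"ty": 0,"tz": 0,"ax": 0,"ay": 0,"az": 0},{"gripper": 0.7,"tx": 0,"ty": 0,"tz": 0,"ax": 0,"ay": 0,"az": 0},{"gripper": 0.7,"tx": 0,"ty": 0,"tz": 0,"ax": 0,"ay": 0,"az": 0},{"gripper": 0.7,"tx": 0,"ty": 0,"tz": 0,"ax": 0,"ay": 0,"az": 0}]'

```text
t: 68.82
tool_pos: [0.4724, 0.0128, 0.0898]
ee_rot: [0.693, -0.691, 0.139, -0.153]
ft_force: [12.3, 0.2, -6.4]
finger_gap: 0.0282
```

Call:
play_rows --commands '[{"gripper": 0.7,"tx": -0.05,"ty": 0.018,"tz": 0,"ax": 0,"ay": 0,"az": -0.05},{"gripper": 0.7,"tx": 0,"ty": 0,"tz": 0,"ax": 0,"ay": 0,"az": 0},{"gripper": 0.7,"tx": 0,"ty": 0,"tz": 0,"ax": 0,"ay": 0,"az": 0},{"gripper": 0.7,"tx": 0,"ty": 0,"tz": 0,"ax": 0,"ay": 0,"az": 0},{"gripper": 0.7,"tx": 0,"ty": 0,"tz": 0,"ax": 0,"ay": 0,"az": 0}]'

```text
t: 69.45
tool_pos: [0.4714, 0.0131, 0.0898]
ee_rot: [0.692, -0.69, 0.142, -0.155]
ft_force: [12.0, -0.4, -6.0]
finger_gap: 0.0283
```

Call:
play_rows --commands '[{"gripper": 0.7,"tx": -0.05,"ty": 0.02,"tz": 0,"ax": 0,"ay": 0,"az": -0.05},{"gripper": 0.7,"tx": 0,"ty": 0,"tz": 0,"ax": 0,"ay": 0,"az": 0},{"gripper": 0.7,"tx": 0,"ty": 0,"tz": 0,"ax": 0,"ay": 0,"az": 0},{"gripper": 0.7,"tx": 0,"ty": 0,"tz": 0,"ax": 0,"ay": 0,"az": 0},{"gripper": 0.7,"tx": 0,"ty": 0,"tz": 0,"ax": 0,"ay": 0,"az": 0}]'

```text
t: 70.08
tool_pos: [0.4703, 0.0135, 0.0899]
ee_rot: [0.692, -0.69, 0.144, -0.158]
ft_force: [13.0, -0.2, -5.9]
finger_gap: 0.0286
```

Run:
```python
from h import *
st(); o,c=wrist(); cv2.imwrite("pics/w37.png",c["image"]); np.save("w37.npy",c["T"])
T=c["T"]
```

```text
t 70.08 pos [0.4703 0.0135 0.0899] xaxis [ 0.909 -0.417  0.019] yaxis [ 0.02  -0.002 -1.   ] F [13.  -0.2 -5.9] M [-0.04 -2.33  0.19] gap 0.0286 q [-0.12  0.22  1.93  0.    0.97  0.31]
```

View pics/w37.png

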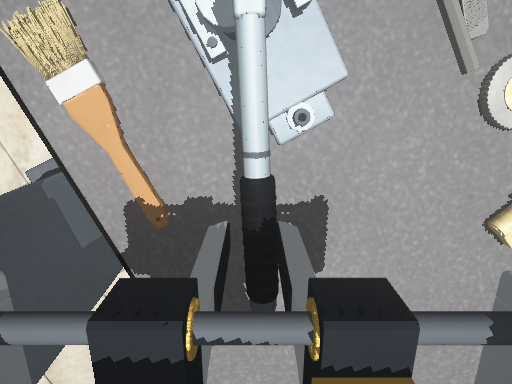

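Call:
play_rows --commands '[{"gripper": 0.7,"tx": -0.04,"ty": 0.018,"tz": 0,"ax": 0,"ay": 0,"az": -0.05},{"gripper": 0.7,"tx": 0,"ty": 0,"tz": 0,"ax": 0,"ay": 0,"az": 0},{"gripper": 0.7,"tx": 0,"ty": 0,"tz": 0,"ax": 0,"ay": 0,"az": 0},{"gripper": 0.7,"tx": 0,"ty": 0,"tz": 0,"ax": 0,"ay": 0,"az": 0},{"gripper": 0.7,"tx": 0,"ty": 0,"tz": 0,"ax": 0,"ay": 0,"az": 0}]'

```text
t: 70.75
tool_pos: [0.4694, 0.0139, 0.0899]
ee_rot: [0.691, -0.689, 0.146, -0.16]
ft_force: [12.7, -0.0, -5.8]
finger_gap: 0.0283
```

Call:
play_rows --commands '[{"gripper": 0.7,"tx": -0.04,"ty": 0.018,"tz": 0,"ax": 0,"ay": 0,"az": -0.05},{"gripper": 0.7,"tx": 0,"ty": 0,"tz": 0,"ax": 0,"ay": 0,"az": 0},{"gripper": 0.7,"tx": 0,"ty": 0,"tz": 0,"ax": 0,"ay": 0,"az": 0},{"gripper": 0.7,"tx": 0,"ty": 0,"tz": 0,"ax": 0,"ay": 0,"az": 0},{"gripper": 0.7,"tx": 0,"ty": 0,"tz": 0,"ax": 0,"ay": 0,"az": 0}]'

```text
t: 71.38
tool_pos: [0.468, 0.0145, 0.0898]
ee_rot: [0.691, -0.689, 0.149, -0.162]
ft_force: [12.0, -0.4, -5.9]
finger_gap: 0.028
```

Call:
play_rows --commands '[{"gripper": 0.7,"tx": -0.03,"ty": 0.013,"tz": 0,"ax": 0,"ay": 0,"az": -0.03},{"gripper": 0.7,"tx": 0,"ty": 0,"tz": 0,"ax": 0,"ay": 0,"az": 0},{"gripper": 0.7,"tx": 0,"ty": 0,"tz": 0,"ax": 0,"ay": 0,"az": 0},{"gripper": 0.7,"tx": 0,"ty": 0,"tz": 0,"ax": 0,"ay": 0,"az": 0},{"gripper": 0.7,"tx": 0,"ty": 0,"tz": 0,"ax": 0,"ay": 0,"az": 0}]'

```text
t: 72.0
tool_pos: [0.467, 0.0149, 0.0898]
ee_rot: [0.69, -0.688, 0.15, -0.164]
ft_force: [12.4, -0.1, -4.8]
finger_gap: 0.0282
```

Run:
```python
from h import *
for i in range(4):
    o,c=wrist(); T=tool(o); print(o["ft_force"].round(2), (o["ft_force"]@T[:3,0]).round(2),o["tool_pos"].round(4))
```

```text
[12.41 -0.14 -4.78] 11.16 [0.467  0.0149 0.0898]
[12.18  0.29 -4.85] 10.76 [0.467  0.0149 0.0898]
[11.66  0.47 -5.97] 10.2 [0.467  0.0149 0.0898]
[12.36  0.99 -5.68] 10.61 [0.467  0.0149 0.0898]
```

Run:
```python
from h import *
c=capture("scene"); cv2.imwrite("pics/s34.png",cv2.resize(c["image"][190:310,130:270],None,fx=5,fy=5,interpolation=cv2.INTER_CUBIC))
c=capture("top"); cv2.imwrite("pics/t34.png",cv2.resize(c["image"][150:250,110:270],None,fx=5,fy=5,interpolation=cv2.INTER_CUBIC))
```

```text
(no output)
```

View pics/s34.png

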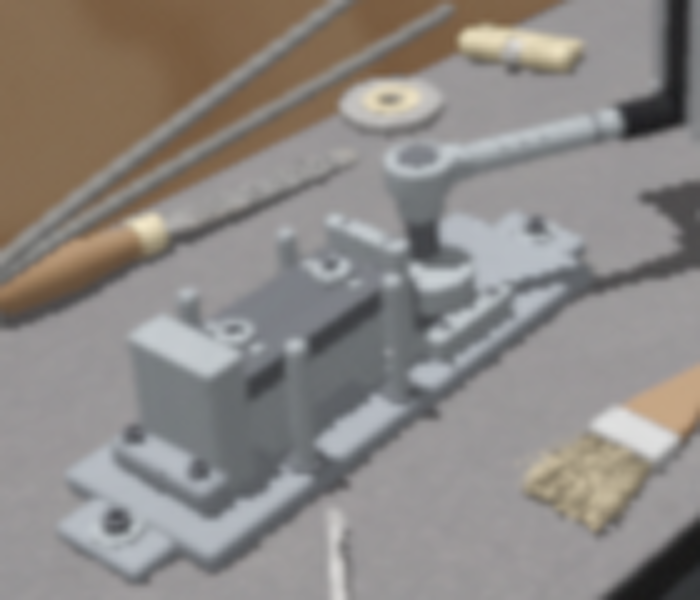

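View pics/t34.png

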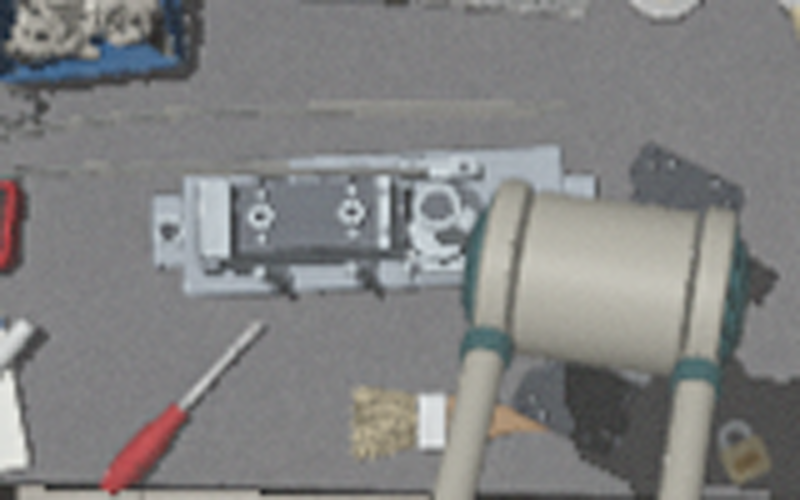

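```bash
cat >> h.py <<'E'
def avgF(n=8):
    f=[];
    for i in range(n):
        o=get_obs(); f.append(np.r_[o["ft_force"],o["ft_force"]@tool(o)[:3,0],o["wrist_torque"]]); c=capture("wrist")
    print("t",round(o["t"],2),"F",np.mean(f,0).round(2),"pos",o["tool_pos"].round(4))
E
python3 -c "
from h import *
avgF()"
```

```text
t 72.65 F [11.47  0.12 -5.46 10.18  0.06 -2.17  0.13] pos [0.467  0.0149 0.0898]
```

Call:
play_rows --commands '[{"gripper": 0.7,"tx": -0.05,"ty": 0.022,"tz": 0,"ax": 0,"ay": 0,"az": -0.05},{"gripper": 0.7,"tx": 0,"ty": 0,"tz": 0,"ax": 0,"ay": 0,"az": 0},{"gripper": 0.7,"tx": 0,"ty": 0,"tz": 0,"ax": 0,"ay": 0,"az": 0},{"gripper": 0.7,"tx": 0,"ty": 0,"tz": 0,"ax": 0,"ay": 0,"az": 0},{"gripper": 0.7,"tx": 0,"ty": 0,"tz": 0,"ax": 0,"ay": 0,"az": 0}]'

```text
t: 73.32
tool_pos: [0.4652, 0.0155, 0.0898]
ee_rot: [0.69, -0.688, 0.153, -0.166]
ft_force: [9.5, 0.3, -4.3]
finger_gap: 0.0284
```

```bash
python3 -c "
from h import *
avgF()"
```

```text
t 73.67 F [10.59  0.56 -4.19  9.19  0.05 -1.99  0.12] pos [0.4652 0.0155 0.0898]
```

Call:
play_rows --commands '[{"gripper": 0.7,"tx": -0.05,"ty": 0.022,"tz": 0,"ax": 0,"ay": 0,"az": -0.05},{"gripper": 0.7,"tx": 0,"ty": 0,"tz": 0,"ax": 0,"ay": 0,"az": 0},{"gripper": 0.7,"tx": 0,"ty": 0,"tz": 0,"ax": 0,"ay": 0,"az": 0},{"gripper": 0.7,"tx": 0,"ty": 0,"tz": 0,"ax": 0,"ay": 0,"az": 0},{"gripper": 0.7,"tx": 0,"ty": 0,"tz": 0,"ax": 0,"ay": 0,"az": 0}]'

```text
t: 74.35
tool_pos: [0.4634, 0.0163, 0.0898]
ee_rot: [0.689, -0.687, 0.156, -0.168]
ft_force: [9.2, 0.3, -2.7]
finger_gap: 0.0284
```

```bash
python3 -c "
from h import *
avgF()"
```

```text
t 74.7 F [ 9.49  0.76 -2.92  8.1   0.16 -1.8   0.13] pos [0.4634 0.0163 0.0898]
```

Call:
play_rows --commands '[{"gripper": 0.7,"tx": -0.04,"ty": 0.018,"tz": 0,"ax": 0,"ay": 0,"az": -0.04},{"gripper": 0.7,"tx": 0,"ty": 0,"tz": 0,"ax": 0,"ay": 0,"az": 0},{"gripper": 0.7,"tx": 0,"ty": 0,"tz": 0,"ax": 0,"ay": 0,"az": 0},{"gripper": 0.7,"tx": 0,"ty": 0,"tz": 0,"ax": 0,"ay": 0,"az": 0},{"gripper": 0.7,"tx": 0,"ty": 0,"tz": 0,"ax": 0,"ay": 0,"az": 0}]'

```text
t: 75.38
tool_pos: [0.4618, 0.0169, 0.0898]
ee_rot: [0.689, -0.687, 0.158, -0.169]
ft_force: [8.1, 0.3, -1.3]
finger_gap: 0.0281
```

```bash
python3 -c "
from h import *
avgF()"
```

```text
t 75.72 F [ 8.42  0.9  -1.93  7.08  0.19 -1.62  0.11] pos [0.4618 0.0169 0.0898]
```

The force rose to about 12 N, then fell to 7 N under continued small steps: the wrench broke over (clicked). Stopping here and letting go by opening the fingers.

Call:
play_rows --commands '[{"gripper": 0.65,"tx": 0,"ty": 0,"tz": 0,"ax": 0,"ay": 0,"az": 0},{"gripper": 0.58,"tx": 0.1,"ty": -0.04,"tz": 0,"ax": 0,"ay": 0,"az": 0},{"gripper": 0.5,"tx": 0.1,"ty": -0.04,"tz": 0,"ax": 0,"ay": 0,"az": 0},{"gripper": 0.4,"tx": 0.1,"ty": -0.04,"tz": 0,"ax": 0,"ay": 0,"az": 0},{"gripper": 0.4,"tx": 0.1,"ty": -0.04,"tz": 0,"ax": 0,"ay": 0,"az": 0}]'

```text
t: 76.4
tool_pos: [0.4644, 0.0132, 0.0871]
ee_rot: [-0.688, 0.688, -0.164, 0.163]
ft_force: [0.7, 0.7, 0.7]
finger_gap: 0.0564
```

Run:
```python
from h import *
st(); o,c=wrist(); cv2.imwrite("pics/w38.png",c["image"]); np.save("w38.npy",c["T"])
```

```text
t 76.4 pos [0.4644 0.0132 0.0871] xaxis [ 0.893 -0.45  -0.001] yaxis [-0.001 -0.    -1.   ] F [0.7 0.7 0.7] M [-0.05 -0.06 -0.04] gap 0.0564 q [-0.12  0.23  1.93 -0.    0.98  0.35]
```

View pics/w38.png

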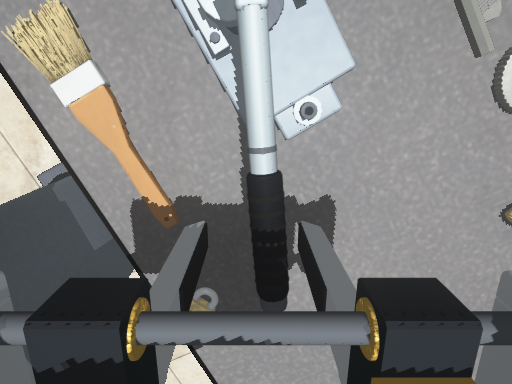

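Call:
play_rows --commands '[{"gripper": 0.4,"tx": 0.1,"ty": -0.05,"tz": 0.2,"ax": 0,"ay": 0,"az": 0},{"gripper": 0.4,"tx": 0,"ty": 0,"tz": 0.8,"ax": 0,"ay": 0,"az": 0},{"gripper": 0.4,"tx": 0,"ty": 0,"tz": 1,"ax": 0,"ay": 0,"az": 0},{"gripper": 0.4,"tx": 0,"ty": 0,"tz": 1,"ax": 0,"ay": 0,"az": 0},{"gripper": 0.4,"tx": 0,"ty": 0,"tz": 0.8,"ax": 0,"ay": 0,"az": 0}]'

```text
t: 77.08
tool_pos: [0.4676, 0.012, 0.1833]
ee_rot: [0.688, -0.688, 0.163, -0.164]
ft_force: [-0.3, -0.4, -0.4]
finger_gap: 0.0564
```

Run:
```python
from h import *
st(); o,c=wrist(); cv2.imwrite("pics/w39.png",c["image"]); np.save("w39.npy",c["T"])
c=capture("scene"); cv2.imwrite("pics/s39.png",cv2.resize(c["image"][190:310,130:270],None,fx=5,fy=5,interpolation=cv2.INTER_CUBIC))
```

```text
t 77.08 pos [0.4676 0.012  0.1833] xaxis [ 0.893 -0.45   0.001] yaxis [ 0.001 -0.    -1.   ] F [-0.3 -0.4 -0.4] M [-0.   -0.09  0.06] gap 0.0564 q [-0.12  0.14  1.78 -0.    1.23  0.34]
```

View pics/w39.png

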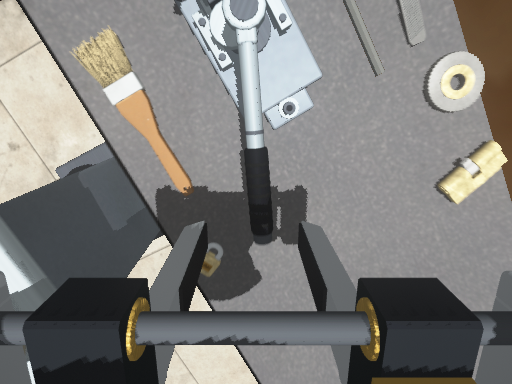

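View pics/s39.png

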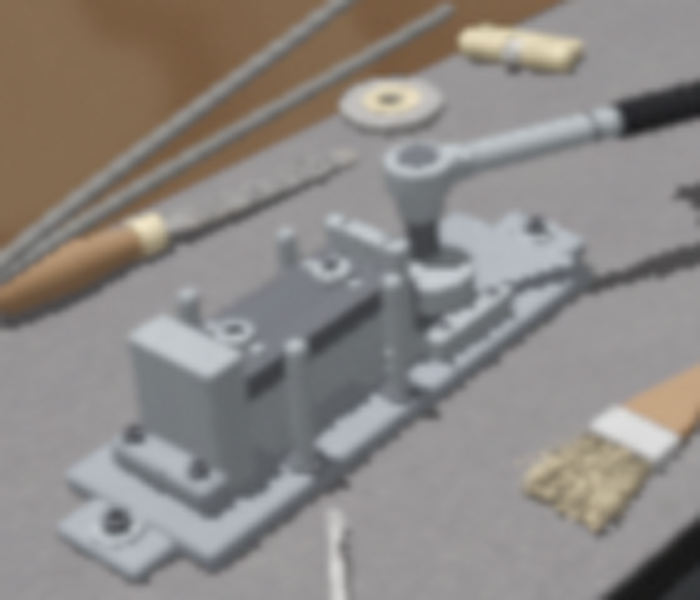

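Run:
```python
from h import *
c=capture("wrist")
for k,px in (("w34",[(254,14),(251.5,248)]),("w39",[(243,14),(262,233)])):
    p=p2w(c,px,.087,np.load(k+".npy")); v=p[1]-p[0]; print(k,p.round(4).tolist(),np.degrees(np.arctan2(v[0],-v[1])))
```

```text
w34 [[0.5269, 0.1467, 0.087], [0.627, -0.0112, 0.087]] 32.400357489762214
w39 [[0.5254, 0.1435, 0.087], [0.4586, -0.024, 0.087]] -21.737643832560174
```

Call:
play_rows --commands '[{"gripper": 0.4,"tx": 0.3,"ty": 1,"tz": 0.3,"ax": 0,"ay": 0,"az": 0.5},{"gripper": 0.4,"tx": 0.3,"ty": 1,"tz": 0,"ax": 0,"ay": 0,"az": 0.5},{"gripper": 0.4,"tx": 0.3,"ty": 1,"tz": 0,"ax": 0,"ay": 0,"az": 0.5},{"gripper": 0.4,"tx": 0.3,"ty": 1,"tz": 0,"ax": 0,"ay": 0,"az": 0.5},{"gripper": 0.4,"tx": 0.3,"ty": 1,"tz": 0,"ax": 0,"ay": 0,"az": 0.5}]'

```text
t: 77.85
tool_pos: [0.5044, 0.1378, 0.1881]
ee_rot: [-0.706, 0.706, -0.041, 0.04]
ft_force: [0.1, 0.3, -0.5]
finger_gap: 0.0564
```

Call:
play_rows --commands '[{"gripper": 0.4,"tx": 0.3,"ty": 1,"tz": 0,"ax": 0,"ay": 0,"az": 0.5},{"gripper": 0.4,"tx": 0.3,"ty": 0.8,"tz": 0,"ax": 0,"ay": 0,"az": 0.5},{"gripper": 0.4,"tx": 0,"ty": 0,"tz": 0,"ax": 0,"ay": 0,"az": 0.4},{"gripper": 0.4,"tx": 0,"ty": 0,"tz": 0,"ax": 0,"ay": 0,"az": 0},{"gripper": 0.4,"tx": 0,"ty": 0,"tz": 0,"ax": 0,"ay": 0,"az": 0}]'

```text
t: 78.47
tool_pos: [0.5198, 0.1818, 0.1891]
ee_rot: [-0.706, 0.707, 0.027, -0.028]
ft_force: [1.0, 0.6, 0.6]
finger_gap: 0.0565
```

Run:
```python
from h import *
st(); o,c=wrist(); cv2.imwrite("pics/w40.png",c["image"]); np.save("w40.npy",c["T"])
cv2.imwrite("pics/c40.png",cv2.resize(c["image"][60:260,170:330],None,fx=4,fy=3,interpolation=cv2.INTER_CUBIC))
c=capture("top"); cv2.imwrite("pics/t40.png",cv2.resize(c["image"][130:260,70:440],None,fx=2.1,fy=2.1,interpolation=cv2.INTER_CUBIC))
```

```text
t 78.47 pos [0.5198 0.1818 0.1891] xaxis [ 0.997  0.078 -0.001] yaxis [-0.001 -0.    -1.   ] F [1.  0.6 0.6] M [-0.08 -0.1  -0.05] gap 0.0565 q [ 0.21  0.26  1.6  -0.    1.28  0.13]
```

View pics/c40.png

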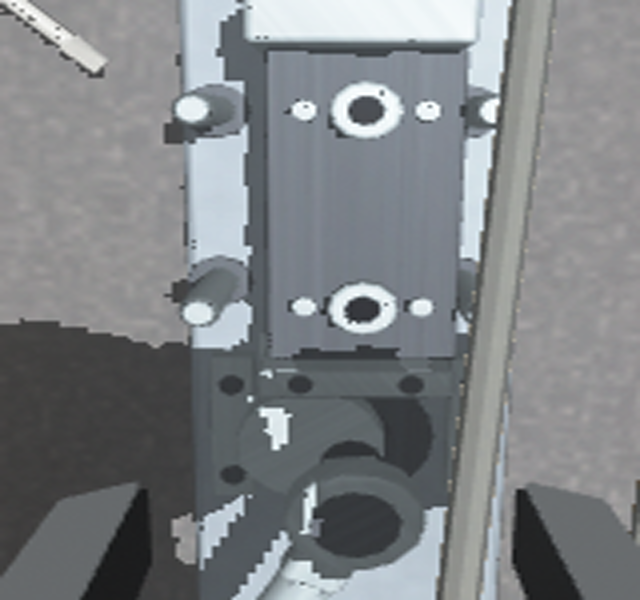

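View pics/t40.png

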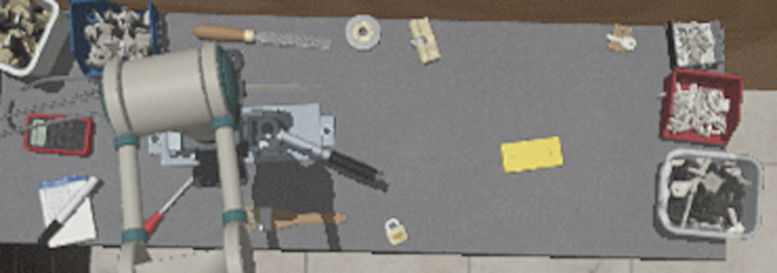

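The pile is flush between stop and jaw beside the far dowels, with the bushes up. The wrench is free and nothing else has moved. Handing in.

```bash
python3 -c "
from h import *
st(); print(close_job())"
```

```text
t 78.58 pos [0.5199 0.1818 0.1894] xaxis [ 0.997  0.078 -0.   ] yaxis [-0. -0. -1.] F [ 0.1 -0.1 -0. ] M [-0.01 -0.11 -0.01] gap 0.0563 q [ 0.21  0.26  1.6  -0.    1.28  0.13]
the job is handed in; nothing more can be done
None
```

The job is done and handed in at 78.6 s. I swung the wrench open to its end stop, stacked the three blanks that were on the bench in the nest, and laid the guide on top, bushes up. The yellow look-alike was left alone. I then pulled the wrench clockwise until it clicked and let go.

- **Click:** force on the grip peaked at about 12 N. It fell to about 7 N over the next small steps, rather than in one sudden drop. I only recognised the click from that fall, so I pulled roughly 8 mm past the peak, about 0.06 rad of break-over, before stopping; that is inside the 0.09 rad limit.
- **Clamp angle:** after spring-back the handle stands about 0.945 rad from its open position, by camera. That matches the stated click at about 0.95 and is below the 1.08 overtightening limit.
- **Pile:** the last pictures show it square and against the stop, with the jaw on its other end and the robot touching nothing. Before clamping, it measured about 1 mm off the nest's middle towards the dowels; I did not re-measure that afterwards.
- **Overhead rods:** two thin rods appear above the fixture in the images. A finger passed through one with no force, so I treated them as not solid. They were not disturbed.

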